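Load and close the vacuum drying chamber

TASK

Change the load of the vacuum drying chamber: first lift the dried baskets (green grips) off its turntable and stand them in the white tray. Then lift each drained basket (blue grip) up and off its hook on the drip stand and stand it on the turntable, put the clear lid squarely on the chamber, and last turn all three red clamp knobs clockwise to their end stops. Keep every basket upright so that its specimen stays in, and do not shift the bottle, beaker and other things on the bench.

Things in the scene. Friction and masses are not known exactly. Their poses are not given: they have to be found in the camera images.
- chamber: Vacuum drying chamber, fixed: upright open steel pot, bore 184 mm, outside 196 mm. Origin on its axis at bench level, z up. A 172 mm turntable inside spins freely, its top 16 mm above the bench. Flange top (lid's sealing face) 138 mm above the bench. Three clamps, 128 mm from the axis at +60, 180 and -60 degrees from its x axis, rise to 188 mm: carry things over them.
- seat_1 (a point): Centre of one of three blue-ringed places on top of the chamber's turntable, 46 mm from its axis, 120 degrees apart, 16 mm above the bench; turns with the turntable. Room for any one basket, turned any way.
- seat_2 (a point): Centre of one of three blue-ringed places on top of the chamber's turntable, 46 mm from its axis, 120 degrees apart, 16 mm above the bench; turns with the turntable. Room for any one basket, turned any way.
- seat_3 (a point): Centre of one of three blue-ringed places on top of the chamber's turntable, 46 mm from its axis, 120 degrees apart, 16 mm above the bench; turns with the turntable. Room for any one basket, turned any way.
- lid: Loose clear lid, 0.5 kg, 210 mm in diameter, plate 12 mm thick. Origin: centre of the plate's underside, z up. A register 178 mm in diameter below it drops 5 mm into the bore, so the origin is 5 mm high on the bench, 138 mm on the chamber. Yellow bar handle: 72 mm along y, 14 mm thick along x, 32 to 48 mm above the origin, on posts at y = +-28 mm, free below. Fits turned any way.
- clamp_1 (a joint): Turn of clamp 1 in rad, clockwise seen from above: starts at 0 to 0.2 (dog clear of the lid); 1.5 is the end stop, dog over the lid's edge. Stays where it is left; friction about 0.06 N m.
- clamp_1_grip (a point): On the vertical axis of clamp 1, 182 mm above the bench, turning with its knob: a red bar 46 mm along the point's x, 14 mm thick along y, 162 to 188 mm above the bench. The steel dog fixed below it is 14 mm wide, reaches 40 mm from the axis along +x, 152 to 160 mm above the bench, 2 mm over the seated lid.
- clamp_2 (a joint): Turn of clamp 2 in rad, clockwise seen from above: starts at 0 to 0.2 (dog clear of the lid); 1.5 is the end stop, dog over the lid's edge. Stays where it is left; friction about 0.06 N m.
- clamp_2_grip (a point): On the vertical axis of clamp 2, 182 mm above the bench, turning with its knob: a red bar 46 mm along the point's x, 14 mm thick along y, 162 to 188 mm above the bench. The steel dog fixed below it is 14 mm wide, reaches 40 mm from the axis along +x, 152 to 160 mm above the bench, 2 mm over the seated lid.
- clamp_3 (a joint): Turn of clamp 3 in rad, clockwise seen from above: starts at 0 to 0.2 (dog clear of the lid); 1.5 is the end stop, dog over the lid's edge. Stays where it is left; friction about 0.06 N m.
- clamp_3_grip (a point): On the vertical axis of clamp 3, 182 mm above the bench, turning with its knob: a red bar 46 mm along the point's x, 14 mm thick along y, 162 to 188 mm above the bench. The steel dog fixed below it is 14 mm wide, reaches 40 mm from the axis along +x, 152 to 160 mm above the bench, 2 mm over the seated lid.
- stand: Steel drip stand, fixed: tray 150 x 270 mm, 14 mm high, with two posts and a rail along its y axis, 45 mm behind (+x of) the centre, 136 mm high. Origin: centre of its underside, z up. Three hooks reach from the rail towards -x at y = -85, 0 and +85 mm, for basket_1, basket_2 and basket_3.
- hook_2 (a point): Middle hook (all are alike): top of its 8 mm rod where a basket's grip hangs, 125 mm above the bench, 25 mm in front of the stand's centre. 10 to 21 mm in front of it (stand's -x) the tip turns up 6 mm. A basket comes off when lifted 10 to 28 mm (higher, its cup meets the rod), then moved at least 50 mm to the stand's -x before rising further.
- basket_1: Specimen basket with a blue grip hanging on the stand (two or three are present), about 0.14 kg. Origin: centre of its underside, z up, 45 mm above the bench when hanging, axes about the stand's. Wire cup 52 mm in diameter, 40 mm tall; uprights at y = +-24.5 mm; blue grip bar 58 mm along y, 10 mm thick along x, 80 to 110 mm above the origin. The hook lies in the window between cup and grip.
- basket_2: Specimen basket with a blue grip hanging on the stand (two or three are present), about 0.14 kg. Origin: centre of its underside, z up, 45 mm above the bench when hanging, axes about the stand's. Wire cup 52 mm in diameter, 40 mm tall; uprights at y = +-24.5 mm; blue grip bar 58 mm along y, 10 mm thick along x, 80 to 110 mm above the origin. The hook lies in the window between cup and grip.
- basket_3: Specimen basket with a blue grip hanging on the stand (two or three are present), about 0.14 kg. Origin: centre of its underside, z up, 45 mm above the bench when hanging, axes about the stand's. Wire cup 52 mm in diameter, 40 mm tall; uprights at y = +-24.5 mm; blue grip bar 58 mm along y, 10 mm thick along x, 80 to 110 mm above the origin. The hook lies in the window between cup and grip.
- dry_1: Dried specimen basket with a green grip, standing on the chamber's turntable at the start (one or two are present), its origin 16 mm above the bench, turned any way. Same shape, size and axes as the hanging baskets.
- dry_2: Dried specimen basket with a green grip, standing on the chamber's turntable at the start (one or two are present), its origin 16 mm above the bench, turned any way. Same shape, size and axes as the hanging baskets.
- dry_tray: White tray for dried baskets, fixed: 100 mm along x, 160 mm along y outside, walls 4 mm thick and 12 mm high, inner floor 4 mm above the bench. Origin: centre of its underside. Room for two baskets side by side along y, 76 mm apart.
- ethanol_bottle: Bystander, loose: white round bottle, 64 mm diameter, 170 mm tall, red cap. Origin at the centre of its underside.
- beaker: Bystander, loose: empty glass beaker, 72 mm diameter, 90 mm tall. Origin at the centre of its underside.
- test_block: Bystander, loose: bright steel hardness reference disc, 60 mm diameter, 14 mm thick. Origin at the centre of its underside.
- spare_mount: Bystander, loose: dark red resin-mounted specimen, a cylinder 40 mm in diameter and 24 mm tall. Origin at the centre of its underside.
- petri_dish: Bystander, loose: shallow open glass dish, 90 mm in diameter, 16 mm tall. Origin at the centre of its underside.

How it is judged:
By the outcome, as a careful person would: the job done as asked, in the order asked, and still so for the second after the job is handed in, with the robot touching nothing.
Of basket_1, basket_2, basket_3 only 2 to 3 are there at a start; the rules pass over those that are not, and their reading is None.
Of dry_1, dry_2 only 1 to 2 are there at a start; the rules pass over those that are not, and their reading is None.
At some moment in a run one of lid may be knocked a few centimetres aside while the robot is not near it.
It also fails if it takes over 210 s, if anything falls off the work surface, if the arm or the gripper's body presses on something with over 40 N, if the wrist force passes 120 N, or if a joint passes its speed limit or range.

ROBOT

A 6-joint arm with a two-finger parallel gripper is mounted at the origin on the work surface. World frame = base frame: x ahead of the robot, y to its left, z up, the work surface at z = 0. Lengths are in m, angles in rad, forces in N, time in s.
With the tool pointing down it reaches from about 0.275 to 0.85 m from the base axis. Payload 5.2 kg.
Tool frame: the origin (TCP) lies at the very end of the fingers, on their centre line; the grasp point (between the pads) lies behind it (env.tcp_to_grasp is the z of the grasp point in the tool frame, in m); z points along the fingers, y is the direction in which the jaws open and shut (so a half turn about z gives the same grasp; the last joint's range is limited). The gripper opens to 85 mm and grips with 20 to 120 N. Pads are 22 mm wide; open, the fingers measure 114 mm over their backs; the gripper's body (76 mm by 85 mm) begins 54 mm behind the grasp point. The pads swing forward as they close: fully open they stand 13 mm farther back than shut.
Start: joints at [1.068, 0.259, 1.535, -0, 1.348, -0.203], TCP at [0.162, 0.525, 0.231] pointing down, gripper open.
Joint ranges: [-3.14, 3.14], [-0.91, 2.08], [0.19, 2.58], [-1.22, 4.36], [0.22, 2.71], [-3.12, 3.12]. Speed limits (rad/s): [2.57, 2.57, 3.14, 3.14, 3.14, 3.14].

INTERFACE

Orientations are given as [roll, pitch, yaw] about the fixed x, y, z axes, in that order (R = Rz(yaw) Ry(pitch) Rx(roll)).
In Python, from workcell import env gives the robot as it stands.
- The arm moves only by the tool servo_tool, never from a script. Its argument "plan" is a list of rows, each a list of 3 entries, a list of its own where there are three numbers: the closure, from 0 (fully open) to 1 (shut), then the shift along the tool's x, y, z as a fraction of full scale, then the turn, a rotation vector about the tool's x, y, z as a fraction of full scale. In form: [[fingers, [dx, dy, dz], [rx, ry, rz]], ...]. A call has 1 to 8 rows; each row shifts and turns the pose as measured when the row begins, along the tool's axes as they then stand; what a row does not reach is not made up. Full scale, the value 1, is 0.03 m for a shift and 6 degrees for a turn. A row lasts 1/10 s, in which the tool goes at most 50 mm and 8.59 degrees, less where a joint would pass 70% of its speed; a pose out of reach is approached as far as the arm can. A call with a number of a shift or a turn outside -1 to 1 is refused whole. A call with a gripper value outside its range is refused whole. The fingers move at their own pace and stop on an object; the grip force is fixed at half the most. Time passes only in rows, so rows that do not move let the fingers close. It gives the time, the measured TCP pose, the force and the opening at its end, in the units of the state.
- env.get_obs(): the state, without advancing time (a new reading comes with each control period).
- env.get_image(name): name is "scene" or "side" or "wrist"; returns a dict with "image" (400x640x3 uint8, blue, green, red), "fx", "fy", "cx", "cy" (pixels), "k1" (the pictures are not rectified: a ray, as slopes to the right and down, at radius r is drawn at 1 + k1 r^2 times it, then the intrinsics apply), "cam_to_world" (4x4, takes a point from camera to world coordinates); the wrist camera has in their place "mount" (4x4, takes a point from camera to tool coordinates, whose origin is the TCP and whose axes are the flange's). Camera axes: x right, y up, looking along -z (the intrinsics and any distortion apply to the point x, -y, -z); pixel columns grow to the right and rows downward; lengths in m; the calibration is good to about 2 mm. A picture is of the moment at which its call begins: read the wrist's pose just before it. There is no depth.
- env.hand_in(): hands the job in, once; it reports no verdict.
Trained networks look in the newest picture that a camera, given by its name, has taken for a name from the list of things; names that differ only in an ending like _2 or _b are one class to them, and where a whole thing is asked for, a point or a joint stands for the part that bears it (a point fixed in the world has none). Each returns a list of dicts, best first, with "p" (0 to 1); they miss things now and then, are a little off and sometimes report something else, mostly with a low value. They report only what shows in the picture. A call takes as long as a camera call.
- env.regions_of(camera, thing): "mask" (400x640 bool, what is visible of it) and "centre" ([column, row] in pixels, amid what is visible of it).
The state is a dict: "time_s": time; "joint_pos": joint angles; "dq": joint speeds; "joint_efforts": joint torques, N m; "tcp_pos": TCP position; "tcp_rot": TCP orientation; "contact_force": force on the tool from outside, world axes, zero at the start; "wrist_torque": the same for the moment, N m; "finger_gap": opening from 0.0 (shut) to 1.0 (fully open).
Only numpy, scipy, OpenCV 4.12 (cv2) and the standard library are available. Lean on these libraries where they do the work, as an engineer would, in place of code of your own. Each camera call takes 0.05 s, during which the arm holds its last target.

## Working session

There is one attempt and no reset: what is moved stays moved. The work goes in short steps, Python scripts to look and compute and a tool call to move; the robot and the scene stay as the last step left them, time stands still between calls to the robot, and variables do not carry over. Pictures are saved under pics/ and viewed, and the job is handed in when it is done.

Besides the shell and the picture viewer there is one more tool, called after "Emit:" as a command line: name --argument value ..., lists and objects as JSON in quotes. servo_tool: Moves the arm, as the interface text tells. Shift numbers are shares of 0.03 m and turn numbers shares of 6 degrees, none past 1 either way. Its arguments: {"type":"object","properties":{"plan":{"type":"array","items":{"type":"array"}}},"required":["plan"]}

```bash
ls; mkdir -p pics
python3 - <<'E'
from workcell import env
import cv2
o=env.get_obs()
for k in o: print(k,o[k])
print(env.tcp_to_grasp)
for n in ["scene","side","wrist"]:
    d=env.get_image(n); cv2.imwrite(f"pics/{n}0.png",d["image"])
    print(n,{k:(v.tolist() if hasattr(v,'tolist') else v) for k,v in d.items() if k!="image"})
E
```

```text
pics
time_s 0.0
joint_pos [ 1.06820881e+00  2.59349497e-01  1.53612063e+00 -1.80044138e-05
  1.34801082e+00 -2.02820529e-01]
dq [-4.70653654e-04 -2.49183191e-05  1.00433678e-03 -1.55013292e-03
 -4.73275831e-04  1.19746722e-03]
joint_efforts [-1.18006097e-03 -4.46033370e+01 -2.90570015e+01 -2.92635186e-04
  1.19286269e-02 -2.07323711e-05]
tcp_pos [0.16213732 0.52498202 0.23045614]
tcp_rot [-3.13973953e+00 -3.63172162e-04  2.84182932e+00]
contact_force [-0.35624342  0.31189063  0.12254301]
wrist_torque [0.00622646 0.06456659 0.0090457 ]
finger_gap 1.0003743467869843
-0.0187
scene {'fx': 398.1160597478973, 'fy': 398.1160597478973, 'cx': 320.37080527569645, 'cy': 206.38743302648126, 'k1': 0.018668925766796303, 'cam_to_world': [[-0.057308792796187044, -0.7737612273162123, 0.6308797550804374, 1.093495716897144], [0.9982962716143454, -0.037472524556100985, 0.04472542883293093, -0.0022077928278271875], [-0.010966145591813884, 0.6323680676674791, 0.7745904534948502, 0.8297028152448952], [0.0, 0.0, 0.0, 1.0]]}
side {'fx': 480.4114452303542, 'fy': 480.4114452303542, 'cx': 316.28975906988205, 'cy': 196.55394636648344, 'k1': -0.12181745664214606, 'cam_to_world': [[0.9792556619370322, 0.1341278171988155, -0.15188178698496457, 0.34134720281473807], [-0.20173336178613904, 0.7157253119216068, -0.668611193906579, -0.9007392024351883], [0.019026279371641388, 0.6853809207500596, 0.7279361195634357, 1.084059813943555], [0.0, 0.0, 0.0, 1.0]]}
wrist {'fx': 308.8617692759693, 'fy': 308.8617692759693, 'cx': 316.31156062767633, 'cy': 196.46434574925925, 'k1': -0.0370794898222795, 'mount': [[0.0006050501541398332, 0.947743564734624, 0.3190325522864664, 0.08159340169883246], [0.9999992775574571, -0.00024206812811905818, -0.0011774071444486784, 0.0001397852310602854], [-0.0010386524314827746, 0.31903303419415247, -0.9477430265077118, -0.14349961180633833], [0.0, 0.0, 0.0, 1.0]]}
```

View pics/scene0.png

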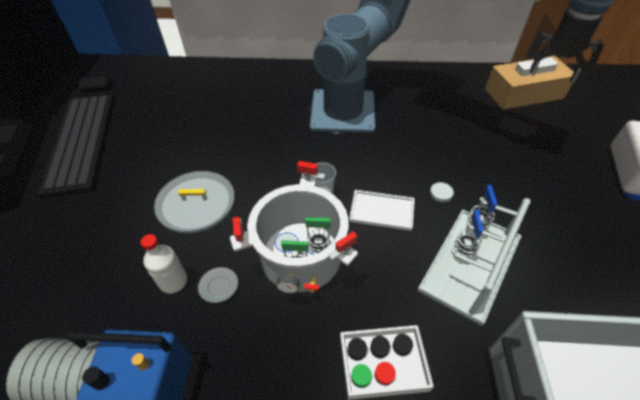

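View pics/side0.png

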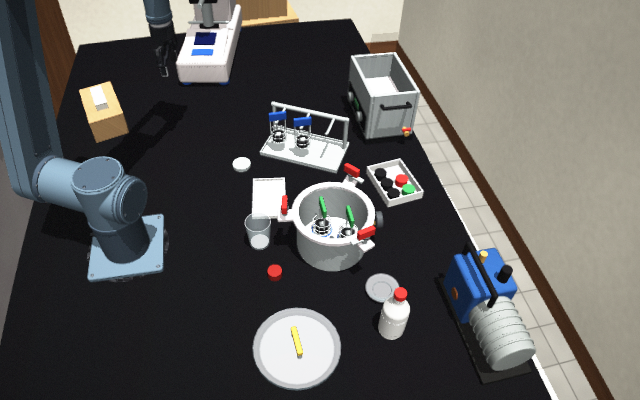

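View pics/wrist0.png

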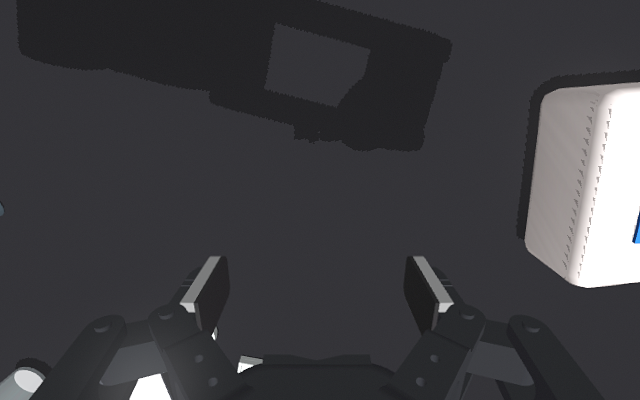

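```bash
cat > h.py <<'E'
from workcell import env
import numpy as np, cv2
from scipy.spatial.transform import Rotation as R
def snap(cam,name=None):
    o=env.get_obs(); d=env.get_image(cam)
    if cam=="wrist":
        T=np.eye(4);T[:3,:3]=R.from_euler('xyz',o["tcp_rot"]).as_matrix();T[:3,3]=o["tcp_pos"]
        d["cam_to_world"]=T@d["mount"]
    d["cam_to_world"]=np.array(d["cam_to_world"])
    if name: cv2.imwrite(f"pics/{name}.png",d["image"])
    return d
def K(d): return np.array([[d["fx"],0,d["cx"]],[0,d["fy"],d["cy"]],[0,0,1]]),np.array([d["k1"],0,0,0,0.])
def ray(d,px):
    k,c=K(d); p=np.atleast_2d(px).astype(float)
    u=cv2.undistortPoints(p[:,None],k,c)[:,0]
    v=np.c_[u[:,0],-u[:,1],-np.ones(len(u))]@d["cam_to_world"][:3,:3].T
    return d["cam_to_world"][:3,3],v
def onz(d,px,z):
    o,v=ray(d,px); return o+v*((z-o[2])/v[:,2])[:,None]
def proj(d,P):
    P=np.atleast_2d(P); M=np.linalg.inv(d["cam_to_world"]); q=P@M[:3,:3].T+M[:3,3]
    q=q*[1,-1,-1]; k,c=K(d)
    return cv2.projectPoints(q[:,None],np.zeros(3),np.zeros(3),k,c)[0][:,0]
def tri(d1,p1,d2,p2):
    o1,v1=ray(d1,p1);o2,v2=ray(d2,p2);v1=v1[0];v2=v2[0]
    A=np.c_[v1,-v2];s=np.linalg.lstsq(A,o2-o1,rcond=None)[0]
    a=o1+s[0]*v1;b=o2+s[1]*v2
    return (a+b)/2,np.linalg.norm(a-b)
E
python3 - <<'E'
from h import *
np.set_printoptions(precision=4,suppress=True)
S={c:snap(c) for c in("scene","side")}
for t in ["chamber","lid","clamp_1_grip","seat_1","stand","hook_2","basket_1","dry_1","dry_tray","ethanol_bottle","beaker","test_block","spare_mount","petri_dish"]:
    for c in S:
        try:
            for r in env.regions_of(c,t)[:4]:
                m=r["mask"]; 
                print(t,c,round(r["p"],2),np.round(r["centre"],1),m.sum(),"z0:",onz(S[c],r["centre"],0)[0][:2])
        except Exception as e: print(t,c,e)
print(env.get_obs()["time_s"])
E
```

```text
chamber scene 0.86 [295.  234.4] 8595 z0: [ 0.5128 -0.1094]
chamber scene 0.5 [307.9 169.5] 350 z0: [ 0.2811 -0.0943]
chamber scene 0.38 [345.8 244.2] 354 z0: [0.5362 0.0202]
chamber side 0.59 [335.3 219. ] 6144 z0: [ 0.6046 -0.0052]
lid scene 0.82 [192.5 202.4] 3780 z0: [ 0.4206 -0.3983]
lid scene 0.6 [290.  236.6] 786 z0: [ 0.5202 -0.1214]
lid scene 0.18 [486.9 208.1] 427 z0: [0.4022 0.3922]
lid side 0.7 [295.8 348.1] 5799 z0: [ 0.4177 -0.3875]
clamp_1_grip scene 0.74 [344.1 244.8] 378 z0: [0.5382 0.016 ]
clamp_1_grip side 0.59 [355.  172.5] 185 z0: [0.7135 0.1773]
seat_1 scene 0.66 [289.  235.4] 768 z0: [ 0.5166 -0.1243]
seat_1 scene 0.41 [343.9 244.6] 401 z0: [0.5376 0.0155]
seat_1 scene 0.35 [310.9 170.3] 336 z0: [ 0.2839 -0.0854]
seat_1 side 0.62 [262.5 226.6] 802 z0: [0.3885 0.0057]
seat_1 side 0.6 [336.2 226.8] 332 z0: [ 0.6003 -0.0351]
stand scene 0.65 [470.5 270.2] 6312 z0: [0.5948 0.3152]
stand side 0.65 [306.4 145.8] 2605 z0: [0.5825 0.3365]
stand side 0.58 [302.8 136.9] 419 z0: [0.579  0.3858]
stand side 0.55 [295.7 350.6] 5804 z0: [ 0.4163 -0.3939]
hook_2 scene 0.52 [30
[... 1348 characters left out ...]
[320.6 220.9] 403 z0: [ 0.5601 -0.0043]
beaker scene 0.65 [327.5 177.6] 416 z0: [ 0.3107 -0.0358]
beaker scene 0.33 [162.9 267.2] 1555 z0: [ 0.6239 -0.4164]
beaker scene 0.28 [470.5 237. ] 684 z0: [0.4986 0.3324]
beaker side 0.75 [263.1 228.3] 783 z0: [ 0.3894 -0.001 ]
test_block scene 0.61 [443.2 193.1] 352 z0: [0.3543 0.2844]
test_block side 0.66 [241.2 161.9] 223 z0: [0.354  0.2959]
test_block side 0.61 [284.9 206.5] 134 z0: [0.4654 0.0719]
spare_mount scene 0.36 [288.9 237.1] 713 z0: [ 0.5219 -0.124 ]
spare_mount side 0.77 [274.6 271.7] 202 z0: [ 0.4003 -0.1578]
petri_dish scene 0.66 [219.8 286.9] 962 z0: [ 0.6689 -0.2687]
petri_dish side 0.95 [383.7 286.1] 635 z0: [ 0.6779 -0.2586]
1.65
```

Run:
```python
import cv2
a=cv2.imread("pics/scene0.png"); cv2.imwrite("pics/sc_a.png",cv2.resize(a[150:330,220:540],None,fx=2.5,fy=2.5,interpolation=cv2.INTER_CUBIC))
a=cv2.imread("pics/side0.png"); cv2.imwrite("pics/si_a.png",cv2.resize(a[90:290,220:400],None,fx=3,fy=3,interpolation=cv2.INTER_CUBIC))
```

```text
(no output)
```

View pics/sc_a.png

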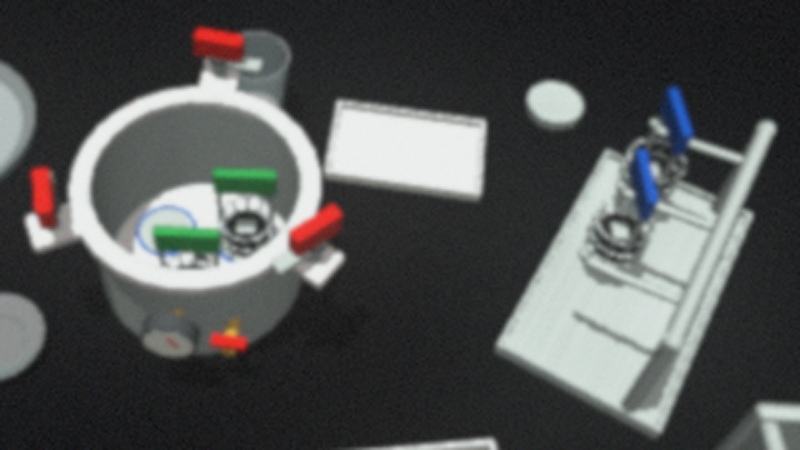

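View pics/si_a.png

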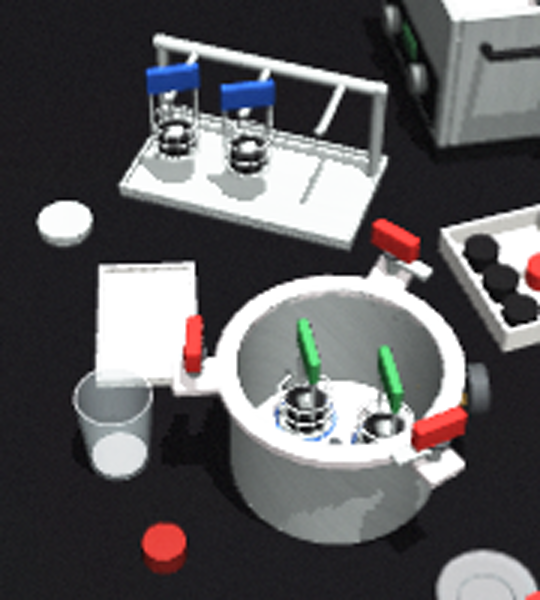

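```bash
cat >> h.py <<'E'
from scipy.optimize import minimize
HS={"red":[(0,8),(172,180)],"green":[(45,85)],"blue":[(105,128)],"yellow":[(22,35)]}
def cmask(d,col,smin=110,vmin=60):
    h=cv2.cvtColor(d["image"],cv2.COLOR_BGR2HSV);m=np.zeros(h.shape[:2],np.uint8)
    for a,b in HS[col]: m|=cv2.inRange(h,(a,smin,vmin),(b,255,255))
    return m
def blobs(d,col,amin=25,**k):
    n,l,st,c=cv2.connectedComponentsWithStats(cmask(d,col,**k))
    return [(c[i],st[i],(l==i)) for i in range(1,n) if st[i,4]>=amin]
def boxc(x,y,yaw,lx,ly,z0,z1):
    c,s=np.cos(yaw),np.sin(yaw);out=[]
    for a in(-1,1):
        for b in(-1,1):
            for z in(z0,z1): out.append([x+c*a*lx/2-s*b*ly/2,y+s*a*lx/2+c*b*ly/2,z])
    return np.array(out)
def fitbox(obs,x0,y0,lx,ly,z0,z1,yaws=None,win=4):
    """obs: list of (d,mask bool). soft silhouette fit. returns x,y,yaw,cost"""
    tg=[(d,cv2.resize(m.astype(np.float32),None,fx=win,fy=win,interpolation=cv2.INTER_LINEAR)) for d,m in obs]
    tg=[(d,cv2.GaussianBlur(t,(0,0),3)) for d,t in tg]
    crop=[]
    for d,t in tg:
        ys,xs=np.where(t>.05);crop.append((max(xs.min()-60,0),xs.max()+60,max(ys.min()-60,0),ys.max()+60))
    def cost(p):
        s=0
        for (d,t),(xa,xb,ya,yb) in zip(tg,crop):
            q=(proj(d,boxc(p[0],p[1],p[2],lx,ly,z0,z1))+.5)*win-.5
            h=cv2.convexHull(q.astype(np.float32))[:,0]
            im=np.zeros((yb-ya,xb-xa),np.uint8)
            cv2.fillConvexPoly(im,np.round((h-[xa,ya])*16).astype(np.int32),255,cv2.LINE_AA,4)
            im=cv2.GaussianBlur(im.astype(np.float32)/255,(0,0),3)
            tt=t[ya:yb,xa:xb]; im=im[:tt.shape[0],:tt.shape[1]]
            s+=((im-tt)**2).sum()/tt.sum()
        return s
    best=None
    for y in (yaws if yaws is not None else np.arange(0,np.pi,np.pi/8)):
        S=np.array([[x0,y0,y],[x0+.01,y0,y],[x0,y0+.01,y],[x0,y0,y+.25]])
        r=minimize(cost,[x0,y0,y],method="Nelder-Mead",options=dict(initial_simplex=S,xatol=2e-4,fatol=1e-4,maxiter=120))
        if best is None or r.fun<best.fun: best=r
    return best.x,best.fun
E
python3 - <<'E'
from h import *
np.set_printoptions(precision=4,suppress=True)
S={c:snap(c) for c in("scene","side")}
Z={"red":.175,"green":.111,"blue":.14,"yellow":.045}
for col in Z:
    for c in S:
        for b in blobs(S[c],col): print(col,c,b[0],b[1],onz(S[c],b[0],Z[col])[0])
E
```

```text
red scene [306.3676 166.6443] [296 160  22  14 253] [ 0.4434 -0.0792  0.175 ]
red scene [236.5171 227.0537] [231 216  11  25 205] [ 0.6229 -0.2078  0.175 ]
red scene [346.876 240.844] [336 231  22  20 250] [0.6457 0.0175 0.175 ]
red scene [148.5161 241.1532] [140 233  18  17 248] [ 0.6658 -0.3759  0.175 ]
red scene [311.2151 286.4731] [304 283  16   8  93] [ 0.7492 -0.0459  0.175 ]
red scene [384.7326 372.8914] [375 362  20  23 359] [0.8935 0.0807 0.175 ]
red side [406.2857 129.1071] [402 127   9   5  28] [0.8564 0.1594 0.175 ]
red side [351.3851 169.8075] [343 163  17  15 161] [0.6464 0.0155 0.175 ]
red side [400.9365 179.7857] [395 174  14  13 126] [ 0.7693 -0.0469  0.175 ]
red side [284.1402 203.9159] [281 195   7  19 107] [ 0.4449 -0.076   0.175 ]
red side [366.0389 232.4   ] [357 225  19  16 180] [ 0.6261 -0.2058  0.175 ]
red side [274.3624 271.9725] [267 264  15  17 218] [ 0.3901 -0.2784  0.175 ]
red side [400.1768 293.75  ] [394 287  14  15 164] [ 0.6537 -0.3887  0.175 ]
green scene [317.4876 221.3184] [305 217  26  10 201] [ 0.552  -0.0477  0.111 ]
green scene [294.2176 244.9
[... 752 characters left out ...]
  ]
blue scene [126.7157 371.8378] [  77  341   94   59 3718] [ 0.9033 -0.3445  0.14  ]
blue side [205.1888  39.148 ] [194  33  22  12 196] [0.2767 0.8922 0.14  ]
blue side [202.   51.5] [192  49  21   6 124] [0.2613 0.7963 0.14  ]
blue side [277.1273 115.5333] [268 111  19  11 165] [0.4867 0.3403 0.14  ]
blue side [301.9765 121.1353] [293 116  19  11 170] [0.56  0.297 0.14 ]
blue side [498.0404 273.9545] [482 248  35  51 792] [ 0.9173 -0.3652  0.14  ]
blue side [471.3458 281.8159] [ 453  252   39   71 1119] [ 0.843  -0.3724  0.14  ]
yellow scene [191.3462 191.5385] [178 189  27   7 156] [ 0.4204 -0.3896  0.045 ]
yellow side [296.4431 340.5808] [291 326  12  30 167] [ 0.4193 -0.3904  0.045 ]
```

```bash
cat >> h.py <<'E'
def fitcol(S,col,x0,y0,lx,ly,z0,z1,cams=None,**k):
    obs=[]
    for c in (cams or S):
        p=proj(S[c],[[x0,y0,(z0+z1)/2]])[0]
        b=min(blobs(S[c],col,**k),key=lambda b:np.linalg.norm(b[0]-p))
        if np.linalg.norm(b[0]-p)<14: obs.append((S[c],b[2]))
    r,f=fitbox(obs,x0,y0,lx,ly,z0,z1); return np.r_[r[:2],np.degrees(r[2])%180,f,len(obs)]
E
cat > m1.py <<'E'
from h import *
np.set_printoptions(precision=4,suppress=True)
S={c:snap(c) for c in("scene","side")}
k=[]
for n,x,y in [("k",.444,-.078),("k",.646,.0165),("k",.6245,-.2065)]:
    r=fitcol(S,"red",x,y,.046,.014,.162,.188); print("knob",r);k.append(r[:2])
k=np.array(k);c=k.mean(0);print("chamber c",c,np.linalg.norm(k-c,axis=1),np.degrees(np.arctan2(*(k-c).T[::-1])))
for x,y in [(.5525,-.047),(.618,-.093)]: print("green",fitcol(S,"green",x,y,.01,.058,.096,.126))
for x,y in [(.486,.340),(.5597,.297)]: print("blue",fitcol(S,"blue",x,y,.01,.058,.125,.155))
print("handle",fitcol(S,"yellow",.42,-.39,.014,.072,.037,.053))
E
python3 m1.py
```

```text
knob [ 0.4444 -0.078  79.1784  0.0752  2.    ]
knob [  0.6463   0.0166 132.5337   0.1306   2.    ]
knob [ 0.6251 -0.2067 16.5138  0.126   2.    ]
chamber c [ 0.572  -0.0894] [0.128  0.1294 0.1288] [174.9131  54.9522 -65.6176]
green [  0.5529  -0.0472 177.2284   0.3773   2.    ]
green [  0.618   -0.0925 176.4412   0.4882   2.    ]
blue [ 0.4864  0.3399 89.3675  0.0655  2.    ]
blue [ 0.5595  0.2971 84.7244  0.1936  2.    ]
handle [ 0.4196 -0.3895  2.2442  0.3434  2.    ]
```

```bash
cat > ov.py <<'E'
from h import *
S={c:snap(c) for c in("scene","side")}
B=[(.5529,-.0472,177.2,.01,.058,.096,.126,(0,255,255)),(.618,-.0925,176.4,.01,.058,.096,.126,(0,255,255)),(.4864,.3399,89.4,.01,.058,.125,.155,(0,255,255)),(.5595,.2971,84.7,.01,.058,.125,.155,(0,255,255)),(.4864,.3399,59.5,.01,.058,.125,.155,(0,0,255)),(.5595,.2971,59.5,.01,.058,.125,.155,(0,0,255))]
F=5
for c,(x0,y0,x1,y1),(u0,v0,u1,v1) in [("scene",(440,170,540,270),(270,200,350,270)),("side",(255,95,355,165),(300,185,370,255))]:
  out=[]
  for (a,b,e,f) in [(x0,y0,x1,y1),(u0,v0,u1,v1)]:
    im=cv2.resize(S[c]["image"][b:f,a:e],None,fx=F,fy=F,interpolation=cv2.INTER_CUBIC)
    for (x,y,w,lx,ly,z0,z1,col) in B:
        q=(proj(S[c],boxc(x,y,np.radians(w),lx,ly,z0,z1))-[a,b]+.5)*F
        h=cv2.convexHull(q.astype(np.float32))
        cv2.polylines(im,[np.int32(h)],True,col,1)
    out.append(im)
  H=max(i.shape[0] for i in out)
  out=[cv2.copyMakeBorder(i,0,H-i.shape[0],0,0,cv2.BORDER_CONSTANT) for i in out]
  im=np.hstack(out); s=min(1,800/im.shape[1],600/im.shape[0])
  cv2.imwrite(f"pics/ov_{c}.png",cv2.resize(im,None,fx=s,fy=s))
E
python3 ov.py
```

```text
(no output)
```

View pics/ov_scene.png

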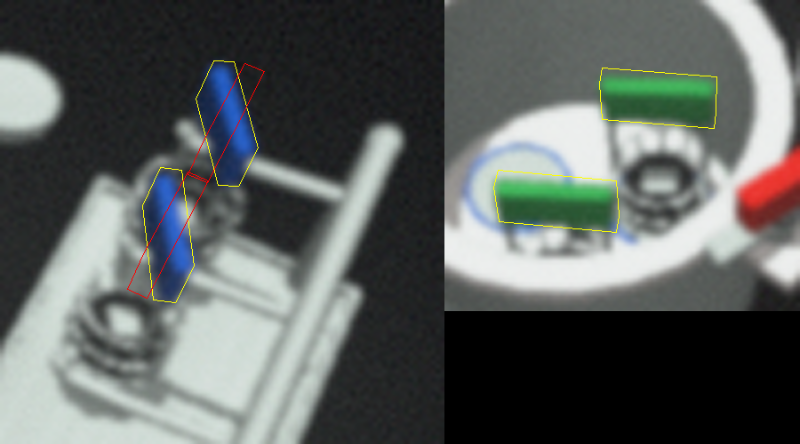

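View pics/ov_side.png

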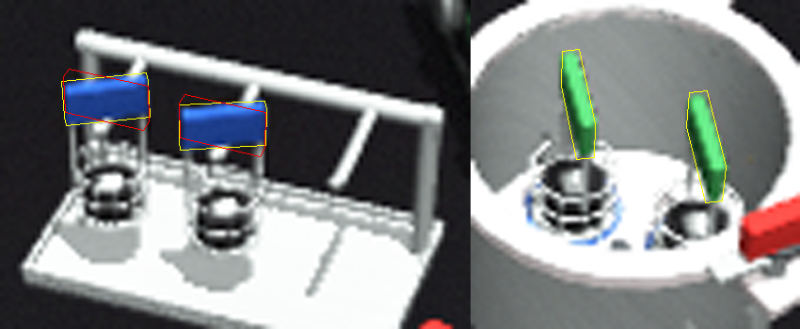

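```bash
cat >> h.py <<'E'
def plan(xyz,yaw,n=None,grip=0,full=1.0,tilt=True):
    """print rows to reach TCP xyz, tool down, yaw deg"""
    o=env.get_obs();p=np.array(o["tcp_pos"]);Rc=R.from_euler('xyz',o["tcp_rot"])
    Rt=R.from_euler('xyz',[np.pi,0,np.radians(yaw)])
    xyz=np.array(xyz,float)
    ang=np.degrees((Rc.inv()*Rt).magnitude()); dist=np.linalg.norm(xyz-p)
    need=max(int(np.ceil(ang/5.9)),int(np.ceil(dist/.0297)),1)
    n=n or need
    print("from",np.round(p,4),np.round(np.degrees(o["tcp_rot"]),1),"gap",round(o["finger_gap"],3),"t",round(o["time_s"],2),"dist %.3f ang %.1f rows %d"%(dist,ang,n))
    rows=[]
    for i in range(n):
        rv=(Rc.inv()*Rt).as_rotvec(); k=n-i
        w=np.degrees(rv)/k/6; s=Rc.inv().apply((xyz-p)/k)/.03
        s=np.round(s,2);w=np.round(w,2)
        rows.append([grip,(s+0.).tolist(),(w+0.).tolist()])
        p=p+Rc.apply(s*.03); Rc=Rc*R.from_rotvec(np.radians(w*6))
    for i in range(0,n,8): print(str(rows[i:i+8]).replace(" ",""))
def st():
    o=env.get_obs();print("t %.2f"%o["time_s"],np.round(o["tcp_pos"],4),np.round(np.degrees(o["tcp_rot"]),1),"F",np.round(o["contact_force"],1),"gap %.3f"%o["finger_gap"])
E
python3 - <<'E'
from h import *
np.set_printoptions(precision=4,suppress=True)
S={c:snap(c) for c in("scene","side")}
obs=[]
for c in S:
    m=env.regions_of(c,"dry_tray")[0]["mask"]
    obs.append((S[c],m))
for o in ([obs[0]],[obs[1]],obs):
    r,f=fitbox(o,.415,.117,.1,.16,0,.012,yaws=[-.2,0,.2]);print("tray",r[:2],np.degrees(r[2]),f)
plan([.5529,-.0472,.30],90,grip=0)
E
```

```text
tray [0.4251 0.1135] -7.947716781882184 0.0032742717303335667
tray [0.4197 0.1206] -11.194416441650338 0.15782210230827332
tray [0.423  0.1149] -7.88431078647333 0.19383855164051056
from [0.1624 0.5255 0.2313] [180.   -0.  162.8] gap 0.997 t 2.15 dist 0.697 ang 72.8 rows 24
[[0,[-0.75,-0.6,-0.1],[0.0,0.0,0.51]],[0,[-0.78,-0.56,-0.1],[0.0,0.0,0.51]],[0,[-0.81,-0.52,-0.09],[0.0,0.0,0.51]],[0,[-0.84,-0.47,-0.1],[0.0,0.0,0.51]],[0,[-0.86,-0.43,-0.09],[0.0,0.0,0.5]],[0,[-0.88,-0.38,-0.1],[0.0,0.0,0.51]],[0,[-0.9,-0.33,-0.09],[0.0,0.0,0.5]],[0,[-0.92,-0.28,-0.1],[0.0,0.0,0.51]]]
[[0,[-0.93,-0.24,-0.09],[0.0,0.0,0.5]],[0,[-0.95,-0.19,-0.1],[0.0,0.0,0.51]],[0,[-0.95,-0.14,-0.09],[0.0,0.0,0.5]],[0,[-0.96,-0.08,-0.1],[0.0,0.0,0.51]],[0,[-0.96,-0.03,-0.09],[0.0,0.0,0.5]],[0,[-0.96,0.02,-0.1],[0.0,0.0,0.51]],[0,[-0.96,0.07,-0.09],[0.0,0.0,0.5]],[0,[-0.96,0.12,-0.1],[0.0,0.0,0.51]]]
[[0,[-0.95,0.17,-0.09],[0.0,0.0,0.5]],[0,[-0.94,0.22,-0.1],[0.0,0.0,0.51]],[0,[-0.93,0.27,-0.09],[0.0,0.0,0.5]],[0,[-0.91,0.31,-0.1],[0.0,0.0,0.51]],[0,[-0.89,0.36,-0.09],[0.0,0.0,0.5]],[0,[-0.87,0.41,-0.1],[0.0,0.0,0.51]],[0,[-0.85,0.46,-0.09],[0.0,0.0,0.5]],[0,[-0.83,0.5,-0.1],[0.0,0.0,0.51]]]
```

Emit:
servo_tool --plan '[[0.5,[-0.75,-0.6,-0.1],[0,0,0.51]],[0.5,[-0.78,-0.56,-0.1],[0,0,0.51]],[0.5,[-0.81,-0.52,-0.1],[0,0,0.51]],[0.5,[-0.84,-0.47,-0.1],[0,0,0.51]],[0.5,[-0.86,-0.43,-0.1],[0,0,0.51]],[0.5,[-0.88,-0.38,-0.1],[0,0,0.51]],[0.5,[-0.9,-0.33,-0.1],[0,0,0.51]],[0.5,[-0.92,-0.28,-0.1],[0,0,0.51]]]'

```text
time_s: 2.95
tcp_pos: [0.2932, 0.33, 0.2555]
tcp_rot: [3.141, -0.001, 2.405]
contact_force: [0.2, 0.8, 0.5]
finger_gap: 0.502
```

Emit:
servo_tool --plan '[[0.5,[-0.93,-0.24,-0.1],[0,0,0.51]],[0.5,[-0.95,-0.19,-0.1],[0,0,0.51]],[0.5,[-0.95,-0.14,-0.1],[0,0,0.51]],[0.5,[-0.96,-0.08,-0.1],[0,0,0.51]],[0.5,[-0.96,-0.03,-0.1],[0,0,0.51]],[0.5,[-0.96,0.02,-0.1],[0,0,0.51]],[0.5,[-0.96,0.07,-0.1],[0,0,0.51]],[0.5,[-0.96,0.12,-0.1],[0,0,0.51]]]'

```text
time_s: 3.75
tcp_pos: [0.4236, 0.1277, 0.282]
tcp_rot: [3.136, -0.001, 1.96]
contact_force: [0.0, 1.2, -0.2]
finger_gap: 0.495
```

Run:
```python
from h import *
plan([.5529,-.0472,.30],90,grip=0.5)
```

```text
from [0.4236 0.1277 0.282 ] [179.7  -0.  112.3] gap 0.495 t 3.75 dist 0.218 ang 22.3 rows 8
[[0.5,[-0.88,0.22,-0.07],[0.01,0.0,0.46]],[0.5,[-0.87,0.26,-0.08],[0.01,0.0,0.46]],[0.5,[-0.85,0.31,-0.08],[0.0,0.0,0.47]],[0.5,[-0.84,0.35,-0.07],[0.01,0.0,0.46]],[0.5,[-0.82,0.39,-0.08],[0.0,0.0,0.47]],[0.5,[-0.8,0.43,-0.07],[0.01,-0.01,0.46]],[0.5,[-0.78,0.46,-0.08],[0.0,0.0,0.47]],[0.5,[-0.75,0.5,-0.07],[0.01,-0.01,0.46]]]
```

Emit:
servo_tool --plan '[[0.5,[-0.88,0.22,-0.07],[0.01,0,0.52]],[0.5,[-0.87,0.26,-0.07],[0.01,0,0.52]],[0.5,[-0.85,0.31,-0.07],[0.01,0,0.52]],[0.5,[-0.84,0.35,-0.07],[0.01,0,0.52]],[0.5,[-0.82,0.4,-0.07],[0.01,0,0.52]],[0.5,[-0.8,0.44,-0.07],[0,0,0.52]],[0.5,[-0.77,0.48,-0.07],[0,0,0.52]],[0.6,[-0.74,0.52,-0.07],[0,0,0.52]]]'

```text
time_s: 4.55
tcp_pos: [0.5538, -0.0592, 0.3005]
tcp_rot: [3.14, -0.002, 1.503]
contact_force: [0.7, -0.1, 0.6]
finger_gap: 0.4
```

Run:
```python
from h import *
np.set_printoptions(precision=4,suppress=True)
st()
w=snap("wrist","w1")
for b in blobs(w,"green",60): print(b[0],b[1],onz(w,b[0],.111)[0])
for x,y in [(.5529,-.0472),(.618,-.0925)]: print(fitcol({"wrist":w},"green",x,y,.01,.058,.096,.126))
```

```text
t 4.55 [ 0.5538 -0.0592  0.3005] [179.9  -0.1  86.1] F [ 0.7 -0.1  0.6] gap 0.400
[544.1472  55.5355] [525  42  37  29 788] [0.7934 0.0463 0.111 ]
[315.9599 169.0876] [311 147  11  43 274] [ 0.5546 -0.0567  0.111 ]
[377.2033 202.2057] [373 177   9  50 418] [ 0.622  -0.1001  0.111 ]
[  0.5548  -0.07   179.9507   0.7044   1.    ]
[ 0.6212 -0.0988  3.8395  0.5076  1.    ]
```

View pics/w1.png

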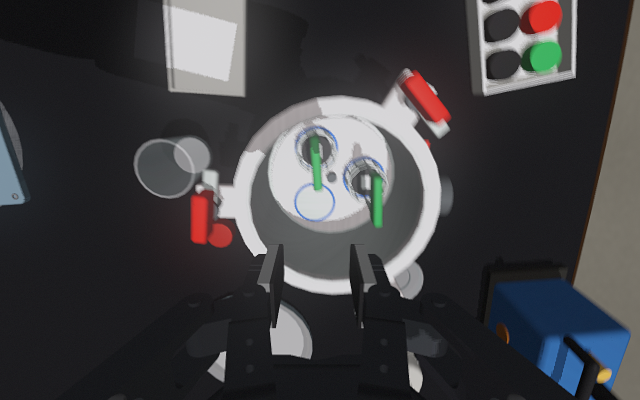

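Emit:
servo_tool --plan '[[0.6,[0,0,0],[0,0,0]]]'

```text
time_s: 4.7
tcp_pos: [0.5566, -0.0642, 0.2999]
tcp_rot: [3.138, 0.001, 1.497]
contact_force: [-0.6, -0.7, -0.4]
finger_gap: 0.401
```

```bash
cat > wg.py <<'E'
from h import *
np.set_printoptions(precision=4,suppress=True)
st()
w=snap("wrist","w2")
for b in blobs(w,"green",60,smin=80,vmin=40): print(b[0],b[1],onz(w,b[0],.111)[0])
for x,y in [(.5529,-.0472),(.618,-.0925)]: print(fitcol({"wrist":w},"green",x,y,.01,.058,.096,.126,smin=80,vmin=40))
S={c:snap(c) for c in("scene","side")}
for x,y in [(.5525,-.047),(.618,-.093)]: print("green",fitcol(S,"green",x,y,.01,.058,.096,.126,smin=80,vmin=40))
E
python3 wg.py
```

```text
t 4.70 [ 0.5566 -0.0642  0.2999] [179.8   0.1  85.8] F [-0.6 -0.7 -0.4] gap 0.401
[537.9874  47.884 ] [ 518   31   41   34 1112] [0.7894 0.0467 0.111 ]
[311.4867 157.88  ] [306 131  12  54 450] [ 0.5537 -0.0492  0.111 ]
[373.9933 195.4844] [369 170  10  51 448] [ 0.6212 -0.0975  0.111 ]
[  0.554   -0.0491 179.4679   0.1387   1.    ]
[ 0.6204 -0.0976  2.5395  0.4185  1.    ]
green [  0.553   -0.0469 178.6      0.1636   2.    ]
green [  0.6186  -0.0929 177.1648   0.2702   2.    ]
```

Run:
```python
from h import *
plan([.5533,-.048,.20],88.5,n=4,grip=0.6)
```

```text
from [ 0.5558 -0.0627  0.3001] [179.8   0.   85.9] gap 0.4 t 4.85 dist 0.101 ang 2.6 rows 4
[[0.6,[0.12,-0.03,0.83],[0.01,0.0,-0.11]],[0.6,[0.12,-0.03,0.84],[0.01,0.0,-0.11]],[0.6,[0.12,-0.03,0.83],[0.01,0.0,-0.11]],[0.6,[0.13,-0.03,0.84],[0.0,0.01,-0.11]]]
```

Emit:
servo_tool --plan '[[0.6,[0.13,-0.03,0.83],[0.01,0,-0.11]],[0.6,[0.12,-0.03,0.83],[0.01,0,-0.11]],[0.6,[0.12,-0.03,0.83],[0,0,-0.11]],[0.6,[0.12,-0.03,0.83],[0,0,-0.11]],[0.6,[0,0,0],[0,0,0]]]'

```text
time_s: 5.35
tcp_pos: [0.5513, -0.0424, 0.2002]
tcp_rot: [3.136, 0.001, 1.555]
contact_force: [-0.6, 0.7, 0.3]
finger_gap: 0.398
```

Run:
```python
from h import *
plan([.5533,-.048,.093],88.5,n=5,grip=0.6)
```

```text
from [ 0.5513 -0.0424  0.2002] [179.7   0.   89.1] gap 0.398 t 5.35 dist 0.107 ang 0.6 rows 5
[[0.6,[-0.04,0.01,0.71],[0.01,0.0,0.02]],[0.6,[-0.04,0.01,0.72],[0.01,0.0,0.02]],[0.6,[-0.03,0.01,0.71],[0.01,0.0,0.02]],[0.6,[-0.04,0.01,0.72],[0.01,0.0,0.02]],[0.6,[-0.03,0.02,0.71],[0.01,0.01,0.01]]]
```

Emit:
servo_tool --plan '[[0.6,[-0.04,0.01,0.71],[0.01,0,0.02]],[0.6,[-0.04,0.01,0.71],[0.01,0,0.02]],[0.6,[-0.04,0.01,0.71],[0.01,0,0.02]],[0.6,[-0.03,0.01,0.71],[0.01,0,0.02]],[0.6,[0,0.01,0.7],[0,0,0]],[1,[0,0,0],[0,0,0]],[1,[0,0,0],[0,0,0]],[1,[0,0,0],[0,0,0]]]'

```text
time_s: 6.15
tcp_pos: [0.5582, -0.0441, 0.1036]
tcp_rot: [3.125, 0.004, 1.553]
contact_force: [-0.0, -0.0, -1.5]
finger_gap: 0.101
```

Run:
```python
from h import *
st(); w=snap("wrist","w3"); snap("side","s3")
```

```text
t 6.15 [ 0.5582 -0.0441  0.1036] [179.1   0.2  89. ] F [-0.  -0.  -1.5] gap 0.101
```

View pics/w3.png

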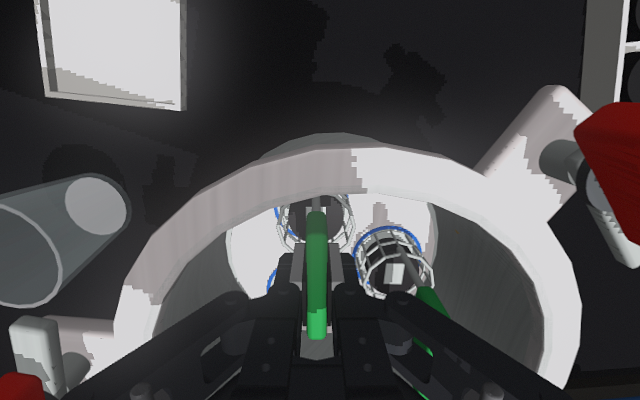

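Emit:
servo_tool --plan '[[0.7,[0,0,0],[0,0,0]],[0.7,[0,0,0],[0,0,0]],[0.7,[-0.03,0,0.3],[0.1,0,0]],[0.7,[0,0,0],[0.05,0,0]],[1,[0,0,0],[0,0,0]],[1,[0,0,0],[0,0,0]],[1,[0,0,0],[0,0,0]]]'

```text
time_s: 6.95
tcp_pos: [0.5602, -0.0458, 0.0966]
tcp_rot: [3.138, 0.006, 1.553]
contact_force: [-0.7, 0.8, 1.1]
finger_gap: 0.103
```

Emit:
servo_tool --plan '[[1,[0,0,-0.4],[0,0,0]],[1,[0,0,-0.9],[0,0,0]],[1,[0,0,-0.95],[0,0,0]],[1,[0,0,-0.95],[0,0,0]],[1,[0,0,-0.95],[0,0,0]],[1,[0,0,-0.95],[0,0,0]],[1,[0,0,-0.95],[0,0,0]],[1,[0,0,-0.2],[0,0,0]]]'

```text
time_s: 7.75
tcp_pos: [0.5571, -0.0441, 0.2931]
tcp_rot: [-3.141, 0.005, 1.553]
contact_force: [0.6, 0.0, -0.7]
finger_gap: 0.106
```

Run:
```python
from h import *
plan([.4304,.1511,.26],82,n=10,grip=1)
```

```text
from [ 0.5571 -0.0441  0.2931] [-180.     0.3   89. ] gap 0.106 t 7.75 dist 0.235 ang 7.0 rows 10
[[1,[0.64,-0.43,0.11],[0.0,0.0,0.12]],[1,[0.64,-0.44,0.11],[0.0,0.0,0.12]],[1,[0.63,-0.45,0.11],[0.0,0.01,0.12]],[1,[0.63,-0.46,0.11],[0.0,0.0,0.11]],[1,[0.62,-0.47,0.11],[0.0,0.01,0.12]],[1,[0.62,-0.47,0.11],[0.0,0.0,0.11]],[1,[0.61,-0.48,0.11],[0.0,0.01,0.12]],[1,[0.6,-0.49,0.11],[0.0,0.0,0.11]]]
[[1,[0.6,-0.49,0.1],[0.0,0.01,0.12]],[1,[0.59,-0.51,0.11],[0.0,0.0,0.11]]]
```

Emit:
servo_tool --plan '[[1,[0.35,-0.25,0.1],[0,0,0.12]],[1,[0.64,-0.44,0.11],[0,0,0.12]],[1,[0.63,-0.45,0.11],[0,0.01,0.12]],[1,[0.63,-0.46,0.11],[0,0,0.12]],[1,[0.62,-0.47,0.11],[0,0.01,0.12]],[1,[0.62,-0.47,0.11],[0,0,0.12]],[1,[0.61,-0.48,0.11],[0,0.01,0.12]],[1,[0.6,-0.49,0.11],[0,0,0.12]]]'

```text
time_s: 8.55
tcp_pos: [0.4485, 0.1114, 0.2532]
tcp_rot: [-3.122, 0.001, 1.44]
contact_force: [0.2, 0.2, -1.5]
finger_gap: 0.105
```

Run:
```python
from h import *
plan([.4304,.1511,.20],82,n=5,grip=1)
```

```text
from [0.4485 0.1114 0.2532] [-1.789e+02  1.000e-01  8.250e+01] gap 0.105 t 8.55 dist 0.069 ang 1.2 rows 5
[[1,[0.25,-0.15,0.36],[-0.04,0.0,0.02]],[1,[0.25,-0.15,0.36],[-0.04,0.0,0.02]],[1,[0.24,-0.15,0.35],[-0.04,0.0,0.01]],[1,[0.25,-0.15,0.36],[-0.03,0.0,0.02]],[1,[0.24,-0.15,0.35],[-0.04,0.01,0.01]]]
```

Emit:
servo_tool --plan '[[1,[0.25,-0.15,0.36],[-0.04,0,0.02]],[1,[0.25,-0.15,0.36],[-0.04,0,0.02]],[1,[0.24,-0.15,0.36],[-0.04,0,0.02]],[1,[0.2,-0.12,0.36],[-0.04,0,0.02]],[1,[0.1,-0.05,0.2],[0,0,0]],[1,[0,0,0],[0,0,0]]]'

```text
time_s: 9.15
tcp_pos: [0.4177, 0.1513, 0.1915]
tcp_rot: [-3.118, 0.003, 1.433]
contact_force: [0.3, -0.2, -0.8]
finger_gap: 0.106
```

Run:
```python
from h import *
plan([.4304,.1511,.105],82,n=5,grip=1)
w=snap("wrist","w4");snap("scene","s4")
```

```text
from [0.4177 0.1513 0.1915] [-178.6    0.2   82.1] gap 0.106 t 9.15 dist 0.087 ang 1.4 rows 5
[[1,[0.01,0.1,0.57],[-0.05,0.01,0.0]],[1,[0.01,0.09,0.58],[-0.04,0.01,0.01]],[1,[0.01,0.09,0.58],[-0.05,0.0,0.0]],[1,[0.01,0.09,0.57],[-0.04,0.01,0.01]],[1,[0.02,0.09,0.58],[-0.05,0.0,0.0]]]
```

View pics/w4.png

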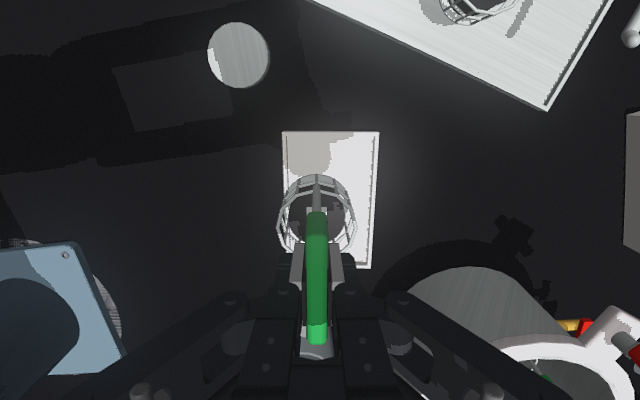

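View pics/s4.png

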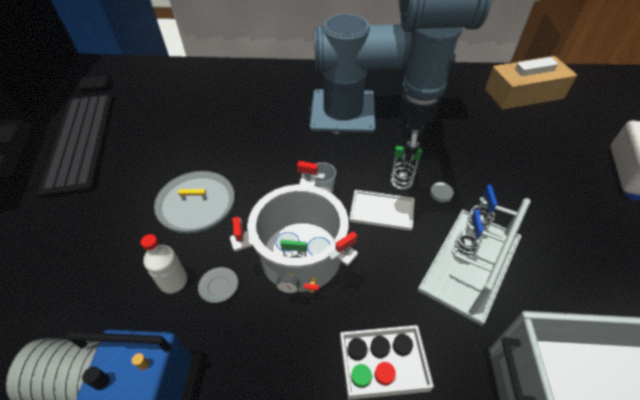

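Run:
```python
from h import *
w=snap("wrist")
print(onz(w,[[282,131],[379,131],[370,268]],.012)[:,:2])
print(proj(w,boxc(.4251,.1135,np.radians(-8),.1,.16,.012,.012)[::2]).round())
```

```text
[[0.38637771 0.20003065]
 [0.4858163  0.18663767]
 [0.46343649 0.0261199 ]]
[[287. 266.]
 [282. 131.]
 [370. 267.]
 [379. 132.]]
```

Tray pose confirmed by the wrist view (corners match within a pixel). Lower the basket.

Emit:
servo_tool --plan '[[1,[0.01,0.1,0.55],[-0.05,0,0]],[1,[0.01,0.1,0.55],[-0.05,0,0]],[1,[0.01,0.1,0.55],[-0.05,0,0]],[1,[0.01,0.08,0.5],[-0.05,0,0]],[1,[0.01,0.03,0.3],[-0.04,0,0]],[1,[0,0,0.1],[0,0,0]],[1,[0,0,0],[0,0,0]]]'

```text
time_s: 10.0
tcp_pos: [0.4383, 0.1485, 0.1188]
tcp_rot: [3.124, 0.001, 1.428]
contact_force: [-0.4, -0.2, -1.8]
finger_gap: 0.104
```

Run:
```python
from h import *
plan([.4304,.1511,.086],82,n=3,grip=1)
```

```text
from [0.4383 0.1485 0.1188] [179.    0.   81.8] gap 0.104 t 10.0 dist 0.034 ang 1.0 rows 3
[[1,[0.02,-0.1,0.36],[0.06,0.0,-0.01]],[1,[0.01,-0.09,0.36],[0.05,0.0,-0.01]],[1,[0.02,-0.1,0.37],[0.06,0.01,-0.01]]]
```

Emit:
servo_tool --plan '[[1,[0.02,-0.1,0.36],[0.03,0,0]],[1,[0.01,-0.06,0.36],[0.03,0,0]],[1,[0.01,-0.03,0.25],[0.02,0,0]],[1,[0,0,0],[0,0,0]],[1,[0,0,0],[0,0,0]]]'

```text
time_s: 10.5
tcp_pos: [0.4338, 0.1507, 0.0885]
tcp_rot: [3.131, -0.0, 1.428]
contact_force: [-1.0, 0.1, -0.8]
finger_gap: 0.105
```

Run:
```python
from h import *
plan([.4304,.1511,.085],82,n=1,grip=1); st()
```

```text
from [0.4338 0.1507 0.0885] [179.4  -0.   81.8] gap 0.105 t 10.5 dist 0.005 ang 0.6 rows 1
[[1,[0.0,-0.11,0.11],[0.1,0.0,-0.03]]]
t 10.50 [0.4338 0.1507 0.0885] [179.4  -0.   81.8] F [-1.   0.1 -0.8] gap 0.105
```

Emit:
servo_tool --plan '[[1,[0,-0.05,0.12],[0,0,0]],[1,[0,0,0],[0,0,0]],[0.6,[0,0,0],[0,0,0]],[0.6,[0,0,0],[0,0,0]],[0.6,[0,0,-0.3],[0,0,0]],[0.6,[0,0,-0.8],[0,0,0]],[0.6,[0,0,-1],[0,0,0]],[0.6,[0,0,-1],[0,0,0]]]'

```text
time_s: 11.3
tcp_pos: [0.4291, 0.1508, 0.1796]
tcp_rot: [3.137, 0.002, 1.428]
contact_force: [0.2, 1.0, -0.6]
finger_gap: 0.397
```

Run:
```python
from h import *
snap("scene","s5")
plan([.560,-.09,.28],88.5,n=10,grip=.6)
```

```text
from [0.4321 0.1512 0.1847] [179.3  -0.   81.8] gap 0.401 t 11.35 dist 0.289 ang 6.7 rows 10
[[0.6,[-0.74,0.54,-0.31],[0.01,0.0,-0.11]],[0.6,[-0.74,0.53,-0.31],[0.01,0.0,-0.11]],[0.6,[-0.75,0.52,-0.31],[0.01,0.0,-0.11]],[0.6,[-0.75,0.51,-0.31],[0.01,0.0,-0.11]],[0.6,[-0.76,0.51,-0.31],[0.01,0.0,-0.11]],[0.6,[-0.76,0.5,-0.32],[0.01,0.0,-0.11]],[0.6,[-0.77,0.49,-0.32],[0.02,0.0,-0.11]],[0.6,[-0.78,0.47,-0.32],[0.01,0.0,-0.11]]]
[[0.6,[-0.78,0.47,-0.31],[0.02,0.0,-0.11]],[0.6,[-0.79,0.46,-0.32],[0.01,0.0,-0.12]]]
```

View pics/s5.png

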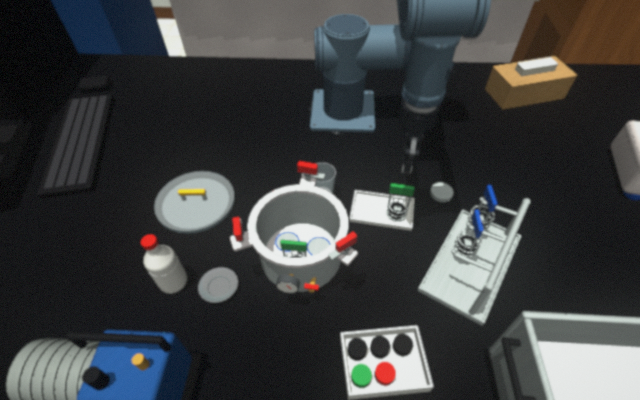

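Run:
```python
from h import *
np.set_printoptions(precision=4,suppress=True)
S={c:snap(c) for c in("scene","side")}
print("green",fitcol(S,"green",.618,-.093,.01,.058,.096,.126,smin=80,vmin=40))
print("green",fitcol(S,"green",.43,.15,.01,.058,.084,.114,smin=80,vmin=40))
plan([.618,-.105,.27],88.5,n=11,grip=.6)
```

```text
green [  0.6181  -0.0954 173.6822   0.2824   2.    ]
green [  0.4325   0.1503 172.1128   0.0421   2.    ]
from [0.4312 0.1511 0.1808] [179.4  -0.   81.8] gap 0.397 t 11.45 dist 0.329 ang 6.7 rows 11
[[0.6,[-0.69,0.67,-0.26],[0.01,0.0,-0.1]],[0.6,[-0.69,0.67,-0.26],[0.01,0.0,-0.1]],[0.6,[-0.7,0.66,-0.27],[0.01,0.0,-0.1]],[0.6,[-0.71,0.65,-0.27],[0.01,0.0,-0.1]],[0.6,[-0.72,0.64,-0.27],[0.01,0.0,-0.1]],[0.6,[-0.72,0.64,-0.27],[0.01,0.0,-0.1]],[0.6,[-0.73,0.63,-0.27],[0.01,0.0,-0.1]],[0.6,[-0.73,0.62,-0.26],[0.01,0.0,-0.1]]]
[[0.6,[-0.74,0.61,-0.27],[0.01,0.0,-0.1]],[0.6,[-0.75,0.6,-0.27],[0.01,0.0,-0.11]],[0.6,[-0.76,0.59,-0.26],[0.0,0.01,-0.1]]]
```

Emit:
servo_tool --plan '[[0.6,[-0.4,0.4,-0.6],[0.01,0,-0.06]],[0.6,[-0.7,0.67,-0.5],[0.01,0,-0.06]],[0.6,[-0.7,0.66,-0.4],[0.01,0,-0.06]],[0.6,[-0.71,0.65,-0.3],[0.01,0,-0.06]],[0.6,[-0.72,0.65,-0.27],[0.01,0,-0.06]],[0.6,[-0.72,0.64,-0.27],[0.01,0,-0.06]],[0.6,[-0.73,0.63,-0.27],[0.01,0,-0.06]],[0.6,[-0.73,0.63,-0.27],[0.01,0,-0.06]]]'

```text
time_s: 12.25
tcp_pos: [0.5555, -0.0304, 0.2635]
tcp_rot: [-3.129, -0.001, 1.487]
contact_force: [-0.2, 0.3, -0.3]
finger_gap: 0.393
```

Emit:
servo_tool --plan '[[0.6,[-0.74,0.62,0],[0,0,-0.06]],[0.6,[-0.5,0.5,0],[0,0,-0.06]],[0.6,[0,0,0],[0,0,0]],[0.6,[0,0,0],[0,0,0]]]'

```text
time_s: 12.65
tcp_pos: [0.5871, -0.0751, 0.2593]
tcp_rot: [-3.123, -0.002, 1.495]
contact_force: [-0.0, 0.4, -0.2]
finger_gap: 0.404
```

Run:
```python
from h import *
np.set_printoptions(precision=4,suppress=True)
st(); w=snap("wrist","w6")
for b in blobs(w,"green",60,smin=80,vmin=40): print(b[0],b[1],onz(w,b[0],.111)[0])
print(fitcol({"wrist":w},"green",.62,-.095,.01,.058,.096,.126,smin=80,vmin=40))
plan([.619,-.096,.20],86,n=3,grip=.6)
```

```text
t 12.65 [ 0.5871 -0.0751  0.2593] [-178.9   -0.1   85.7] F [-0.   0.4 -0.2] gap 0.404
[544.2042  33.8645] [ 521   13   47   41 1469] [0.7907 0.0433 0.111 ]
[352.617  203.2236] [347 175  12  57 577] [ 0.6196 -0.1     0.111 ]
[  0.6191  -0.1004 177.5512   0.2527   1.    ]
from [ 0.5869 -0.075   0.2592] [-178.9   -0.1   85.7] gap 0.396 t 12.7 dist 0.071 ang 1.1 rows 3
[[0.6,[-0.21,0.39,0.65],[-0.06,-0.01,-0.02]],[0.6,[-0.21,0.38,0.65],[-0.06,0.0,-0.02]],[0.6,[-0.2,0.37,0.66],[-0.06,-0.01,-0.01]]]
```

View pics/w6.png

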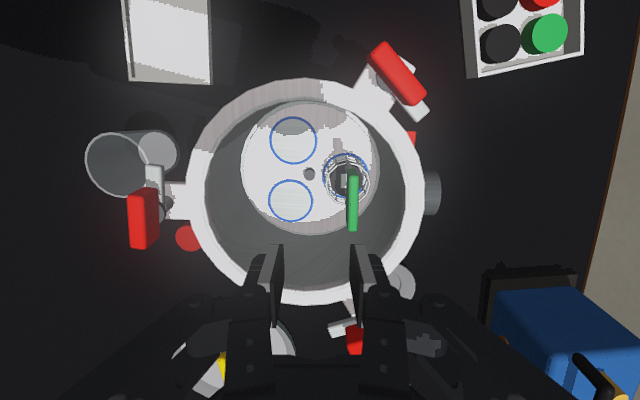

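Emit:
servo_tool --plan '[[0.6,[-0.2,0.36,0.6],[-0.06,0,-0.02]],[0.6,[-0.21,0.36,0.6],[-0.06,0,-0.02]],[0.6,[-0.15,0.25,0.6],[-0.04,0,-0.02]],[0.6,[0,0,0],[0,0,0]],[0.6,[0,0,0],[0,0,0]]]'

```text
time_s: 13.2
tcp_pos: [0.6115, -0.088, 0.2043]
tcp_rot: [-3.139, -0.004, 1.507]
contact_force: [-0.8, -0.5, -0.7]
finger_gap: 0.403
```

Run:
```python
from h import *
plan([.62,-.098,.094],87,n=6,grip=.6)
```

```text
from [ 0.6115 -0.088   0.2043] [-179.8   -0.2   86.3] gap 0.403 t 13.2 dist 0.111 ang 0.7 rows 6
[[0.6,[-0.05,0.05,0.61],[0.0,-0.01,-0.02]],[0.6,[-0.05,0.05,0.61],[-0.01,-0.01,-0.02]],[0.6,[-0.06,0.05,0.61],[0.0,0.0,-0.02]],[0.6,[-0.05,0.05,0.61],[-0.01,-0.01,-0.02]],[0.6,[-0.06,0.05,0.62],[0.0,0.0,-0.02]],[0.6,[-0.05,0.06,0.61],[-0.01,-0.01,-0.01]]]
```

Emit:
servo_tool --plan '[[0.6,[-0.08,0.07,0.62],[0,-0.01,-0.02]],[0.6,[-0.08,0.06,0.62],[0,-0.01,-0.02]],[0.6,[-0.06,0.05,0.62],[0,0,-0.02]],[0.6,[-0.04,0.04,0.62],[0,0,-0.02]],[0.6,[0,0,0.62],[0,0,0]],[0.6,[0,0,0],[0,0,0]],[0.6,[0,0,0],[0,0,0]]]'

```text
time_s: 13.9
tcp_pos: [0.6189, -0.0915, 0.1194]
tcp_rot: [3.133, 0.001, 1.521]
contact_force: [-0.5, -0.3, -0.0]
finger_gap: 0.399
```

Run:
```python
from h import *
np.set_printoptions(precision=4,suppress=True)
w=snap("wrist","w7")
plan([.62,-.098,.094],87,n=1,grip=.6)
```

```text
from [ 0.6188 -0.0915  0.1194] [179.5   0.   87.1] gap 0.4 t 13.95 dist 0.026 ang 0.5 rows 1
[[0.6,[-0.22,0.04,0.85],[0.08,0.01,0.02]]]
```

View pics/w7.png

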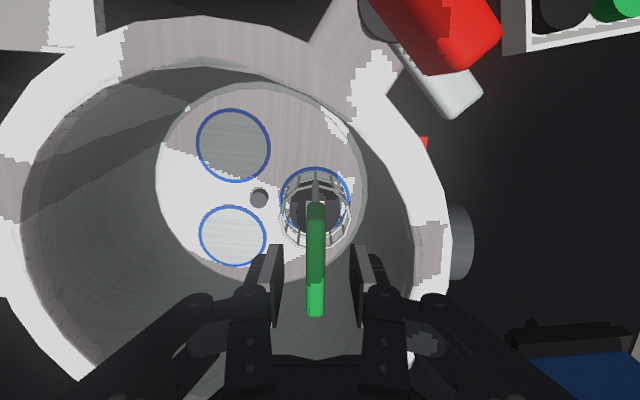

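Centred between the fingers. Down 26 mm, close.

Emit:
servo_tool --plan '[[0.6,[-0.1,0.02,0.45],[0.04,0,0]],[0.6,[-0.1,0.02,0.45],[0.04,0,0]],[0.6,[0,0,0.05],[0,0,0]],[0.6,[0,0,0],[0,0,0]],[1,[0,0,0],[0,0,0]],[1,[0,0,0],[0,0,0]],[1,[0,0,0],[0,0,0]],[1,[0,0,0],[0,0,0]]]'

```text
time_s: 14.75
tcp_pos: [0.6222, -0.099, 0.0926]
tcp_rot: [3.136, 0.002, 1.52]
contact_force: [-1.2, 1.2, 4.7]
finger_gap: 0.105
```

Emit:
servo_tool --plan '[[1,[0,0,-0.4],[0,0,0]],[1,[0,0,-0.9],[0,0,0]],[1,[0,0,-0.95],[0,0,0]],[1,[0,0,-0.95],[0,0,0]],[1,[0,0,-0.95],[0,0,0]],[1,[0,0,-0.95],[0,0,0]],[1,[0,0,-0.95],[0,0,0]],[1,[0,0,-0.2],[0,0,0]]]'

```text
time_s: 15.55
tcp_pos: [0.6189, -0.0981, 0.287]
tcp_rot: [-3.14, 0.001, 1.52]
contact_force: [0.3, 0.5, -1.4]
finger_gap: 0.108
```

Run:
```python
from h import *
st()
plan([.4198,.0759,.25],82,n=12,grip=1)
```

```text
t 15.55 [ 0.6189 -0.0981  0.287 ] [-179.9    0.    87.1] F [ 0.3  0.5 -1.4] gap 0.108
from [ 0.6189 -0.0981  0.287 ] [-179.9    0.    87.1] gap 0.108 t 15.55 dist 0.267 ang 5.1 rows 12
[[1,[0.45,-0.58,0.1],[0.0,0.0,0.07]],[1,[0.45,-0.58,0.1],[0.0,0.0,0.07]],[1,[0.45,-0.58,0.1],[0.0,0.0,0.07]],[1,[0.44,-0.59,0.11],[0.0,0.0,0.07]],[1,[0.44,-0.59,0.1],[0.0,0.0,0.07]],[1,[0.43,-0.59,0.11],[0.0,0.0,0.07]],[1,[0.43,-0.6,0.1],[0.0,0.0,0.07]],[1,[0.43,-0.6,0.11],[0.0,0.0,0.07]]]
[[1,[0.42,-0.6,0.1],[0.0,0.0,0.07]],[1,[0.42,-0.6,0.11],[-0.01,0.0,0.07]],[1,[0.41,-0.61,0.1],[0.0,0.0,0.08]],[1,[0.4,-0.61,0.1],[-0.01,0.01,0.07]]]
```

Emit:
servo_tool --plan '[[1,[0.25,-0.35,0],[0,0,0.07]],[1,[0.45,-0.58,0],[0,0,0.07]],[1,[0.45,-0.58,0],[0,0,0.07]],[1,[0.44,-0.59,0.1],[0,0,0.07]],[1,[0.44,-0.59,0.1],[0,0,0.07]],[1,[0.43,-0.59,0.1],[0,0,0.07]],[1,[0.43,-0.6,0.1],[0,0,0.07]],[1,[0.43,-0.6,0.1],[0,0,0.07]]]'

```text
time_s: 16.35
tcp_pos: [0.4784, 0.0187, 0.2596]
tcp_rot: [-3.12, -0.002, 1.454]
contact_force: [0.4, -0.2, -1.2]
finger_gap: 0.109
```

Emit:
servo_tool --plan '[[1,[0.42,-0.6,0.1],[0,0,0.07]],[1,[0.42,-0.6,0.1],[0,0,0.07]],[1,[0.3,-0.4,0.1],[0,0,0.07]],[1,[0.1,-0.1,0],[0,0,0]],[1,[0,0,0],[0,0,0]],[1,[0,0,0],[0,0,0]]]'

```text
time_s: 16.95
tcp_pos: [0.418, 0.0678, 0.2424]
tcp_rot: [-3.101, -0.002, 1.434]
contact_force: [-0.4, -0.5, -2.4]
finger_gap: 0.106
```

Run:
```python
from h import *
plan([.4198,.0745,.15],82,n=5,grip=1)
```

```text
from [0.418  0.0678 0.2424] [-1.777e+02 -1.000e-01  8.220e+01] gap 0.106 t 16.95 dist 0.093 ang 2.3 rows 5
[[1,[0.04,0.03,0.62],[-0.08,0.0,0.01]],[1,[0.05,0.03,0.61],[-0.08,-0.01,0.0]],[1,[0.04,0.02,0.62],[-0.08,0.0,0.01]],[1,[0.05,0.01,0.61],[-0.07,-0.01,0.0]],[1,[0.04,0.01,0.62],[-0.08,0.0,0.01]]]
```

Emit:
servo_tool --plan '[[1,[0.04,0.02,0.5],[-0.08,0,0]],[1,[0.04,0.02,0.6],[-0.08,0,0]],[1,[0.04,0.01,0.6],[-0.06,0,0]],[1,[0.04,0,0.6],[-0.03,0,0]],[1,[0.02,0,0.4],[0,0,0]],[1,[0,0,0],[0,0,0]],[1,[0,0,0],[0,0,0]]]'

```text
time_s: 17.65
tcp_pos: [0.4232, 0.0696, 0.1584]
tcp_rot: [-3.132, -0.001, 1.429]
contact_force: [0.5, -0.7, -1.3]
finger_gap: 0.103
```

Run:
```python
from h import *
plan([.4198,.0745,.082],82,n=4,grip=1)
snap("wrist","w8")
```

```text
from [0.4232 0.0696 0.1584] [-1.794e+02 -1.000e-01  8.190e+01] gap 0.103 t 17.65 dist 0.077 ang 0.6 rows 4
[[1,[0.04,-0.03,0.64],[-0.02,0.0,0.0]],[1,[0.03,-0.03,0.64],[-0.03,0.0,-0.01]],[1,[0.04,-0.03,0.63],[-0.02,0.0,0.0]],[1,[0.03,-0.03,0.64],[-0.03,-0.01,-0.01]]]
```

View pics/w8.png

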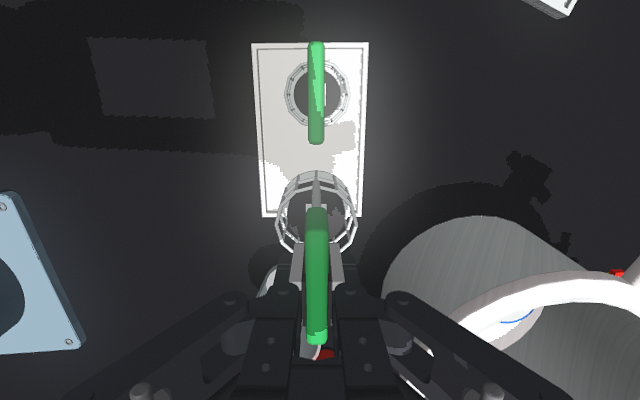

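Emit:
servo_tool --plan '[[1,[0.05,-0.03,0.6],[-0.02,0,0]],[1,[0.05,-0.03,0.6],[-0.02,0,0]],[1,[0.05,-0.03,0.6],[-0.02,0,0]],[1,[0.03,0,0.4],[-0.02,0,0]],[1,[0,0,0],[0,0,0]],[1,[0,0,0],[0,0,0]]]'

```text
time_s: 18.3
tcp_pos: [0.4276, 0.0739, 0.0961]
tcp_rot: [3.13, -0.001, 1.428]
contact_force: [-0.2, 0.2, -1.3]
finger_gap: 0.108
```

Run:
```python
from h import *
plan([.4198,.0745,.081],82,n=1,grip=1);st()
```

```text
from [0.4276 0.0739 0.0961] [ 1.793e+02 -1.000e-01  8.180e+01] gap 0.108 t 18.3 dist 0.017 ang 0.7 rows 1
[[1,[-0.02,-0.26,0.5],[0.11,-0.01,-0.03]]]
t 18.30 [0.4276 0.0739 0.0961] [ 1.793e+02 -1.000e-01  8.180e+01] F [-0.2  0.2 -1.3] gap 0.108
```

Emit:
servo_tool --plan '[[1,[0,-0.12,0.25],[0.05,0,0]],[1,[0,-0.05,0.22],[0.03,0,0]],[1,[0,0,0.05],[0,0,0]],[1,[0,0,0],[0,0,0]]]'

```text
time_s: 18.7
tcp_pos: [0.4243, 0.0743, 0.0815]
tcp_rot: [3.135, -0.001, 1.428]
contact_force: [-0.4, 0.4, -1.9]
finger_gap: 0.11
```

Emit:
servo_tool --plan '[[0.6,[0,0,0],[0,0,0]],[0.6,[0,0,0],[0,0,0]],[0.6,[0,0,-0.3],[0,0,0]],[0.6,[0,0,-0.8],[0,0,0]],[0.5,[0,0,-1],[0,0,0]],[0.5,[0,0,-1],[0,0,0]],[0.4,[0,0,-1],[0,0,0]],[0.4,[0,0,-1],[0,0,-0.5]]]'

```text
time_s: 19.5
tcp_pos: [0.4212, 0.0744, 0.2409]
tcp_rot: [3.139, -0.001, 1.481]
contact_force: [1.1, -0.0, 0.6]
finger_gap: 0.604
```

Run:
```python
from h import *
np.set_printoptions(precision=4,suppress=True)
S={c:snap(c) for c in("scene","side")}
cv2.imwrite("pics/s9.png",S["scene"]["image"])
for x,y in [(.4864,.34),(.5595,.297)]:
  for cams in (["scene"],["side"],["scene","side"]): print("blue",cams,fitcol(S,"blue",x,y,.01,.058,.125,.155,cams=cams,smin=80,vmin=40))
print("green",fitcol(S,"green",.42,.075,.01,.058,.084,.114,smin=80,vmin=40))
# rail: top end pts, 136 high
plan([.52,.22,.28],175,n=16,grip=.4)
```

```text
blue ['scene'] [ 0.4843  0.3402 91.7322  0.0241  1.    ]
blue ['side'] [0.4864 0.34   0.     0.     0.    ]
blue ['scene', 'side'] [ 0.4843  0.3402 91.7322  0.0241  1.    ]
blue ['scene'] [ 0.5598  0.297  85.8304  0.1011  1.    ]
blue ['side'] [ 0.56    0.2964 87.4659  0.0079  1.    ]
blue ['scene', 'side'] [ 0.5599  0.2969 85.8991  0.1109  2.    ]
green [  0.4237   0.0781 171.7081   0.384    2.    ]
from [0.4241 0.0742 0.2439] [179.4  -0.1  84.9] gap 0.602 t 19.6 dist 0.178 ang 90.1 rows 16
[[0.4,[0.32,0.17,-0.07],[0.01,0.0,-0.94]],[0.4,[0.3,0.2,-0.07],[0.01,0.0,-0.94]],[0.4,[0.28,0.23,-0.07],[0.0,0.0,-0.94]],[0.4,[0.26,0.26,-0.07],[0.0,0.01,-0.94]],[0.4,[0.23,0.28,-0.07],[0.01,0.01,-0.94]],[0.4,[0.2,0.3,-0.07],[0.01,0.0,-0.94]],[0.4,[0.17,0.32,-0.08],[0.0,0.0,-0.94]],[0.4,[0.14,0.34,-0.07],[0.0,0.01,-0.94]]]
[[0.4,[0.1,0.35,-0.08],[0.01,0.01,-0.94]],[0.4,[0.07,0.36,-0.07],[0.01,0.0,-0.94]],[0.4,[0.03,0.36,-0.08],[0.0,0.0,-0.94]],[0.4,[0.0,0.37,-0.08],[0.0,0.01,-0.94]],[0.4,[-0.04,0.36,-0.07],[0.01,0.01,-0.93]],[0.4,[-0.07,0.36,-0.08],[0.01,0.0,-0.94]],[0.4,[-0.11,0.35,-0.07],[0.0,0.01,-0.93]],[0.4,[-0.14,0.33,-0.08],[0.01,0.0,-0.94]]]
```

View pics/s9.png

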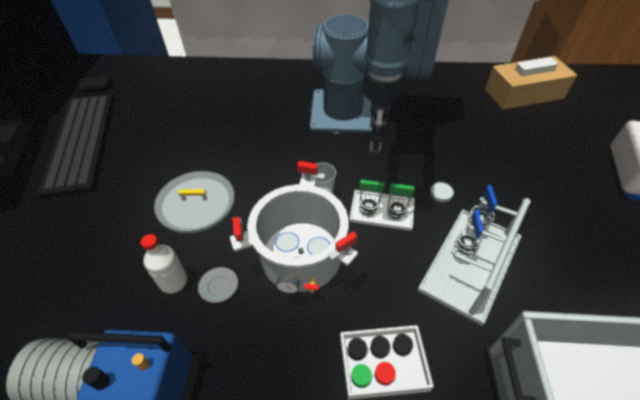

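Emit:
servo_tool --plan '[[0.4,[0.35,0.17,-0.1],[0,0,-0.94]],[0.4,[0.35,0.22,-0.1],[0,0,-0.94]],[0.4,[0.33,0.26,-0.1],[0,0,-0.94]],[0.4,[0.3,0.3,-0.1],[0,0,-0.94]],[0.4,[0.27,0.33,-0.1],[0,0,-0.94]],[0.4,[0.24,0.36,-0.1],[0,0,-0.94]],[0.4,[0.2,0.38,-0.1],[0,0,-0.94]],[0.4,[0.16,0.4,-0.1],[0,0,-0.94]]]'

```text
time_s: 20.4
tcp_pos: [0.4768, 0.1616, 0.2709]
tcp_rot: [3.133, 0.009, 2.293]
contact_force: [-0.2, -0.4, -0.6]
finger_gap: 0.599
```

Run:
```python
from h import *
plan([.535,.26,.29],176,n=8,grip=.4)
```

```text
from [0.4768 0.1616 0.2709] [179.5   0.5 131.4] gap 0.599 t 20.4 dist 0.116 ang 44.6 rows 8
[[0.4,[0.15,0.45,-0.08],[0.01,0.01,-0.93]],[0.4,[0.1,0.47,-0.08],[0.0,0.01,-0.93]],[0.4,[0.06,0.47,-0.08],[0.01,0.02,-0.93]],[0.4,[0.01,0.48,-0.08],[0.0,0.01,-0.93]],[0.4,[-0.04,0.47,-0.08],[0.01,0.02,-0.93]],[0.4,[-0.08,0.47,-0.07],[0.0,0.01,-0.93]],[0.4,[-0.13,0.46,-0.08],[0.01,0.02,-0.93]],[0.4,[-0.17,0.44,-0.07],[0.0,0.01,-0.92]]]
```

Emit:
servo_tool --plan '[[0.4,[0.15,0.45,-0.08],[0,0.01,-0.93]],[0.4,[0.1,0.47,-0.08],[0,0.01,-0.93]],[0.4,[0.06,0.47,-0.08],[0,0.02,-0.93]],[0.4,[0.01,0.47,-0.08],[0,0.01,-0.93]],[0.4,[-0.04,0.47,-0.08],[0,0.02,-0.93]],[0.4,[-0.08,0.45,-0.08],[0,0.01,-0.93]],[0.4,[-0.1,0.3,-0.08],[0,0.01,-0.8]],[0.4,[0,0,0],[0,0,0]]]'

```text
time_s: 21.2
tcp_pos: [0.5241, 0.2474, 0.287]
tcp_rot: [3.139, -0.001, 2.989]
contact_force: [-0.4, 0.0, 0.4]
finger_gap: 0.601
```

Emit:
servo_tool --plan '[[0.4,[0,0,0],[0,0,0]]]'

```text
time_s: 21.3
tcp_pos: [0.5237, 0.2472, 0.2866]
tcp_rot: [3.139, -0.002, 2.987]
contact_force: [0.4, -0.4, 0.2]
finger_gap: 0.601
```

Run:
```python
from h import *
np.set_printoptions(precision=4,suppress=True)
st(); w=snap("wrist","w10")
for b in blobs(w,"blue",60,smin=80,vmin=40): print(b[0],b[1],onz(w,b[0],.14)[0])
for x,y in [(.4864,.34),(.5595,.297)]: print(fitcol({"wrist":w},"blue",x,y,.01,.058,.125,.155,smin=80,vmin=40))
```

```text
t 21.30 [0.5237 0.2472 0.2866] [179.9  -0.1 171.2] F [ 0.4 -0.4  0.2] gap 0.601
[407.9739 128.4469] [ 397   98   22   65 1074] [0.4868 0.3398 0.14  ]
[370.0358 209.3576] [361 179  18  62 727] [0.5614 0.2969 0.14  ]
[ 58.8649 218.9595] [ 47 202  33  27  74] [ 0.5225 -0.0232  0.14  ]
[ 31.4747 384.2922] [   0  368   65   32 1622] [ 0.7402 -0.1667  0.14  ]
[ 0.4875  0.3392 92.7531  0.1041  1.    ]
[ 0.5613  0.2965 90.6969  0.0728  1.    ]
```

View pics/w10.png

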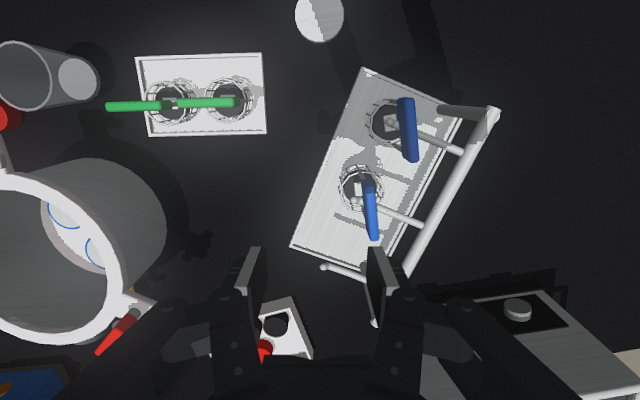

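Run:
```python
from h import *
np.set_printoptions(precision=4,suppress=True)
w=snap("wrist")
p=onz(w,[[493,113],[409,271]],.132); print(p, np.degrees(np.arctan2(*(p[0]-p[1])[:2][::-1]))-90)
p=onz(w,[[363,69],[290,247],[501,106]],.014); print(p, np.degrees(np.arctan2(*(p[0]-p[1])[:2][::-1]))-90)
plan([.5600,.2970,.215],177.5,n=4,grip=.4)
```

```text
[[0.4855 0.4235 0.132 ]
 [0.6448 0.3338 0.132 ]] 60.626517626647626
[[0.4233 0.3233 0.014 ]
 [0.6545 0.188  0.014 ]
 [0.4947 0.4991 0.014 ]] 59.65531082651765
from [0.5237 0.247  0.2867] [179.9  -0.1 171.2] gap 0.602 t 21.4 dist 0.095 ang 6.3 rows 4
[[0.4,[-0.24,0.46,0.6],[0.01,0.0,-0.26]],[0.4,[-0.25,0.45,0.6],[0.0,0.0,-0.27]],[0.4,[-0.26,0.44,0.6],[0.01,-0.01,-0.26]],[0.4,[-0.27,0.44,0.59],[0.0,0.0,-0.27]]]
```

Emit:
servo_tool --plan '[[0.5,[-0.22,0.42,0.55],[0,0,-0.26]],[0.5,[-0.25,0.44,0.6],[0,0,-0.26]],[0.5,[-0.26,0.43,0.6],[0,0,-0.24]],[0.5,[-0.22,0.35,0.5],[0,0,-0.2]],[0.5,[0,0,0],[0,0,0]],[0.5,[0,0,0],[0,0,0]]]'

```text
time_s: 22.0
tcp_pos: [0.5581, 0.291, 0.2186]
tcp_rot: [3.14, 0.001, 3.081]
contact_force: [-1.0, -0.5, 0.1]
finger_gap: 0.504
```

Run:
```python
from h import *
np.set_printoptions(precision=4,suppress=True)
w=snap("wrist","w11")
print(fitcol({"wrist":w},"blue",.5605,.297,.01,.058,.125,.155,smin=80,vmin=40))
plan([.5605,.2970,.150],177.5,n=3,grip=.5)
```

```text
[ 0.5613  0.2963 89.1314  0.0573  1.    ]
from [0.558  0.2909 0.2186] [179.9   0.  176.6] gap 0.499 t 22.05 dist 0.069 ang 1.0 rows 3
[[0.5,[-0.02,0.07,0.76],[0.01,0.0,-0.05]],[0.5,[-0.02,0.07,0.76],[0.0,0.0,-0.05]],[0.5,[-0.03,0.06,0.77],[0.01,0.01,-0.06]]]
```

View pics/w11.png

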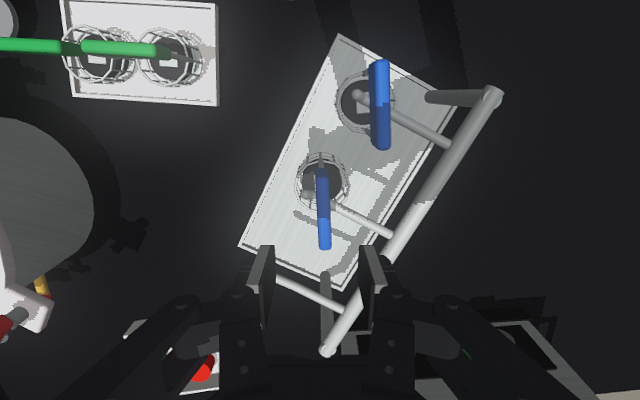

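Emit:
servo_tool --plan '[[0.5,[-0.03,0.07,0.7],[0,0,-0.1]],[0.5,[-0.03,0.06,0.7],[0,0,-0.1]],[0.5,[-0.01,0.04,0.7],[0,0,-0.1]],[0.5,[0,0,0.3],[0,0,0]],[0.5,[0,0,0],[0,0,0]],[0.5,[0,0,0],[0,0,0]]]'

```text
time_s: 22.65
tcp_pos: [0.5631, 0.2946, 0.1528]
tcp_rot: [3.137, 0.012, 3.109]
contact_force: [0.0, 0.9, 0.7]
finger_gap: 0.502
```

Run:
```python
from h import *
w=snap("wrist","w12")
plan([.5610,.2968,.135],178.5,n=1,grip=.5)
```

```text
from [0.5633 0.2947 0.1531] [179.7   0.7 178.1] gap 0.502 t 22.7 dist 0.018 ang 0.8 rows 1
[[0.5,[0.09,0.07,0.6],[0.05,0.12,-0.06]]]
```

View pics/w12.png

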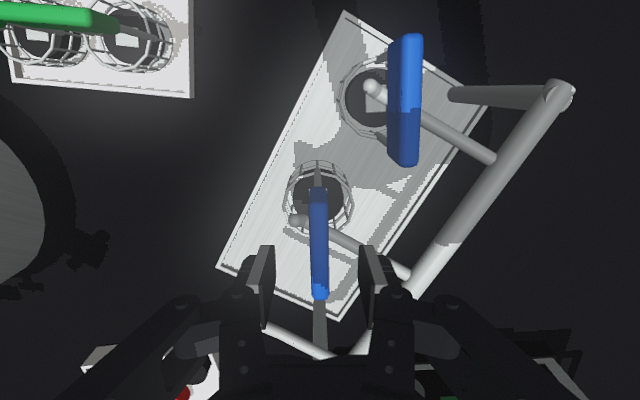

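Emit:
servo_tool --plan '[[0.5,[0.04,0.04,0.3],[0.02,0.08,-0.03]],[0.5,[0.02,0.02,0.25],[0.02,0.03,0]],[0.5,[0,0,0.04],[0,0,0]],[0.5,[0,0,0],[0,0,0]]]'

```text
time_s: 23.1
tcp_pos: [0.5629, 0.297, 0.1367]
tcp_rot: [3.14, 0.004, 3.112]
contact_force: [-0.3, 0.3, -0.3]
finger_gap: 0.5
```

Emit:
servo_tool --plan '[[0.8,[0,0,0],[0,0,0]],[1,[0,0,0],[0,0,0]],[1,[0,0,0],[0,0,0]],[1,[0,0,0],[0,0,0]]]'

```text
time_s: 23.5
tcp_pos: [0.563, 0.297, 0.1369]
tcp_rot: [3.14, 0.004, 3.112]
contact_force: [-0.2, -0.4, -0.9]
finger_gap: 0.099
```

Run:
```python
from h import *
w=snap("wrist","w13");st()
```

```text
t 23.55 [0.563  0.297  0.1369] [179.9   0.2 178.3] F [-0.   0.6 -1. ] gap 0.097
```

View pics/w13.png

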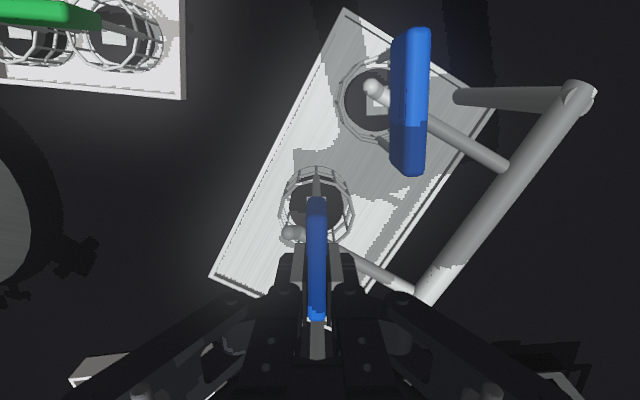

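Emit:
servo_tool --plan '[[1,[0,0,-0.25],[0,0,0]],[1,[0,0,-0.25],[0,0,0]],[1,[0,0,-0.1],[0,0,0]],[1,[0,0,0],[0,0,0]],[1,[0,0,0],[0,0,0]]]'

```text
time_s: 24.05
tcp_pos: [0.5628, 0.2971, 0.1565]
tcp_rot: [3.14, 0.004, 3.112]
contact_force: [0.7, -0.6, -1.7]
finger_gap: 0.097
```

Lifted 19.6 mm; now shift along the stand's −x.

Emit:
servo_tool --plan '[[1,[0.14,-0.26,0],[0,0,0]],[1,[0.19,-0.35,0],[0,0,0]],[1,[0.19,-0.35,0],[0,0,0]],[1,[0.19,-0.35,0],[0,0,0]]]'

```text
time_s: 24.45
tcp_pos: [0.5383, 0.2561, 0.1553]
tcp_rot: [3.141, 0.003, 3.113]
contact_force: [-0.5, -0.2, -1.6]
finger_gap: 0.1
```

Emit:
servo_tool --plan '[[1,[0.24,-0.44,0],[0,0,0]],[1,[0.24,-0.44,0],[0,0,0]],[1,[0.24,-0.44,0],[0,0,0]],[1,[0.1,-0.2,0],[0,0,0]],[1,[0,0,0],[0,0,0]]]'

```text
time_s: 24.95
tcp_pos: [0.5077, 0.2045, 0.1553]
tcp_rot: [-3.142, 0.001, 3.11]
contact_force: [1.0, 0.5, -1.8]
finger_gap: 0.097
```

Run:
```python
from h import *
snap("wrist","w14");snap("side","si14");st()
```

```text
t 25.05 [0.5084 0.2054 0.1553] [1.800e+02 1.000e-01 1.782e+02] F [ 0.1 -0.9 -2.1] gap 0.100
```

View pics/w14.png

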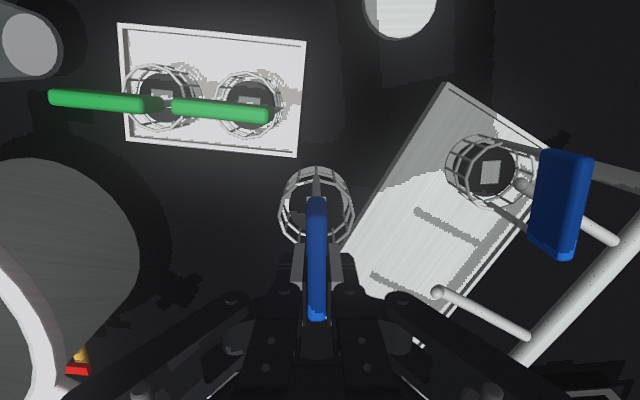

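View pics/si14.png

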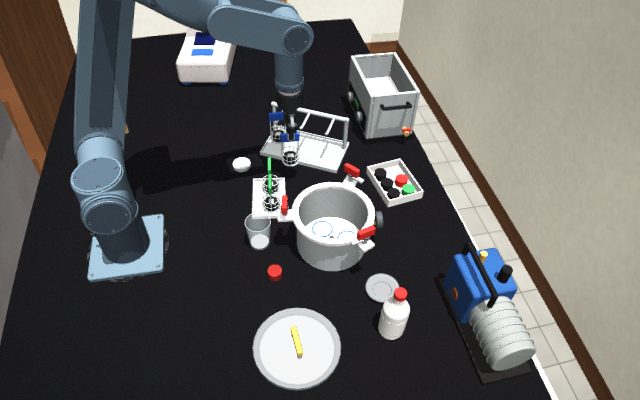

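Emit:
servo_tool --plan '[[1,[0,0,-0.5],[0,0,0]],[1,[0,0,-0.9],[0,0,0]],[1,[0,0,-0.9],[0,0,0]],[1,[0,0,-0.9],[0,0,0]],[1,[0,-0.2,-0.9],[0,0,0]],[1,[-0.1,-0.4,-0.5],[0,0,0]],[1,[-0.15,-0.8,0],[0,0,0]],[1,[-0.15,-0.9,0],[0,0,0]]]'

```text
time_s: 25.85
tcp_pos: [0.5205, 0.1419, 0.2985]
tcp_rot: [3.138, 0.003, 3.12]
contact_force: [0.3, -0.5, -2.5]
finger_gap: 0.103
```

Run:
```python
from h import *
plan([.553,-.047,.305],178,grip=1)
```

```text
from [0.5205 0.1419 0.2985] [179.8   0.2 178.8] gap 0.103 t 25.85 dist 0.192 ang 0.8 rows 7
[[1,[-0.17,-0.9,-0.03],[0.01,0.0,0.02]],[1,[-0.18,-0.89,-0.03],[0.0,0.01,0.02]],[1,[-0.18,-0.9,-0.03],[0.01,0.0,0.02]],[1,[-0.18,-0.89,-0.03],[0.0,0.01,0.02]],[1,[-0.18,-0.89,-0.04],[0.01,0.0,0.02]],[1,[-0.18,-0.9,-0.03],[0.0,0.01,0.02]],[1,[-0.19,-0.89,-0.04],[0.01,0.0,0.01]]]
```

Emit:
servo_tool --plan '[[1,[-0.17,-0.9,-0.03],[0.01,0,0.02]],[1,[-0.18,-0.9,-0.03],[0,0.01,0.02]],[1,[-0.18,-0.9,-0.03],[0.01,0,0.02]],[1,[-0.18,-0.9,-0.03],[0,0.01,0.02]],[1,[-0.18,-0.9,-0.03],[0.01,0,0.02]],[1,[-0.15,-0.7,0],[0,0,0]],[1,[0,-0.2,0],[0,0,0]],[1,[0,0,0],[0,0,0]]]'

```text
time_s: 26.65
tcp_pos: [0.553, -0.026, 0.3034]
tcp_rot: [3.14, 0.006, 3.112]
contact_force: [0.5, 1.1, -2.5]
finger_gap: 0.099
```

Emit:
servo_tool --plan '[[1,[0,0,0],[0,0,0]]]'

```text
time_s: 26.75
tcp_pos: [0.553, -0.0252, 0.3032]
tcp_rot: [3.139, 0.006, 3.112]
contact_force: [-0.3, 0.3, -1.9]
finger_gap: 0.1
```

Run:
```python
from h import *
snap("wrist","w15"); st()
```

```text
t 26.80 [ 0.5529 -0.025   0.3033] [179.8   0.3 178.4] F [-0.5 -0.4 -1.2] gap 0.102
```

View pics/w15.png

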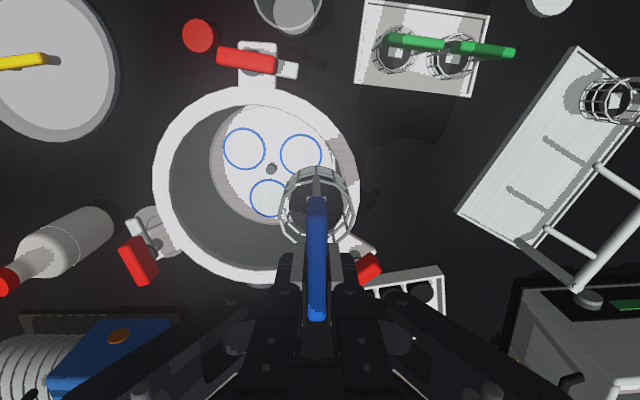

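Run:
```python
from h import *
np.set_printoptions(precision=4,suppress=True)
w=snap("wrist")
p=onz(w,[[244.5,149],[301,153.5],[269,197.5],[271,169]],.016);print(p[:,:2],np.linalg.norm(p-p[3],axis=1))
k=[]
S={c:snap(c) for c in("scene","side")}
for x,y in [(.4444,-.078),(.646,.0165),(.6245,-.2065)]:
    r=fitcol({"w":w},"red",x,y,.046,.014,.162,.188); print("knob",r);k.append(r[:2])
k=np.array(k);print(k.mean(0))
```

```text
[[ 0.5451 -0.1242]
 [ 0.5539 -0.0453]
 [ 0.6179 -0.0954]
 [ 0.575  -0.0892]] [0.046  0.0487 0.0434 0.    ]
knob [ 0.4444 -0.078   0.      0.      0.    ]
knob [  0.6551   0.0242 176.6507   0.7066   1.    ]
knob [ 0.627  -0.2062 13.5017  0.0655  1.    ]
[ 0.5755 -0.0866]
```

Run:
```python
from h import *
plan([.555,-.046,.20],178,n=5,grip=1)
```

```text
from [ 0.5529 -0.0249  0.3034] [179.9   0.4 178.4] gap 0.097 t 26.95 dist 0.106 ang 0.5 rows 5
[[1,[-0.01,-0.14,0.69],[0.0,0.01,0.01]],[1,[-0.02,-0.14,0.69],[0.01,0.01,0.01]],[1,[-0.02,-0.14,0.69],[0.0,0.01,0.02]],[1,[-0.01,-0.14,0.69],[0.01,0.01,0.01]],[1,[-0.02,-0.14,0.69],[0.0,0.02,0.02]]]
```

Emit:
servo_tool --plan '[[1,[-0.03,-0.3,0.2],[0,0.02,0]],[1,[-0.02,-0.3,0.4],[0,0.02,0]],[1,[0,-0.05,0.6],[0,0.02,0.02]],[1,[0,0,0.6],[0,0,0]],[1,[0,0,0.3],[0,0,0]],[1,[0,0,0],[0,0,0]]]'

```text
time_s: 27.55
tcp_pos: [0.5534, -0.0462, 0.2352]
tcp_rot: [3.14, -0.002, 3.113]
contact_force: [0.5, -0.1, -1.1]
finger_gap: 0.099
```

Run:
```python
from h import *
plan([.555,-.046,.125],178,n=5,grip=1)
```

```text
from [ 0.5534 -0.0462  0.2352] [ 1.799e+02 -1.000e-01  1.784e+02] gap 0.099 t 27.55 dist 0.110 ang 0.4 rows 5
[[1,[-0.01,0.0,0.73],[0.0,0.0,0.01]],[1,[-0.01,0.0,0.74],[0.0,0.0,0.01]],[1,[-0.01,0.0,0.73],[0.01,-0.01,0.01]],[1,[-0.01,0.0,0.74],[0.0,0.0,0.02]],[1,[-0.02,0.0,0.73],[0.01,-0.01,0.01]]]
```

Emit:
servo_tool --plan '[[1,[-0.01,0,0.6],[0,0,0.01]],[1,[-0.01,0,0.73],[0,0,0.01]],[1,[-0.01,0,0.73],[0,0,0.01]],[1,[-0.01,0,0.73],[0,0,0.01]],[1,[-0.01,0,0.6],[0,0,0]],[1,[0,0,0],[0,0,0]],[1,[0,0,0],[0,0,0]]]'

```text
time_s: 28.25
tcp_pos: [0.5583, -0.0485, 0.1344]
tcp_rot: [-3.141, 0.006, 3.109]
contact_force: [0.7, 0.5, -1.5]
finger_gap: 0.103
```

Run:
```python
from h import *
plan([.555,-.046,.109],178,n=2,grip=1); snap("wrist","w16"); st()
```

```text
from [ 0.5583 -0.0485  0.1344] [-180.     0.3  178.1] gap 0.103 t 28.25 dist 0.026 ang 0.4 rows 2
[[1,[0.06,0.04,0.42],[0.0,0.03,0.01]],[1,[0.06,0.04,0.42],[-0.01,0.03,0.01]]]
t 28.30 [ 0.5582 -0.0485  0.1344] [-180.     0.3  178.1] F [ 0.1 -0.  -2.5] gap 0.100
```

View pics/w16.png

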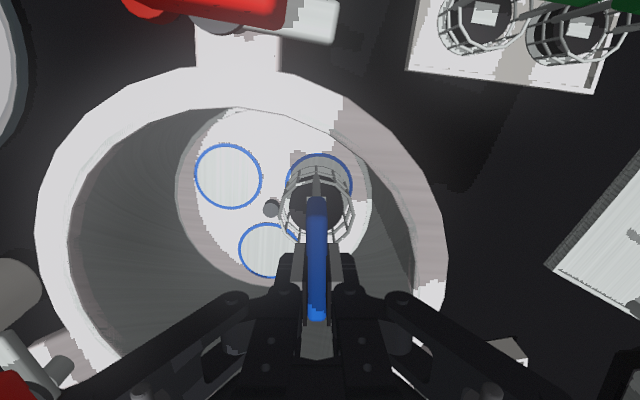

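Emit:
servo_tool --plan '[[1,[0.06,0.04,0.35],[0,0.02,0]],[1,[0.05,0.03,0.35],[0,0.02,0]],[1,[0,0,0.08],[0,0,0]],[1,[0,0,0],[0,0,0]]]'

```text
time_s: 28.7
tcp_pos: [0.5567, -0.0467, 0.1121]
tcp_rot: [-3.14, 0.007, 3.109]
contact_force: [-0.2, 0.3, -1.1]
finger_gap: 0.1
```

Emit:
servo_tool --plan '[[1,[0.03,0,0.13],[0,0.05,0]],[1,[0,0,0.02],[0,0,0]],[1,[0,0,0],[0,0,0]]]'

```text
time_s: 29.0
tcp_pos: [0.5564, -0.0468, 0.1081]
tcp_rot: [-3.139, 0.003, 3.109]
contact_force: [0.0, -0.1, -1.4]
finger_gap: 0.101
```

Emit:
servo_tool --plan '[[1,[0,0,0.06],[0,0,0]],[1,[0,0,0],[0,0,0]],[0.7,[0,0,0],[0,0,0]],[0.7,[0,0,0],[0,0,0]],[0.7,[0,0,0],[0,0,0]]]'

```text
time_s: 29.5
tcp_pos: [0.5584, -0.0474, 0.1088]
tcp_rot: [-3.138, 0.008, 3.109]
contact_force: [1.1, -0.3, 0.3]
finger_gap: 0.297
```

Run:
```python
from h import *
snap("wrist","w17"); st(); snap("side","si17")
```

```text
t 29.55 [ 0.5583 -0.0473  0.1088] [-179.8    0.4  178.1] F [ 0.   0.2 -0.4] gap 0.300
```

View pics/w17.png

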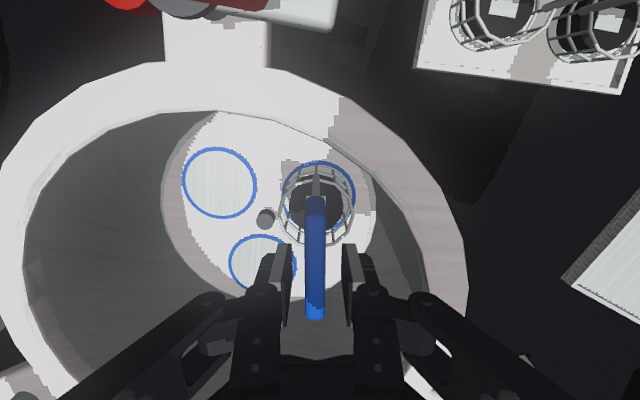

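Emit:
servo_tool --plan '[[0.7,[0,0,-0.3],[0,0,0]],[0.7,[0,0,-0.8],[0,0,0]],[0.7,[0,0,-1],[0,0,0]],[0.6,[0,0,-1],[0,0,0]],[0.6,[0,0,-1],[0,0,0]],[0.6,[0,0,-1],[0,0,0]],[0.5,[0.1,0.4,-0.6],[0,0,0]],[0.5,[0.2,0.9,0],[0,0,0]]]'

```text
time_s: 30.4
tcp_pos: [0.5489, -0.0091, 0.2896]
tcp_rot: [-3.137, 0.007, 3.105]
contact_force: [0.7, -0.3, 0.4]
finger_gap: 0.5
```

Run:
```python
from h import *
np.set_printoptions(precision=4,suppress=True)
S={c:snap(c) for c in("scene","side")}
print("placed",fitcol(S,"blue",.5535,-.046,.01,.058,.096,.126,smin=80,vmin=40))
print("b3",fitcol(S,"blue",.487,.3395,.01,.058,.125,.155,smin=80,vmin=40))
plan([.465,.30,.25],181.5,grip=.5)
```

```text
placed [ 0.5555 -0.048  89.5558  0.1009  2.    ]
b3 [ 0.4857  0.34   91.3406  0.0401  2.    ]
from [ 0.5472 -0.0056  0.2878] [-179.9    0.2  178.1] gap 0.501 t 30.5 dist 0.319 ang 3.4 rows 11
[[0.5,[0.28,0.92,0.11],[0.0,0.0,-0.05]],[0.5,[0.27,0.92,0.11],[0.0,0.0,-0.05]],[0.5,[0.27,0.92,0.11],[0.0,0.0,-0.05]],[0.5,[0.27,0.92,0.11],[0.0,0.0,-0.05]],[0.5,[0.26,0.92,0.11],[0.0,0.0,-0.05]],[0.5,[0.26,0.92,0.11],[0.0,0.01,-0.05]],[0.5,[0.25,0.93,0.12],[0.0,0.0,-0.05]],[0.5,[0.24,0.93,0.11],[0.0,0.01,-0.05]]]
[[0.5,[0.24,0.93,0.12],[-0.01,0.0,-0.05]],[0.5,[0.24,0.93,0.12],[0.0,0.01,-0.05]],[0.5,[0.23,0.93,0.11],[-0.01,0.0,-0.06]]]
```

Emit:
servo_tool --plan '[[0.5,[0.28,0.92,0.05],[0,0,-0.05]],[0.5,[0.27,0.92,0.05],[0,0,-0.05]],[0.5,[0.27,0.92,0.05],[0,0,-0.05]],[0.5,[0.27,0.92,0.1],[0,0,-0.05]],[0.5,[0.26,0.92,0.1],[0,0,-0.05]],[0.5,[0.26,0.92,0.1],[0,0,-0.05]],[0.5,[0.25,0.92,0.1],[0,0,-0.05]],[0.5,[0.24,0.92,0.1],[0,0,-0.05]]]'

```text
time_s: 31.3
tcp_pos: [0.4863, 0.2177, 0.2679]
tcp_rot: [-3.136, 0.004, -3.135]
contact_force: [0.7, 0.1, 0.6]
finger_gap: 0.5
```

Emit:
servo_tool --plan '[[0.5,[0.24,0.92,0.1],[0,0,-0.05]],[0.5,[0.2,0.7,0.1],[0,0,-0.05]],[0.5,[0.1,0.3,0],[0,0,0]],[0.5,[0,0,0],[0,0,0]],[0.5,[0,0,0],[0,0,0]]]'

```text
time_s: 31.8
tcp_pos: [0.4677, 0.278, 0.2608]
tcp_rot: [-3.134, 0.002, -3.12]
contact_force: [0.1, -0.7, -0.2]
finger_gap: 0.498
```

Run:
```python
from h import *
np.set_printoptions(precision=4,suppress=True)
w=snap("wrist","w18")
print(fitcol({"wrist":w},"blue",.486,.34,.01,.058,.125,.155,smin=80,vmin=40))
plan([.4865,.3398,.18],181.5,n=4,grip=.5)
```

```text
[ 0.4878  0.3391 93.5961  0.0916  1.    ]
from [0.4678 0.2778 0.2609] [-179.6    0.1 -178.8] gap 0.501 t 31.85 dist 0.104 ang 0.5 rows 4
[[0.5,[-0.17,0.52,0.67],[-0.02,0.0,-0.01]],[0.5,[-0.16,0.52,0.67],[-0.02,0.01,-0.01]],[0.5,[-0.17,0.51,0.67],[-0.02,0.0,-0.01]],[0.5,[-0.17,0.51,0.68],[-0.01,0.01,-0.02]]]
```

View pics/w18.png

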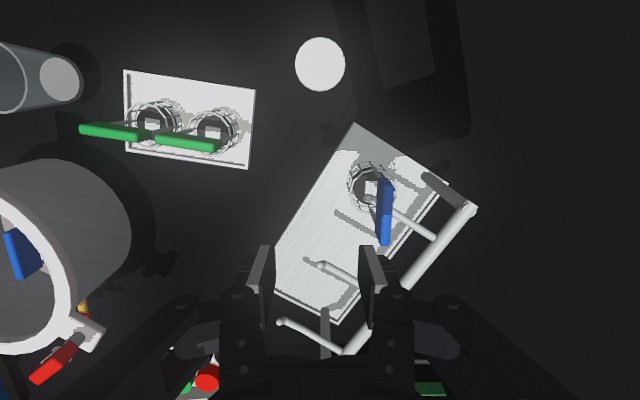

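Emit:
servo_tool --plan '[[0.5,[-0.15,0.46,0.5],[-0.02,0,-0.04]],[0.5,[-0.16,0.52,0.6],[-0.02,0,-0.04]],[0.5,[-0.17,0.52,0.6],[-0.02,0,-0.04]],[0.5,[-0.13,0.4,0.6],[-0.01,0,-0.02]],[0.5,[0,0,0.2],[0,0,0]],[0.5,[0,0,0],[0,0,0]],[0.5,[0,0,0],[0,0,0]]]'

```text
time_s: 32.55
tcp_pos: [0.4893, 0.3341, 0.1794]
tcp_rot: [-3.141, 0.003, -3.113]
contact_force: [-0.4, -0.1, 0.0]
finger_gap: 0.504
```

Run:
```python
from h import *
np.set_printoptions(precision=4,suppress=True)
w=snap("wrist","w19")
print(fitcol({"wrist":w},"blue",.486,.34,.01,.058,.125,.155,smin=80,vmin=40))
plan([.487,.3396,.136],182,n=3,grip=.5)
```

```text
[ 0.4882  0.339  91.6246  0.0677  1.    ]
from [0.4893 0.334  0.1796] [-180.     0.2 -178.4] gap 0.498 t 32.6 dist 0.044 ang 0.4 rows 3
[[0.5,[0.03,0.06,0.48],[0.0,0.01,-0.02]],[0.5,[0.02,0.06,0.49],[0.0,0.01,-0.02]],[0.5,[0.03,0.07,0.48],[0.0,0.01,-0.03]]]
```

View pics/w19.png

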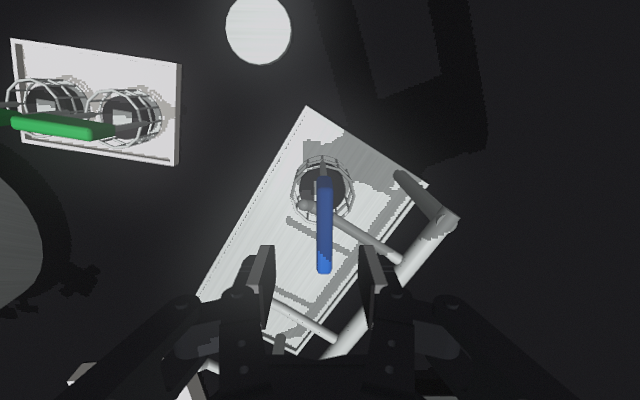

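Emit:
servo_tool --plan '[[0.5,[0.03,0.07,0.45],[0,0.01,-0.02]],[0.5,[0.02,0.06,0.45],[0,0.01,-0.02]],[0.5,[0.01,0.04,0.35],[0,0.01,0]],[0.5,[0,0,0.05],[0,0,0]],[0.5,[0,0,0],[0,0,0]]]'

```text
time_s: 33.1
tcp_pos: [0.488, 0.3387, 0.1391]
tcp_rot: [3.141, 0.002, -3.11]
contact_force: [0.3, -0.0, -0.2]
finger_gap: 0.499
```

Emit:
servo_tool --plan '[[0.5,[0,0.02,0.1],[0,0,0]],[0.8,[0,0,0],[0,0,0]],[1,[0,0,0],[0,0,0]],[1,[0,0,0],[0,0,0]],[1,[0,0,0],[0,0,0]]]'

```text
time_s: 33.6
tcp_pos: [0.4885, 0.3395, 0.1367]
tcp_rot: [3.141, 0.004, -3.11]
contact_force: [-0.0, 0.2, -1.2]
finger_gap: 0.099
```

Run:
```python
from h import *
snap("wrist","w20"); st()
```

```text
t 33.65 [0.4885 0.3395 0.1367] [ 179.9    0.2 -178.2] F [-0.1  0.5 -1.3] gap 0.100
```

View pics/w20.png

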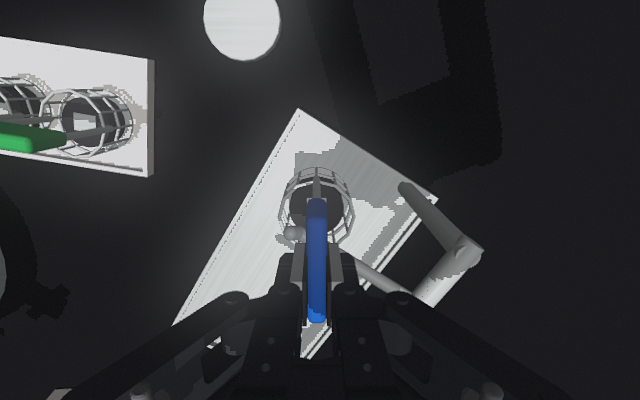

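Emit:
servo_tool --plan '[[1,[0,0,-0.25],[0,0,0]],[1,[0,0,-0.25],[0,0,0]],[1,[0,0,-0.1],[0,0,0]],[1,[0,0,0],[0,0,0]],[1,[0,0,0],[0,0,0]]]'

```text
time_s: 34.15
tcp_pos: [0.4886, 0.3396, 0.1569]
tcp_rot: [3.14, 0.005, -3.11]
contact_force: [0.5, 0.7, -1.3]
finger_gap: 0.099
```

Emit:
servo_tool --plan '[[1,[0.16,-0.26,0],[0,0,0]],[1,[0.21,-0.34,0],[0,0,0]],[1,[0.21,-0.34,0],[0,0,0]],[1,[0.21,-0.34,0],[0,0,0]]]'

```text
time_s: 34.55
tcp_pos: [0.4641, 0.2979, 0.1559]
tcp_rot: [3.141, 0.003, -3.109]
contact_force: [-0.7, -0.5, -1.2]
finger_gap: 0.098
```

Emit:
servo_tool --plan '[[1,[0.26,-0.43,0],[0,0,0]],[1,[0.26,-0.43,0],[0,0,0]],[1,[0.26,-0.43,0],[0,0,0]],[1,[0.11,-0.2,0],[0,0,0]],[1,[0,0,0],[0,0,0]]]'

```text
time_s: 35.05
tcp_pos: [0.434, 0.2458, 0.1556]
tcp_rot: [-3.141, 0.002, -3.112]
contact_force: [0.1, 0.5, -1.5]
finger_gap: 0.101
```

Emit:
servo_tool --plan '[[1,[0,0,-0.5],[0,0,0]],[1,[0,0,-0.9],[0,0,0]],[1,[0,0,-0.9],[0,0,0]],[1,[0,0,-0.9],[0,0,0]],[1,[0,0,-0.9],[0,0,0]],[1,[-0.1,-0.3,-0.6],[0,0,0]],[1,[-0.25,-0.8,-0.1],[0,0,0]],[1,[-0.3,-0.9,0],[0,0,0]]]'

```text
time_s: 35.85
tcp_pos: [0.4555, 0.1891, 0.306]
tcp_rot: [3.138, 0.004, -3.107]
contact_force: [0.0, 0.3, -0.9]
finger_gap: 0.101
```

Run:
```python
from h import *
plan([.547,-.1255,.305],180,grip=1)
```

```text
from [0.4555 0.1891 0.306 ] [ 179.8    0.2 -178. ] gap 0.101 t 35.85 dist 0.328 ang 2.0 rows 12
[[1,[-0.22,-0.88,0.0],[0.0,0.0,0.03]],[1,[-0.23,-0.88,0.0],[0.0,0.0,0.03]],[1,[-0.23,-0.88,0.0],[0.0,0.0,0.03]],[1,[-0.23,-0.88,0.0],[0.0,0.0,0.03]],[1,[-0.24,-0.88,0.0],[0.0,0.0,0.03]],[1,[-0.24,-0.88,0.0],[0.0,0.01,0.03]],[1,[-0.24,-0.88,0.0],[0.01,0.0,0.02]],[1,[-0.24,-0.88,0.0],[0.0,0.01,0.03]]]
[[1,[-0.24,-0.88,0.0],[0.01,0.0,0.02]],[1,[-0.25,-0.87,0.0],[0.0,0.01,0.03]],[1,[-0.25,-0.87,0.01],[0.01,0.0,0.02]],[1,[-0.25,-0.88,0.0],[0.0,0.01,0.03]]]
```

Emit:
servo_tool --plan '[[1,[-0.22,-0.88,0],[0,0,0.03]],[1,[-0.23,-0.88,0],[0,0,0.03]],[1,[-0.23,-0.88,0],[0,0,0.03]],[1,[-0.23,-0.88,0],[0,0,0.03]],[1,[-0.24,-0.88,0],[0,0,0.03]],[1,[-0.24,-0.88,0],[0,0,0.03]],[1,[-0.24,-0.88,0],[0,0,0.03]],[1,[-0.24,-0.88,0],[0,0,0.03]]]'

```text
time_s: 36.65
tcp_pos: [0.5216, -0.027, 0.3073]
tcp_rot: [3.136, 0.011, -3.131]
contact_force: [1.0, -0.3, -1.2]
finger_gap: 0.1
```

Emit:
servo_tool --plan '[[1,[-0.24,-0.88,0],[0,0,0.02]],[1,[-0.24,-0.88,0],[0,0,0.02]],[1,[-0.2,-0.7,0],[0,0,0]],[1,[-0.1,-0.4,0],[0,0,0]],[1,[0,0,0],[0,0,0]],[1,[0,0,0],[0,0,0]]]'

```text
time_s: 37.25
tcp_pos: [0.5486, -0.1186, 0.3061]
tcp_rot: [3.135, 0.012, -3.139]
contact_force: [-0.0, 0.3, -0.5]
finger_gap: 0.097
```

Run:
```python
from h import *
plan([.547,-.1255,.24],180,n=4,grip=1)
snap("wrist","w21");st()
```

```text
from [ 0.5486 -0.1186  0.3061] [ 179.6    0.7 -179.8] gap 0.097 t 37.25 dist 0.066 ang 0.8 rows 4
[[1,[0.02,-0.06,0.55],[0.02,0.03,0.01]],[1,[0.02,-0.06,0.55],[0.01,0.03,0.01]],[1,[0.02,-0.06,0.55],[0.02,0.03,0.0]],[1,[0.01,-0.06,0.55],[0.01,0.03,0.01]]]
t 37.30 [ 0.5485 -0.1184  0.3061] [ 179.6    0.7 -179.8] F [-0.3  0.5 -1.6] gap 0.100
```

View pics/w21.png

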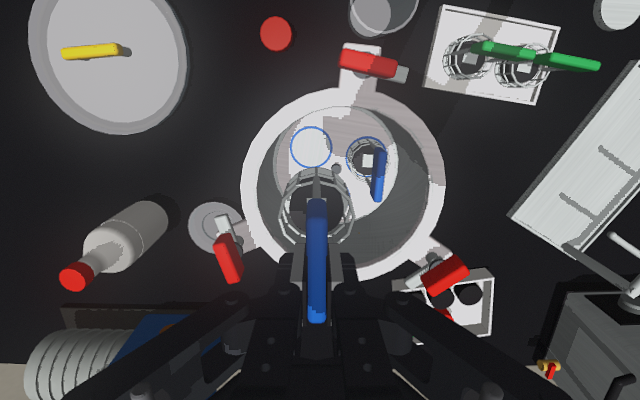

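Emit:
servo_tool --plan '[[1,[0.02,-0.12,0.4],[0.01,0.03,0]],[1,[0.02,-0.1,0.6],[0.01,0.03,0]],[1,[0.02,0,0.6],[0.01,0.03,0]],[1,[0,0,0.5],[0,0.02,0]],[1,[0,0,0],[0,0,0]],[1,[0,0,0],[0,0,0]]]'

```text
time_s: 37.9
tcp_pos: [0.5458, -0.1193, 0.2392]
tcp_rot: [3.138, 0.0, -3.131]
contact_force: [0.9, 0.4, -0.8]
finger_gap: 0.101
```

Run:
```python
from h import *
import json
w=snap("wrist","w22")
plan([.547,-.1255,.125],180,n=5,grip=1)
# ring mask
h=cv2.cvtColor(w["image"],cv2.COLOR_BGR2HSV)
print(proj(w,[[.545,-.1255,.016],[.545,-.1255,.016],[.572,-.0885,.016]]).round(1))
```

```text
from [ 0.5457 -0.1193  0.2392] [ 179.8   -0.  -179.4] gap 0.105 t 37.95 dist 0.114 ang 0.6 rows 5
[[1,[-0.01,-0.04,0.76],[0.01,0.0,0.02]],[1,[-0.01,-0.04,0.76],[0.01,0.0,0.02]],[1,[-0.01,-0.05,0.76],[0.01,0.0,0.02]],[1,[-0.01,-0.04,0.76],[0.0,0.0,0.02]],[1,[0.0,-0.04,0.77],[0.01,0.0,0.02]]]
[[310.2 162.9]
 [310.2 162.9]
 [340.  184.6]]
```

View pics/w22.png

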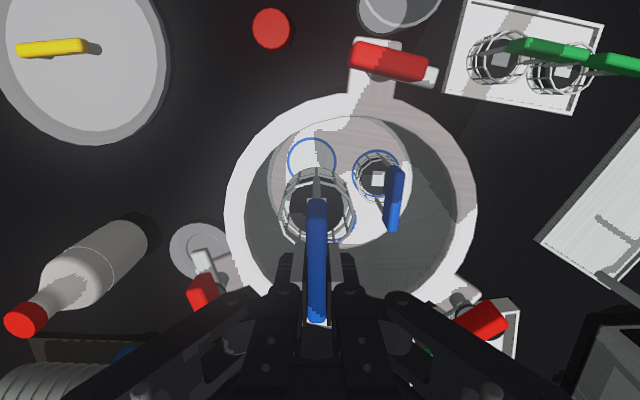

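Emit:
servo_tool --plan '[[1,[-0.01,-0.14,0.5],[0,0,0.02]],[1,[-0.01,-0.08,0.7],[0,0,0.02]],[1,[-0.01,-0.03,0.7],[0,0,0.02]],[1,[-0.01,0,0.7],[0,0,0]],[1,[0,0,0.6],[0,0,0]],[1,[0,0,0],[0,0,0]],[1,[0,0,0],[0,0,0]]]'

```text
time_s: 38.65
tcp_pos: [0.5522, -0.1274, 0.1484]
tcp_rot: [-3.139, 0.014, -3.135]
contact_force: [-0.1, -0.0, -0.8]
finger_gap: 0.094
```

Run:
```python
from h import *
w=snap("wrist","w23")
plan([.547,-.1255,.109],180,n=2,grip=1)
```

```text
from [ 0.5521 -0.1274  0.1485] [-179.9    0.8 -179.6] gap 0.097 t 38.7 dist 0.040 ang 0.9 rows 2
[[1,[0.09,0.03,0.66],[-0.01,0.07,0.03]],[1,[0.09,0.04,0.65],[-0.01,0.06,0.03]]]
```

View pics/w23.png

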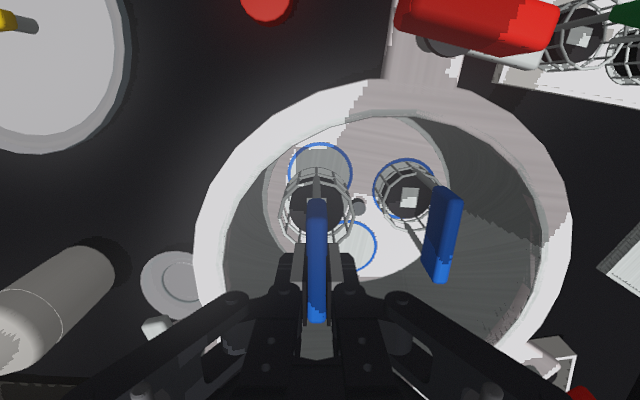

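Emit:
servo_tool --plan '[[1,[0.1,0.03,0.4],[0,0.1,0.02]],[1,[0.07,0.02,0.4],[0,0.06,0.02]],[1,[0.04,0,0.35],[0,0.03,0]],[1,[0,0,0.05],[0,0,0]],[1,[0,0,0],[0,0,0]]]'

```text
time_s: 39.2
tcp_pos: [0.547, -0.1264, 0.1122]
tcp_rot: [-3.137, -0.003, -3.14]
contact_force: [-0.1, -0.1, -1.1]
finger_gap: 0.099
```

Emit:
servo_tool --plan '[[1,[0,0,0.13],[0,0,0]],[1,[0,0,0.06],[0,0,0]],[1,[0,0,0],[0,0,0]],[0.7,[0,0,0],[0,0,0]],[0.7,[0,0,0],[0,0,0]],[0.7,[0,0,0],[0,0,0]]]'

```text
time_s: 39.8
tcp_pos: [0.549, -0.1277, 0.1088]
tcp_rot: [-3.135, 0.002, -3.14]
contact_force: [-0.3, 0.8, -0.4]
finger_gap: 0.3
```

Run:
```python
from h import *
w=snap("wrist","w24");st()
```

```text
t 39.85 [ 0.549  -0.1277  0.1088] [-1.796e+02  1.000e-01 -1.799e+02] F [-1.1 -0.   0.3] gap 0.302
```

View pics/w24.png

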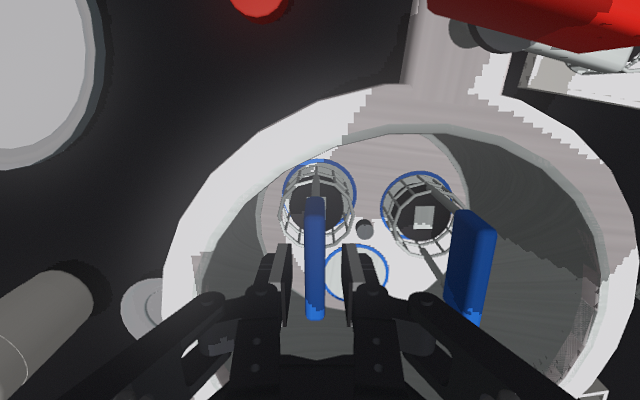

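Emit:
servo_tool --plan '[[0.7,[0,0,-0.3],[0,0,0]],[0.7,[0,0,-0.8],[0,0,0]],[0.7,[0,0,-1],[0,0,0]],[0.6,[0,0,-1],[0,0,0]],[0.6,[0,0,-1],[0,0,0]],[0.5,[0,0,-1],[0,0,0]],[0.5,[0.1,-0.4,-0.4],[0,0,0]],[0.5,[0.2,-0.9,0],[0,0,0]]]'

```text
time_s: 40.65
tcp_pos: [0.5395, -0.163, 0.2847]
tcp_rot: [-3.135, 0.003, -3.135]
contact_force: [-0.2, -0.1, 0.3]
finger_gap: 0.504
```

```bash
cat > lid.py <<'E'
from h import *
np.set_printoptions(precision=4,suppress=True)
st()
S={c:snap(c,c+"L") for c in("scene","side","wrist")}
for b in ((.5555,-.048),(.547,-.1265)):
    print("basket",fitcol({k:S[k] for k in("scene","side")},"blue",*b,.01,.058,.096,.126,smin=80,vmin=40))
for c in S:
    bl=blobs(S[c],"yellow",40)
    for b in bl: print(c,b[0],b[1],onz(S[c],b[0],.047)[0])
x0=.42;y0=-.39
for b in blobs(S["side"],"yellow",80)[:1]: x0,y0=onz(S["side"],b[0],.047)[0][:2]
for cams in (["scene","side"],["wrist"],["scene"],["side"]): print(cams,fitcol(S,"yellow",x0,y0,.014,.072,.037,.053,cams=cams))
E
python3 lid.py
```

```text
t 40.65 [ 0.5395 -0.163   0.2847] [-179.6    0.1 -179.6] F [-0.2 -0.1  0.3] gap 0.504
basket [ 0.5537 -0.0492 91.4415  0.1429  2.    ]
basket [ 0.5466 -0.1289 91.7877  0.1428  2.    ]
scene [191.3526 191.5385] [178 189  27   7 156] [ 0.4222 -0.3886  0.047 ]
side [296.5903 341.    ] [291 326  12  30 144] [ 0.4193 -0.3925  0.047 ]
wrist [124.2968  60.7177] [ 94  53  61  17 758] [ 0.4202 -0.3899  0.047 ]
['scene', 'side'] [ 0.4195 -0.3897  2.0196  0.406   2.    ]
['wrist'] [ 0.4203 -0.3907  2.5662  0.1846  1.    ]
['scene'] [ 0.4203 -0.3894  0.2878  0.2336  1.    ]
['side'] [ 0.4191 -0.3893  3.123   0.1627  1.    ]
```

View pics/sideL.png

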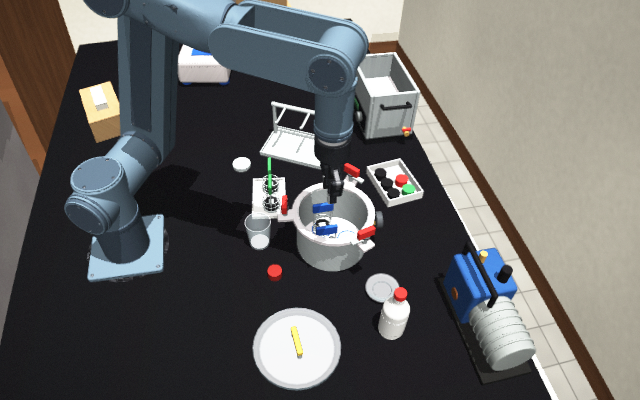

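View pics/wristL.png

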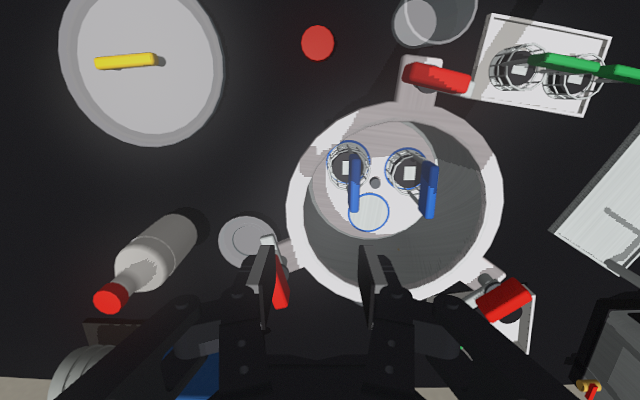

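Run:
```python
from h import *
plan([.42,-.385,.17],92.3,n=16,grip=.4)
```

```text
from [ 0.5383 -0.1648  0.2822] [-1.797e+02 -1.000e-01 -1.799e+02] gap 0.5 t 40.8 dist 0.274 ang 87.8 rows 16
[[0.4,[0.25,-0.46,0.24],[0.0,0.0,0.91]],[0.4,[0.2,-0.48,0.24],[0.0,0.0,0.91]],[0.4,[0.16,-0.5,0.24],[0.0,0.0,0.92]],[0.4,[0.11,-0.51,0.24],[0.0,0.0,0.91]],[0.4,[0.06,-0.52,0.24],[0.0,0.0,0.92]],[0.4,[0.01,-0.52,0.23],[0.0,0.0,0.91]],[0.4,[-0.04,-0.52,0.24],[0.0,0.0,0.92]],[0.4,[-0.09,-0.51,0.23],[0.0,0.0,0.91]]]
[[0.4,[-0.14,-0.5,0.24],[0.0,0.01,0.92]],[0.4,[-0.19,-0.48,0.23],[0.0,0.0,0.91]],[0.4,[-0.23,-0.46,0.24],[-0.01,0.01,0.92]],[0.4,[-0.27,-0.44,0.23],[0.0,0.0,0.91]],[0.4,[-0.32,-0.41,0.23],[-0.01,0.01,0.92]],[0.4,[-0.35,-0.38,0.24],[0.0,0.0,0.91]],[0.4,[-0.39,-0.34,0.23],[-0.01,0.01,0.92]],[0.4,[-0.42,-0.31,0.24],[0.0,0.0,0.91]]]
```

Emit:
servo_tool --plan '[[0.4,[0.25,-0.46,0.1],[0,0,0.91]],[0.4,[0.2,-0.48,0.1],[0,0,0.91]],[0.4,[0.16,-0.5,0.1],[0,0,0.91]],[0.4,[0.11,-0.51,0.24],[0,0,0.91]],[0.4,[0.06,-0.52,0.24],[0,0,0.91]],[0.4,[0.01,-0.52,0.24],[0,0,0.91]],[0.4,[-0.04,-0.52,0.24],[0,0,0.91]],[0.4,[-0.09,-0.51,0.24],[0,0,0.91]]]'

```text
time_s: 41.6
tcp_pos: [0.4768, -0.2696, 0.2362]
tcp_rot: [-3.141, -0.003, 2.357]
contact_force: [0.9, 0.4, 1.0]
finger_gap: 0.597
```

Emit:
servo_tool --plan '[[0.4,[-0.14,-0.5,0.24],[0,0,0.91]],[0.4,[-0.19,-0.48,0.24],[0,0,0.91]],[0.4,[-0.23,-0.46,0.24],[0,0,0.91]],[0.4,[-0.27,-0.44,0.24],[0,0,0.91]],[0.4,[-0.32,-0.41,0.24],[0,0,0.91]],[0.4,[-0.3,-0.3,0.24],[0,0,0.91]],[0.4,[-0.1,-0.1,0.1],[0,0,0.5]],[0.4,[0,0,0],[0,0,0]]]'

```text
time_s: 42.4
tcp_pos: [0.4277, -0.3481, 0.1849]
tcp_rot: [-3.137, -0.013, 1.705]
contact_force: [-0.0, 0.8, -0.4]
finger_gap: 0.598
```

Run:
```python
from h import *
np.set_printoptions(precision=4,suppress=True)
S={c:snap(c,c+"M") for c in("scene","side","wrist")}
for cams in (["scene","side"],["wrist"]): print(cams,fitcol(S,"yellow",.42,-.39,.014,.072,.037,.053,cams=cams))
plan([.42,-.39,.10],92.3,n=4,grip=.4)
```

```text
['scene', 'side'] [ 0.4194 -0.3896  2.0651  0.7861  2.    ]
['wrist'] [ 0.4205 -0.3912  3.6135  0.0945  1.    ]
from [ 0.4284 -0.348   0.1858] [-179.8   -0.6   97.8] gap 0.6 t 42.55 dist 0.096 ang 5.6 rows 4
[[0.4,[-0.35,-0.11,0.71],[-0.01,-0.03,0.23]],[0.4,[-0.34,-0.11,0.71],[-0.01,-0.02,0.23]],[0.4,[-0.35,-0.1,0.71],[-0.01,-0.03,0.23]],[0.4,[-0.34,-0.09,0.72],[-0.01,-0.02,0.23]]]
```

View pics/wristM.png

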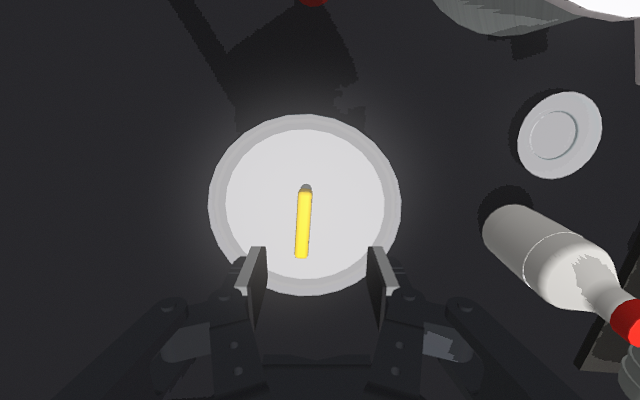

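Emit:
servo_tool --plan '[[0.4,[-0.35,-0.11,0.65],[-0.01,-0.03,0.22]],[0.4,[-0.34,-0.1,0.65],[-0.01,-0.02,0.22]],[0.4,[-0.34,-0.1,0.65],[-0.01,-0.02,0.2]],[0.4,[-0.25,-0.05,0.6],[0,-0.02,0.15]],[0.4,[0,0,0],[0,0,0]],[0.4,[0,0,0],[0,0,0]]]'

```text
time_s: 43.15
tcp_pos: [0.4257, -0.386, 0.1107]
tcp_rot: [3.138, 0.003, 1.634]
contact_force: [0.3, -0.1, 0.4]
finger_gap: 0.6
```

Run:
```python
from h import *
np.set_printoptions(precision=4,suppress=True)
w=snap("wrist","w30")
print(fitcol({"w":w},"yellow",.42,-.39,.014,.072,.037,.053))
plan([.4203,-.3905,.045],92.8,n=3,grip=.5)
```

```text
[ 0.4206 -0.3921  3.5851  0.0924  1.    ]
from [ 0.4257 -0.3859  0.1108] [179.8   0.2  93.6] gap 0.604 t 43.2 dist 0.066 ang 0.9 rows 3
[[0.5,[-0.05,-0.07,0.73],[0.01,0.01,0.04]],[0.5,[-0.04,-0.06,0.73],[0.01,0.01,0.05]],[0.5,[-0.05,-0.07,0.73],[0.02,0.01,0.04]]]
```

Emit:
servo_tool --plan '[[0.5,[-0.06,-0.07,0.65],[0.01,0.01,0.02]],[0.5,[-0.05,-0.06,0.65],[0.01,0.01,0.02]],[0.5,[-0.04,-0.04,0.65],[0.01,0.01,0.02]],[0.5,[0,0,0.3],[0,0,0]],[0.5,[0,0,0],[0,0,0]],[0.5,[0,0,0],[0,0,0]]]'

```text
time_s: 43.8
tcp_pos: [0.426, -0.3923, 0.05]
tcp_rot: [3.133, 0.011, 1.634]
contact_force: [0.1, 0.1, 0.2]
finger_gap: 0.493
```

Run:
```python
from h import *
snap("wrist","w31")
plan([.4203,-.391,.028],93,n=2,grip=.5)
```

```text
from [ 0.4261 -0.3924  0.0501] [179.5   0.6  93.6] gap 0.496 t 43.85 dist 0.023 ang 1.0 rows 2
[[0.5,[0.03,-0.1,0.37],[0.04,0.05,0.05]],[0.5,[0.03,-0.1,0.36],[0.04,0.05,0.05]]]
```

View pics/w31.png

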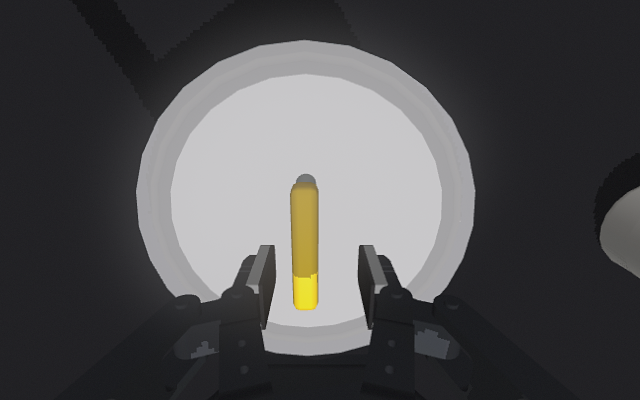

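Emit:
servo_tool --plan '[[0.5,[0.03,-0.11,0.33],[0.03,0.04,0.05]],[0.5,[0.02,-0.07,0.33],[0.02,0.03,0.03]],[0.5,[0,0,0.05],[0,0,0]],[0.5,[0,0,0],[0,0,0]]]'

```text
time_s: 44.25
tcp_pos: [0.4213, -0.3922, 0.0292]
tcp_rot: [3.136, 0.006, 1.625]
contact_force: [0.7, 0.4, 0.5]
finger_gap: 0.497
```

Run:
```python
from h import *
np.set_printoptions(precision=4,suppress=True)
w=snap("wrist","w32")
print(fitcol({"w":w},"yellow",.42,-.39,.014,.072,.037,.053,smin=80,vmin=40))
plan([.4203,-.391,.028],93,n=2,grip=.5)
```

```text
[ 0.4205 -0.3923  3.4544  0.0915  1.    ]
from [ 0.4212 -0.3922  0.0292] [179.7   0.3  93.1] gap 0.5 t 44.3 dist 0.002 ang 0.5 rows 2
[[0.5,[0.02,-0.01,0.02],[0.02,0.03,0.01]],[0.5,[0.02,-0.02,0.02],[0.03,0.03,0.01]]]
```

Emit:
servo_tool --plan '[[0.8,[0,0,0],[0,0,0]],[1,[0,0,0],[0,0,0]],[1,[0,0,0],[0,0,0]],[1,[0,0,0],[0,0,0]]]'

```text
time_s: 44.7
tcp_pos: [0.4213, -0.3924, 0.0295]
tcp_rot: [3.136, 0.006, 1.625]
contact_force: [0.5, -2.1, -1.6]
finger_gap: 0.152
```

Run:
```python
from h import *
np.set_printoptions(precision=4,suppress=True)
w=snap("wrist","w33");st()
# lid outline fit: top edge circle r=.105 z=.017 
S={c:snap(c) for c in("scene","side")}
r=env.regions_of("wrist","lid")
for q in r[:2]: print(q["p"],q["centre"],q["mask"].sum())
g=cv2.cvtColor(w["image"],cv2.COLOR_BGR2GRAY)
# radial edge search around the projected center
c=np.array([.4205,-.3917]);pts=[]
for a in np.radians(np.arange(0,360,4)):
    rr=np.arange(.085,.125,.0005)
    P=np.c_[c[0]+rr*np.cos(a),c[1]+rr*np.sin(a),np.full_like(rr,.017)]
    q=proj(w,P).astype(np.float32)
    if (q<2).any() or (q[:,0]>637).any() or (q[:,1]>397).any(): continue
    v=cv2.remap(cv2.GaussianBlur(g,(0,0),1),q[:,:1],q[:,1:],cv2.INTER_LINEAR)[:,0].astype(float)
    d=np.gradient(v);i=d.argmin()
    if d[i]<-4: pts.append([np.degrees(a),rr[i]])
pts=np.array(pts);a=np.radians(pts[:,0]);print(np.c_[pts].round(4).tolist())
```

```text
t 44.75 [ 0.4213 -0.3924  0.0295] [179.7   0.4  93.1] F [-0.4 -0.1 -0.1] gap 0.151
0.58 [314.7, 180.0] 83064
[[0.0, 0.106], [4.0, 0.1065], [8.0, 0.1065], [12.0, 0.106], [16.0, 0.1065], [20.0, 0.1065], [24.0, 0.1065], [28.0, 0.107], [32.0, 0.107], [36.0, 0.1065], [40.0, 0.107], [44.0, 0.107], [48.0, 0.107], [52.0, 0.107], [56.0, 0.1075], [60.0, 0.107], [64.0, 0.107], [68.0, 0.1075], [72.0, 0.107], [76.0, 0.107], [112.0, 0.106], [116.0, 0.106], [120.0, 0.106], [124.0, 0.1055], [128.0, 0.1055], [132.0, 0.1055], [136.0, 0.105], [140.0, 0.105], [144.0, 0.105], [148.0, 0.1045], [152.0, 0.1045], [156.0, 0.105], [160.0, 0.1045], [164.0, 0.104], [168.0, 0.1045], [172.0, 0.104], [176.0, 0.1035], [180.0, 0.1035], [184.0, 0.1035], [188.0, 0.103], [192.0, 0.103], [196.0, 0.1035], [200.0, 0.103], [204.0, 0.1025], [208.0, 0.103], [212.0, 0.1025], [228.0, 0.1015], [244.0, 0.103], [308.0, 0.0985], [312.0, 0.0985], [316.0, 0.0975], [332.0, 0.1045], [336.0, 0.105], [340.0, 0.1055], [344.0, 0.105], [348.0, 0.1055], [352.0, 0.106], [356.0, 0.1055]]
```

View pics/w33.png

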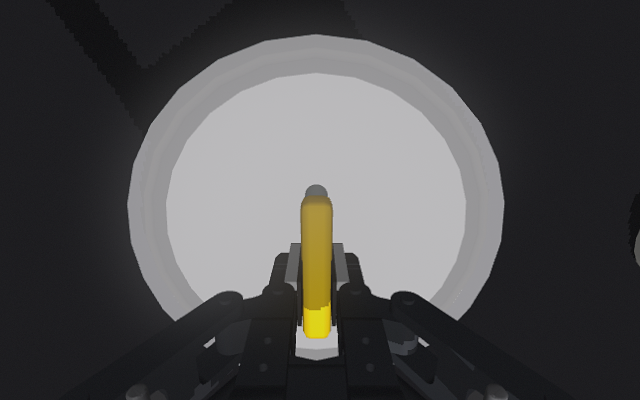

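Emit:
servo_tool --plan '[[1,[0,0,-0.3],[0.02,0.03,0]],[1,[0,0,-0.7],[0.02,0.03,0]],[1,[0,0,-0.9],[0.02,0,0]],[1,[0,0,-0.9],[0,0,0]],[1,[0,0,-0.9],[0,0,0]],[1,[0,0,-0.9],[0,0,0]],[1,[0,0,-0.9],[0,0,0]],[1,[0,0,-0.9],[0,0,0]]]'

```text
time_s: 45.7
tcp_pos: [0.4176, -0.3871, 0.2227]
tcp_rot: [-3.129, -0.019, 1.625]
contact_force: [0.2, -0.3, -4.9]
finger_gap: 0.154
```

Run:
```python
from h import *
plan([.572,-.0904,.250],93,n=14,grip=1)
```

```text
from [ 0.4176 -0.3871  0.2227] [-179.3   -1.1   93.1] gap 0.154 t 45.7 dist 0.336 ang 1.3 rows 14
[[1,[0.69,0.4,-0.06],[-0.01,-0.01,0.0]],[1,[0.69,0.4,-0.06],[-0.01,-0.01,0.0]],[1,[0.69,0.41,-0.06],[-0.01,-0.01,0.0]],[1,[0.69,0.4,-0.06],[-0.01,-0.01,0.0]],[1,[0.69,0.41,-0.06],[-0.01,-0.01,0.0]],[1,[0.68,0.4,-0.06],[-0.01,-0.01,0.0]],[1,[0.68,0.41,-0.06],[-0.01,-0.02,0.0]],[1,[0.69,0.41,-0.06],[-0.01,-0.01,0.0]]]
[[1,[0.68,0.4,-0.06],[-0.01,-0.02,0.0]],[1,[0.69,0.41,-0.06],[-0.01,-0.01,0.0]],[1,[0.68,0.4,-0.06],[-0.01,-0.02,0.0]],[1,[0.69,0.41,-0.06],[0.0,-0.01,0.01]],[1,[0.68,0.4,-0.06],[-0.01,-0.02,0.0]],[1,[0.69,0.4,-0.06],[0.0,-0.01,0.01]]]
```

Emit:
servo_tool --plan '[[1,[0.1,0.05,-0.5],[-0.01,-0.03,0]],[1,[0.4,0.2,-0.5],[-0.01,-0.03,0]],[1,[0.69,0.4,-0.3],[-0.01,-0.03,0]],[1,[0.69,0.4,-0.1],[-0.01,-0.01,0]],[1,[0.69,0.4,0],[-0.01,-0.01,0]],[1,[0.69,0.4,0],[-0.01,-0.01,0]],[1,[0.69,0.4,0],[-0.01,-0.01,0]],[1,[0.69,0.4,0],[-0.01,-0.01,0]]]'

```text
time_s: 46.5
tcp_pos: [0.4896, -0.2415, 0.2728]
tcp_rot: [-3.138, -0.001, 1.619]
contact_force: [-0.2, -0.1, -3.7]
finger_gap: 0.153
```

Run:
```python
from h import *
plan([.572,-.0904,.26],93,n=9,grip=1)
```

```text
from [ 0.4896 -0.2415  0.2728] [-179.8   -0.    92.7] gap 0.153 t 46.5 dist 0.173 ang 0.3 rows 9
[[1,[0.54,0.33,0.05],[0.0,0.0,0.0]],[1,[0.54,0.33,0.05],[0.0,0.0,-0.01]],[1,[0.55,0.33,0.05],[-0.01,0.0,0.0]],[1,[0.54,0.33,0.05],[0.0,0.0,-0.01]],[1,[0.55,0.33,0.04],[-0.01,0.0,0.0]],[1,[0.54,0.34,0.05],[0.0,0.0,-0.01]],[1,[0.54,0.33,0.04],[-0.01,0.0,0.0]],[1,[0.55,0.34,0.05],[0.0,0.0,-0.01]]]
[[1,[0.54,0.33,0.04],[-0.01,-0.01,0.0]]]
```

Emit:
servo_tool --plan '[[1,[0.54,0.33,0.03],[0,0,0]],[1,[0.54,0.33,0.03],[0,0,0]],[1,[0.54,0.33,0.03],[0,0,0]],[1,[0.54,0.33,0.03],[0,0,0]],[1,[0.54,0.33,0.03],[0,0,0]],[1,[0.54,0.33,0.03],[0,0,0]],[1,[0.4,0.25,0],[0,0,0]],[1,[0.2,0.1,0],[0,0,0]]]'

```text
time_s: 47.3
tcp_pos: [0.5526, -0.1125, 0.2668]
tcp_rot: [-3.13, -0.007, 1.622]
contact_force: [0.4, 0.2, -4.8]
finger_gap: 0.152
```

Emit:
servo_tool --plan '[[1,[0,0,0],[0,0,0]],[1,[0,0,0],[0,0,0]]]'

```text
time_s: 47.5
tcp_pos: [0.5523, -0.112, 0.2667]
tcp_rot: [-3.129, -0.007, 1.623]
contact_force: [-0.4, -0.1, -4.7]
finger_gap: 0.152
```

Run:
```python
from h import *
plan([.572,-.0904,.19],93,n=4,grip=1)
snap("wrist","w34");snap("scene","s34");snap("side","si34")
```

```text
from [ 0.5523 -0.112   0.2667] [-179.3   -0.4   93. ] gap 0.152 t 47.5 dist 0.082 ang 0.8 rows 4
[[1,[0.17,0.18,0.64],[-0.03,-0.02,0.0]],[1,[0.17,0.18,0.64],[-0.03,-0.02,0.0]],[1,[0.17,0.18,0.64],[-0.03,-0.01,0.0]],[1,[0.17,0.17,0.63],[-0.03,-0.02,0.0]]]
```

View pics/s34.png

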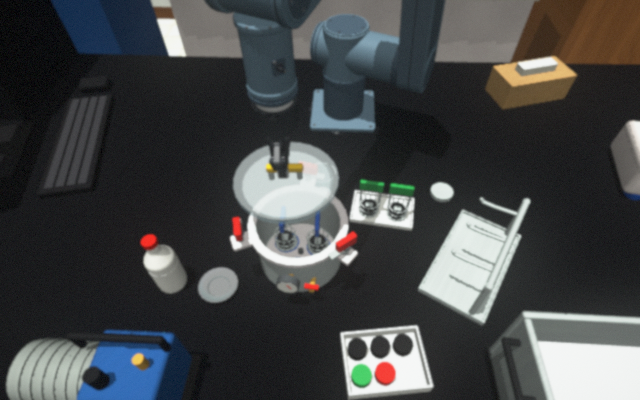

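View pics/w34.png

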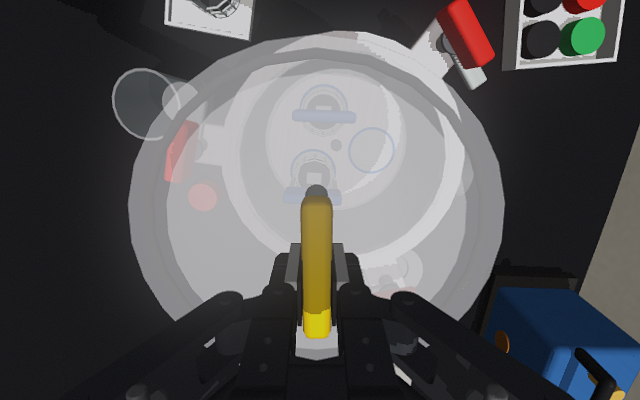

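Emit:
servo_tool --plan '[[1,[0.2,0.2,0],[-0.03,-0.02,0]],[1,[0.25,0.25,0],[-0.03,-0.02,0]],[1,[0.2,0.2,0.1],[-0.02,-0.01,0]],[1,[0.08,0.05,0.2],[0,0,0]],[1,[0,0,0.2],[0,0,0]],[1,[0,0,0],[0,0,0]],[1,[0,0,0],[0,0,0]]]'

```text
time_s: 48.35
tcp_pos: [0.5735, -0.0882, 0.2496]
tcp_rot: [-3.137, -0.002, 1.621]
contact_force: [-1.0, -0.2, -2.9]
finger_gap: 0.151
```

Run:
```python
from h import *
plan([.572,-.0904,.21],93,n=2,grip=1)
snap("wrist","w35")
```

```text
from [ 0.5735 -0.0882  0.2496] [-1.797e+02 -1.000e-01  9.290e+01] gap 0.151 t 48.35 dist 0.040 ang 0.3 rows 2
[[1,[-0.04,-0.02,0.66],[-0.02,-0.01,-0.01]],[1,[-0.03,-0.03,0.66],[-0.02,-0.01,-0.01]]]
```

View pics/w35.png

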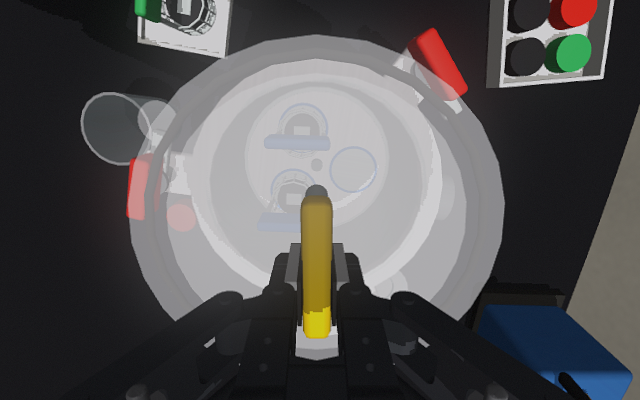

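Emit:
servo_tool --plan '[[1,[-0.05,-0.03,0.5],[-0.02,-0.01,0]],[1,[-0.04,-0.03,0.6],[-0.02,-0.01,0]],[1,[0,0,0.5],[0,0,0]],[1,[0,0,0.1],[0,0,0]],[1,[0,0,0],[0,0,0]],[1,[0,0,0],[0,0,0]]]'

```text
time_s: 49.0
tcp_pos: [0.5724, -0.0928, 0.1997]
tcp_rot: [3.138, 0.003, 1.619]
contact_force: [0.7, 0.2, -4.7]
finger_gap: 0.15
```

Run:
```python
from h import *
plan([.572,-.0904,.175],93,n=2,grip=1)
w=snap("wrist","w36")
t=np.radians(np.arange(0,360,3))
im=w["image"].copy()
for r,z,c,col in [(.092,.138,(.572,-.0889),(0,0,255)),(.098,.138,(.572,-.0889),(0,255,0))]:
    q=proj(w,np.c_[c[0]+r*np.cos(t),c[1]+r*np.sin(t),np.full_like(t,z)])
    for u in q: cv2.circle(im,(int(round(u[0])),int(round(u[1]))),1,col,-1)
cv2.imwrite("pics/w36o.png",im)
S={c:snap(c) for c in("scene","side")}
o=env.get_obs();p=o["tcp_pos"]
for c in S:
    im=S[c]["image"].copy();
    q=proj(S[c],np.c_[.572+.098*np.cos(t),-.0889+.098*np.sin(t),np.full_like(t,.138)])
    q2=proj(S[c],np.c_[p[0]+.105*np.cos(t),p[1]+.0015+.105*np.sin(t),np.full_like(t,p[2]-.0245+.012)])
    x0,y0=np.int32(q.min(0)-40);x1,y1=np.int32(q.max(0)+40);F=4
    im=cv2.resize(im[y0:y1,x0:x1],None,fx=F,fy=F,interpolation=cv2.INTER_CUBIC)
    for qq,col in((q,(0,255,0)),(q2,(0,0,255))):
        for u in (qq-[x0,y0]+.5)*F: cv2.circle(im,(int(u[0]),int(u[1])),1,col,-1)
    cv2.imwrite(f"pics/{c}36o.png",im)
    print(im.shape)
```

```text
from [ 0.5724 -0.0928  0.1997] [1.798e+02 1.000e-01 9.280e+01] gap 0.15 t 49.0 dist 0.025 ang 0.3 rows 2
[[1,[0.04,-0.01,0.41],[0.02,0.01,-0.02]],[1,[0.04,0.0,0.41],[0.01,0.01,-0.02]]]
(608, 680, 3)
(544, 620, 3)
```

View pics/w36o.png

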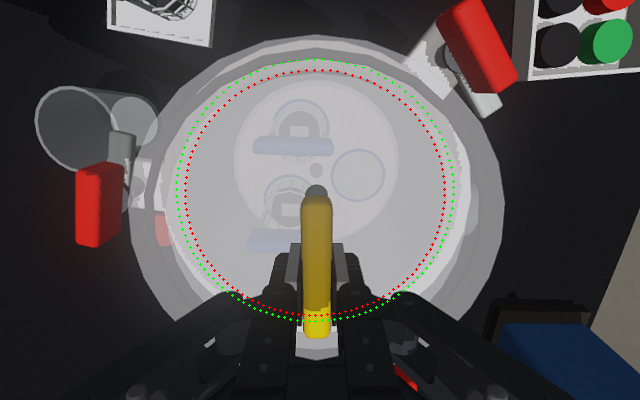

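View pics/scene36o.png

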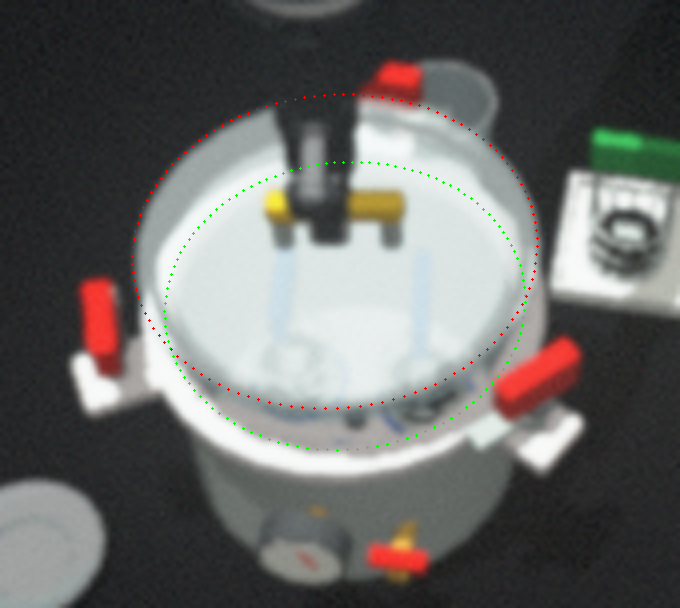

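View pics/side36o.png

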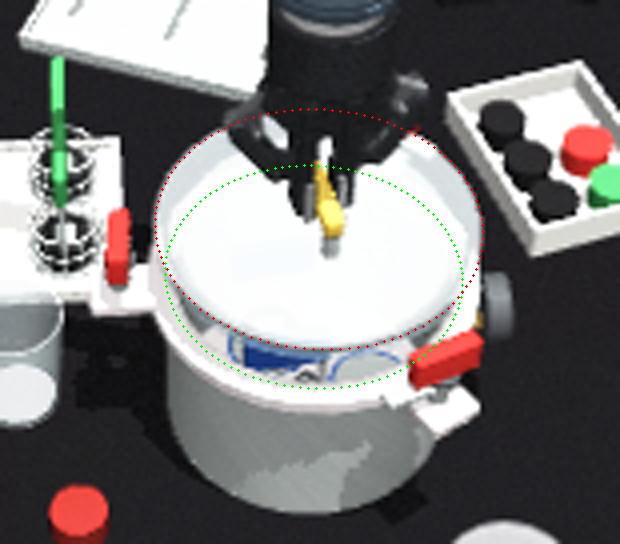

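Emit:
servo_tool --plan '[[1,[0.05,-0.01,0.35],[0.01,0.01,0]],[1,[0.03,-0.01,0.35],[0.01,0.01,0]],[1,[0,0,0.1],[0,0,0]],[1,[0,0,0],[0,0,0]],[1,[0,0,0],[0,0,0]]]'

```text
time_s: 49.65
tcp_pos: [0.5722, -0.0901, 0.1743]
tcp_rot: [3.139, 0.001, 1.619]
contact_force: [-0.8, -0.2, -5.1]
finger_gap: 0.154
```

Run:
```python
from h import *
plan([.572,-.0904,.1625],93,n=2,grip=1)
```

```text
from [ 0.5722 -0.0901  0.1743] [179.8   0.   92.8] gap 0.154 t 49.65 dist 0.012 ang 0.3 rows 2
[[1,[0.0,0.0,0.2],[0.01,0.0,-0.02]],[1,[-0.01,-0.01,0.19],[0.02,0.01,-0.01]]]
```

Emit:
servo_tool --plan '[[1,[0,0,0.15],[0,0,0]],[1,[0,0,0.1],[0,0,0]],[1,[0,0,0.08],[0,0,0]],[1,[0,0,0],[0,0,0]]]'

```text
time_s: 50.05
tcp_pos: [0.573, -0.0908, 0.1648]
tcp_rot: [3.137, 0.002, 1.619]
contact_force: [-0.6, -0.7, -2.2]
finger_gap: 0.154
```

Emit:
servo_tool --plan '[[1,[0,0,0.08],[0,0,0]],[1,[0,0,0.04],[0,0,0]],[1,[0,0,0],[0,0,0]]]'

```text
time_s: 50.35
tcp_pos: [0.573, -0.0912, 0.1625]
tcp_rot: [3.136, 0.003, 1.619]
contact_force: [-0.2, -1.0, -4.8]
finger_gap: 0.152
```

Emit:
servo_tool --plan '[[1,[0,0,0.06],[0,0,0]],[1,[0,0,0.03],[0,0,0]],[1,[0,0,0],[0,0,0]]]'

```text
time_s: 50.65
tcp_pos: [0.5731, -0.0912, 0.1625]
tcp_rot: [3.134, 0.005, 1.62]
contact_force: [-0.4, -1.4, -4.5]
finger_gap: 0.152
```

Emit:
servo_tool --plan '[[0.7,[0,0,0],[0,0,0]],[0.6,[0,0,0],[0,0,0]],[0.6,[0,0,0],[0,0,0]],[0.6,[0,0,0],[0,0,0]]]'

```text
time_s: 51.05
tcp_pos: [0.5747, -0.0912, 0.1628]
tcp_rot: [3.131, 0.005, 1.62]
contact_force: [0.5, 0.4, -0.3]
finger_gap: 0.401
```

Emit:
servo_tool --plan '[[0.6,[0,0,-0.3],[0,0,0]],[0.6,[0,0,-0.8],[0,0,0]],[0.6,[0,0,-1],[0,0,0]],[0.6,[0,0,-1],[0,0,0]],[0.6,[0,0,0],[0,0,0]],[0.6,[0,0,0],[0,0,0]]]'

```text
time_s: 51.65
tcp_pos: [0.5737, -0.0907, 0.2614]
tcp_rot: [3.13, 0.005, 1.62]
contact_force: [-1.1, -0.2, -0.4]
finger_gap: 0.401
```

Run:
```python
from h import *
np.set_printoptions(precision=4,suppress=True)
S={c:snap(c,c+"40") for c in("scene","side","wrist")};st()
for c in (["scene","side"],["wrist"],["scene"],["side"]): print(fitcol(S,"yellow",.572,-.0895,.014,.072,.170,.186,cams=c))
t=np.radians(np.arange(0,360,3))
for c in ("scene","side"):
    im=S[c]["image"].copy();
    q=proj(S[c],np.c_[.572+.105*np.cos(t),-.0889+.105*np.sin(t),np.full_like(t,.150)])
    x0,y0=np.int32(q.min(0)-40);x1,y1=np.int32(q.max(0)+40);F=4
    im=cv2.resize(im[y0:y1,x0:x1],None,fx=F,fy=F,interpolation=cv2.INTER_CUBIC)
    for u in (q-[x0,y0]+.5)*F: cv2.circle(im,(int(u[0]),int(u[1])),1,(0,0,255),-1)
    cv2.imwrite(f"pics/{c}40o.png",im)
```

```text
t 51.80 [ 0.5733 -0.0906  0.2601] [179.5   0.2  92.8] F [-0.5  0.3  0. ] gap 0.399
[  0.5715  -0.0885 179.569    1.0314   2.    ]
[ 0.5735 -0.0905  2.6244  0.1142  1.    ]
[ 0.5738 -0.0887  4.3518  0.4317  1.    ]
[  0.5706  -0.0888 177.6473   0.5509   1.    ]
```

View pics/scene40o.png

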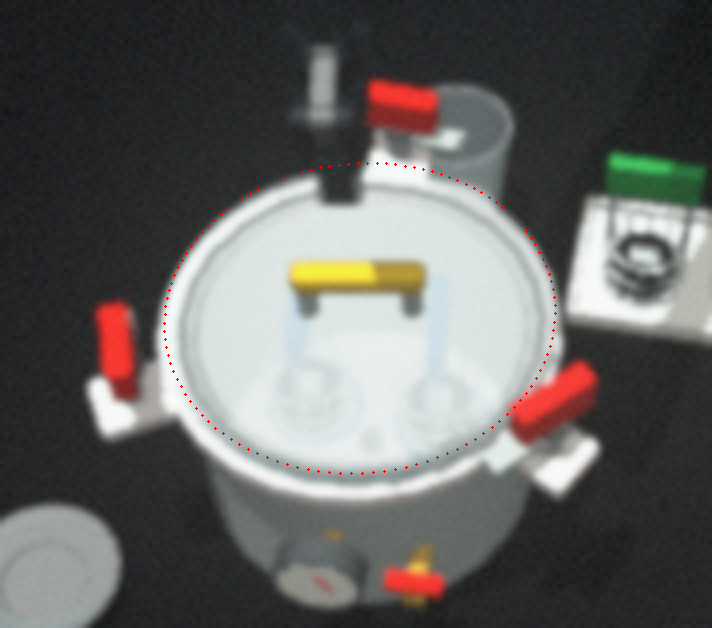

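View pics/side40o.png

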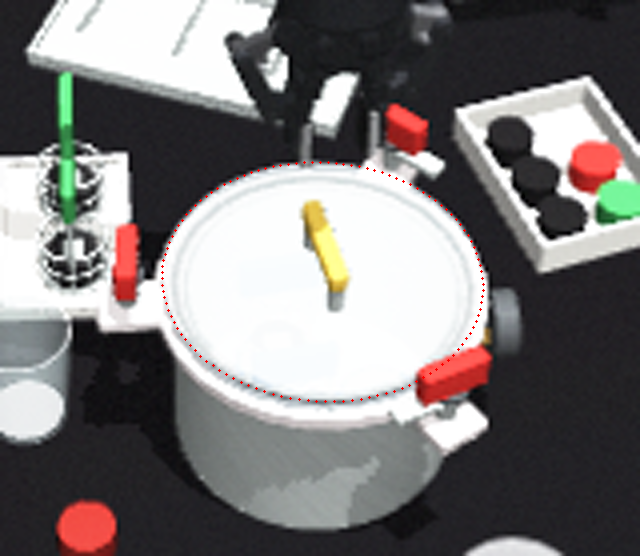

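View pics/wrist40.png

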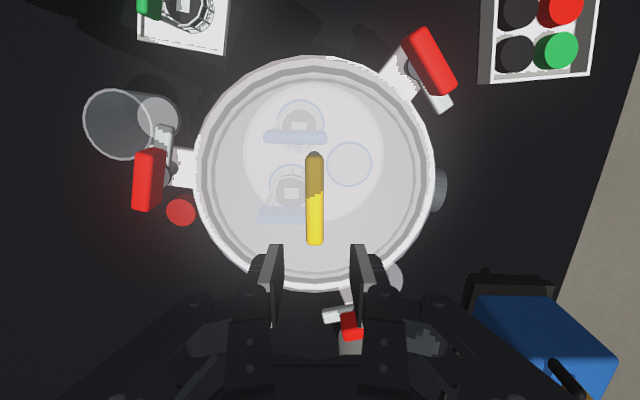

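Run:
```python
from h import *
plan([.6463,.0166,.25],132,n=8,grip=.4)
```

```text
from [ 0.5733 -0.0906  0.2601] [179.5   0.2  92.8] gap 0.399 t 51.8 dist 0.130 ang 39.2 rows 8
[[0.4,[0.43,0.33,0.04],[0.01,0.01,-0.82]],[0.4,[0.4,0.36,0.04],[0.01,0.01,-0.82]],[0.4,[0.37,0.39,0.04],[0.01,0.01,-0.82]],[0.4,[0.33,0.42,0.05],[0.01,0.01,-0.81]],[0.4,[0.3,0.45,0.04],[0.01,0.01,-0.82]],[0.4,[0.26,0.48,0.05],[0.01,0.01,-0.81]],[0.4,[0.22,0.5,0.04],[0.01,0.0,-0.82]],[0.4,[0.17,0.51,0.05],[0.01,0.01,-0.81]]]
```

Emit:
servo_tool --plan '[[0.5,[0.43,0.33,0.04],[0.01,0,-0.82]],[0.5,[0.4,0.36,0.04],[0.01,0,-0.82]],[0.5,[0.37,0.39,0.04],[0.01,0,-0.82]],[0.5,[0.33,0.42,0.04],[0.01,0,-0.82]],[0.5,[0.3,0.45,0.04],[0.01,0,-0.82]],[0.5,[0.26,0.48,0.04],[0.01,0,-0.82]],[0.5,[0.15,0.35,0.04],[0,0,-0.7]],[0.5,[0,0.1,0],[0,0,0]]]'

```text
time_s: 52.6
tcp_pos: [0.6333, 0.005, 0.2398]
tcp_rot: [-3.128, -0.009, 2.229]
contact_force: [0.3, 0.2, -0.3]
finger_gap: 0.5
```

Emit:
servo_tool --plan '[[0.5,[0,0,0],[0,0,0]],[0.5,[0,0,0],[0,0,0]]]'

```text
time_s: 52.8
tcp_pos: [0.6325, 0.0049, 0.2378]
tcp_rot: [-3.125, -0.011, 2.226]
contact_force: [0.6, -0.1, -0.6]
finger_gap: 0.505
```

Run:
```python
from h import *
np.set_printoptions(precision=4,suppress=True)
w=snap("wrist","w41")
print(fitcol({"w":w},"red",.6463,.0166,.046,.014,.162,.188))
plan([.6463,.0166,.20],132,n=3,grip=.5)
```

```text
[  0.6476   0.0147 129.9123   0.1187   1.    ]
from [0.6324 0.0048 0.2379] [-179.1   -0.6  127.6] gap 0.504 t 52.85 dist 0.042 ang 4.6 rows 3
[[0.5,[0.01,0.21,0.42],[-0.05,-0.04,-0.25]],[0.5,[0.0,0.21,0.42],[-0.05,-0.04,-0.25]],[0.5,[0.0,0.2,0.42],[-0.05,-0.03,-0.24]]]
```

View pics/w41.png

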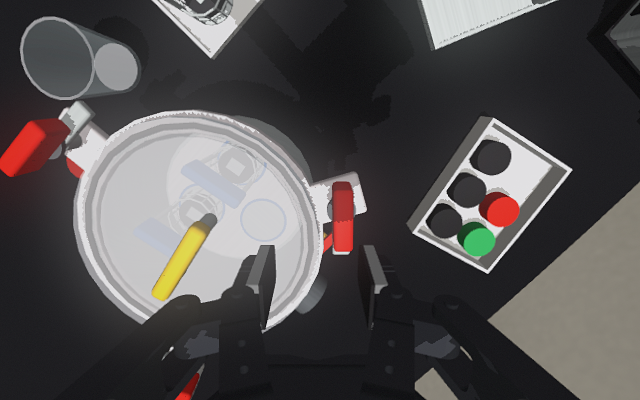

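Emit:
servo_tool --plan '[[0.5,[0.02,0.25,0.35],[-0.05,-0.04,-0.2]],[0.5,[0,0.21,0.4],[-0.05,-0.04,-0.2]],[0.5,[0,0.14,0.4],[-0.03,-0.02,-0.15]],[0.5,[0,0,0.1],[0,0,0]],[0.5,[0,0,0],[0,0,0]],[0.5,[0,0,0],[0,0,0]]]'

```text
time_s: 53.45
tcp_pos: [0.6459, 0.0153, 0.197]
tcp_rot: [-3.14, -0.001, 2.284]
contact_force: [1.0, -0.0, 0.4]
finger_gap: 0.498
```

Run:
```python
from h import *
np.set_printoptions(precision=4,suppress=True)
w=snap("wrist","w42")
print(fitcol({"w":w},"red",.6463,.0166,.046,.014,.162,.188))
plan([.647,.016,.166],131,n=2,grip=.5)
```

```text
[  0.6475   0.0144 128.7238   0.0771   1.    ]
from [0.6459 0.0153 0.1972] [-179.9   -0.   130.8] gap 0.502 t 53.5 dist 0.031 ang 0.2 rows 2
[[0.5,[0.0,0.02,0.52],[-0.01,0.0,-0.01]],[0.5,[-0.01,0.02,0.52],[-0.01,0.0,-0.02]]]
```

View pics/w42.png

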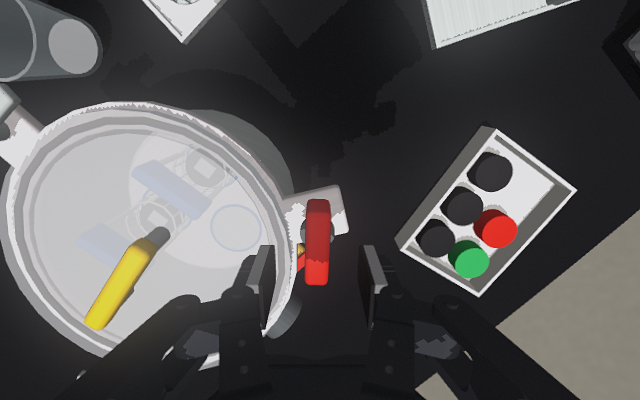

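Emit:
servo_tool --plan '[[0.5,[0,0.02,0.4],[0,0,0]],[0.5,[0,0.01,0.45],[0,0,0]],[0.5,[0,0,0.15],[0,0,0]],[0.5,[0,0,0],[0,0,0]],[0.5,[0,0,0],[0,0,0]]]'

```text
time_s: 54.0
tcp_pos: [0.6467, 0.0156, 0.165]
tcp_rot: [-3.14, 0.0, 2.283]
contact_force: [0.0, 0.6, -0.7]
finger_gap: 0.498
```

Emit:
servo_tool --plan '[[0.9,[0,0,0],[0,0,0]],[1,[0,0,0],[0,0,0]],[1,[0,0,0],[0,0,0]],[1,[0,0,0],[0,0,0.5]],[1,[0,0,0],[0,0,0.8]]]'

```text
time_s: 54.5
tcp_pos: [0.6465, 0.0151, 0.1656]
tcp_rot: [-3.14, 0.001, 2.144]
contact_force: [-0.2, -0.4, -1.7]
finger_gap: 0.15
```

Emit:
servo_tool --plan '[[1,[0,0,0],[0,0,0.9]],[1,[0,0,0],[0,0,0.9]],[1,[0,0,0],[0,0,0.9]],[1,[0,0,0],[0,0,0.9]],[1,[0,0,0],[0,0,0.9]],[1,[0,0,0],[0,0,0.9]],[1,[0,0,0],[0,0,0.9]],[1,[0,0,0],[0,0,0.9]]]'

```text
time_s: 55.3
tcp_pos: [0.6467, 0.0151, 0.1656]
tcp_rot: [3.141, 0.001, 1.359]
contact_force: [-0.5, -0.5, -1.7]
finger_gap: 0.149
```

Run:
```python
from h import *
o=env.get_obs();print(o["wrist_torque"],np.degrees(o["tcp_rot"]),o["contact_force"],o["joint_efforts"])
```

```text
[-0.04163298  0.04203815  0.08771332] [1.79971687e+02 7.83278229e-02 7.78488639e+01] [-0.46747274 -0.50223324 -1.65851699] [  0.25809146 -56.87957883 -28.938573     0.16605925  -0.07561682
  -1.22263111]
```

Emit:
servo_tool --plan '[[1,[0,0,0],[0,0,0.9]],[1,[0,0,0],[0,0,0.7]],[1,[0,0,0],[0,0,0.6]],[1,[0,0,0],[0,0,0.5]]]'

```text
time_s: 55.7
tcp_pos: [0.6468, 0.0151, 0.1655]
tcp_rot: [3.14, 0.001, 1.063]
contact_force: [-0.0, -0.8, -1.0]
finger_gap: 0.148
```

```bash
cat > tq.py <<'E'
from h import *
o=env.get_obs();print(np.round(o["wrist_torque"],2),np.degrees(o["tcp_rot"]).round(1),np.round(o["contact_force"],1),"j6",round(o["joint_efforts"][5],2),o["tcp_pos"].round(4))
E
python3 tq.py
```

```text
[-0.03  0.08  0.04] [1.799e+02 1.000e-01 6.090e+01] [-0.  -0.8 -1. ] j6 -0.56 [0.6468 0.0151 0.1655]
```

Emit:
servo_tool --plan '[[1,[0,0,0],[0,0,0.4]],[1,[0,0,0],[0,0,0.4]],[1,[0,0,0],[0,0,0.4]]]'

```text
time_s: 56.0
tcp_pos: [0.6468, 0.0151, 0.1656]
tcp_rot: [3.14, 0.001, 0.933]
contact_force: [-1.1, -0.5, -0.2]
finger_gap: 0.151
```

```bash
python3 tq.py
```

```text
[-0.15  0.04  1.02] [1.799e+02 1.000e-01 5.340e+01] [-1.1 -0.5 -0.2] j6 0.36 [0.6468 0.0151 0.1656]
```

Emit:
servo_tool --plan '[[1,[0,0,0],[0,0,0.3]],[1,[0,0,0],[0,0,0.2]],[1,[0,0,0],[0,0,0]]]'

```text
time_s: 56.3
tcp_pos: [0.6465, 0.0146, 0.1657]
tcp_rot: [3.139, 0.003, 0.884]
contact_force: [-0.2, -0.2, -1.0]
finger_gap: 0.149
```

```bash
python3 tq.py
```

```text
[-0.18  0.11  1.18] [179.8   0.2  50.6] [-0.2 -0.2 -1. ] j6 1.45 [0.6465 0.0146 0.1657]
```

Emit:
servo_tool --plan '[[0.6,[0,0,0],[0,0,0]],[0.5,[0,0,0],[0,0,0]],[0.5,[0,0,0],[0,0,0]],[0.5,[0,0,-0.5],[0,0,0]],[0.5,[0,0,-1],[0,0,0]],[0.5,[0,0,-1],[0,0,0]],[0.5,[0,0,-0.3],[0,0,0]]]'

```text
time_s: 57.0
tcp_pos: [0.6465, 0.0161, 0.2505]
tcp_rot: [-3.14, 0.001, 0.879]
contact_force: [0.4, -0.5, 0.3]
finger_gap: 0.504
```

Run:
```python
from h import *
np.set_printoptions(precision=4,suppress=True)
w=snap("wrist","w43")
print(fitcol({"w":w},"red",.6463,.0166,.046,.014,.162,.188))
plan([.4444,-.078,.235],79,n=10,grip=.5)
```

```text
[ 0.647   0.0147 54.6469  0.0537  1.    ]
from [0.6465 0.016  0.2507] [-179.9    0.    50.4] gap 0.498 t 57.05 dist 0.223 ang 28.6 rows 10
[[0.5,[-0.67,-0.32,0.05],[0.0,0.0,-0.48]],[0.5,[-0.65,-0.35,0.05],[0.0,0.0,-0.48]],[0.5,[-0.64,-0.39,0.05],[0.0,0.0,-0.48]],[0.5,[-0.62,-0.42,0.05],[0.0,0.0,-0.48]],[0.5,[-0.59,-0.45,0.05],[0.0,0.0,-0.47]],[0.5,[-0.57,-0.47,0.06],[0.0,0.0,-0.48]],[0.5,[-0.55,-0.5,0.05],[0.0,0.0,-0.47]],[0.5,[-0.52,-0.53,0.06],[0.0,0.0,-0.48]]]
[[0.5,[-0.49,-0.55,0.05],[0.0,0.0,-0.47]],[0.5,[-0.47,-0.58,0.06],[-0.01,0.0,-0.48]]]
```

View pics/w43.png

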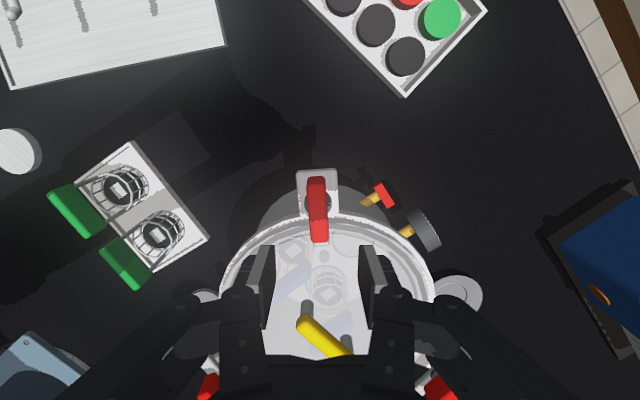

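Emit:
servo_tool --plan '[[0.5,[-0.67,-0.32,0],[0,0,-0.48]],[0.5,[-0.65,-0.35,0],[0,0,-0.48]],[0.5,[-0.64,-0.39,0],[0,0,-0.48]],[0.5,[-0.62,-0.42,0],[0,0,-0.48]],[0.5,[-0.59,-0.45,0],[0,0,-0.48]],[0.5,[-0.57,-0.47,0],[0,0,-0.48]],[0.5,[-0.55,-0.5,0],[0,0,-0.48]],[0.5,[-0.52,-0.53,0],[0,0,-0.48]]]'

```text
time_s: 57.85
tcp_pos: [0.478, -0.0601, 0.2399]
tcp_rot: [-3.13, -0.002, 1.298]
contact_force: [0.7, 0.6, -1.0]
finger_gap: 0.502
```

Run:
```python
from h import *
plan([.4444,-.078,.235],79,n=2,grip=.5)
```

```text
from [ 0.478  -0.0601  0.2399] [-1.794e+02 -1.000e-01  7.440e+01] gap 0.502 t 57.85 dist 0.038 ang 4.7 rows 2
[[0.5,[-0.44,-0.46,0.09],[-0.05,-0.01,-0.39]],[0.5,[-0.42,-0.47,0.08],[-0.06,-0.02,-0.38]]]
```

Emit:
servo_tool --plan '[[0.5,[-0.42,-0.44,0],[-0.03,0,-0.35]],[0.5,[-0.2,-0.25,0],[-0.03,0,-0.2]],[0.5,[0,0,0],[0,0,0]],[0.5,[0,0,0],[0,0,0]]]'

```text
time_s: 58.25
tcp_pos: [0.448, -0.0729, 0.2355]
tcp_rot: [-3.131, -0.004, 1.355]
contact_force: [-0.1, -0.4, -0.0]
finger_gap: 0.499
```

Run:
```python
from h import *
np.set_printoptions(precision=4,suppress=True)
w=snap("wrist","w44")
S={"w":w,"scene":snap("scene"),"side":snap("side")}
print(fitcol({"w":w},"red",.4444,-.078,.046,.014,.162,.188))
print("k2",fitcol({k:S[k] for k in ("scene","side")},"red",.6463,.0166,.046,.014,.162,.188))
plan([.4444,-.078,.195],79,n=3,grip=.5)
```

```text
[ 0.4444 -0.0774 74.1707  0.3015  1.    ]
k2 [ 0.6463  0.0162 53.409   0.1226  2.    ]
from [ 0.4485 -0.0728  0.2358] [-179.4   -0.2   77.7] gap 0.506 t 58.4 dist 0.041 ang 1.4 rows 3
[[0.5,[-0.07,-0.03,0.45],[-0.03,-0.01,-0.07]],[0.5,[-0.07,-0.03,0.46],[-0.04,-0.02,-0.07]],[0.5,[-0.06,-0.03,0.45],[-0.03,-0.01,-0.07]]]
```

View pics/w44.png

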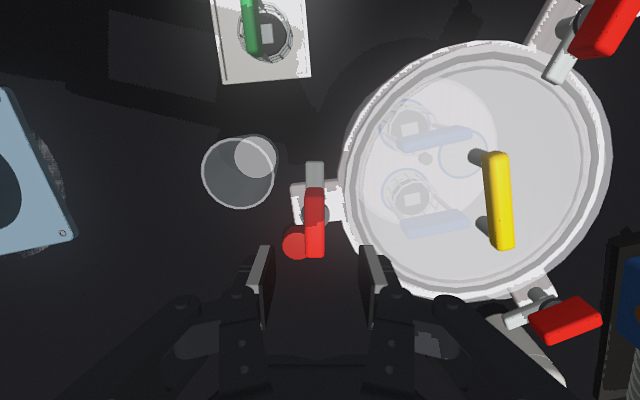

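Emit:
servo_tool --plan '[[0.5,[-0.09,-0.06,0.45],[-0.03,-0.01,-0.02]],[0.5,[-0.07,-0.05,0.5],[-0.04,-0.01,-0.02]],[0.5,[-0.05,-0.03,0.5],[-0.03,-0.01,0]],[0.5,[0,0,0.3],[0,0,0]],[0.5,[0,0,0],[0,0,0]],[0.5,[0,0,0],[0,0,0]]]'

```text
time_s: 59.0
tcp_pos: [0.4465, -0.077, 0.1818]
tcp_rot: [3.139, -0.001, 1.363]
contact_force: [0.7, 0.5, -0.1]
finger_gap: 0.499
```

Run:
```python
from h import *
snap("wrist","w45")
plan([.4444,-.078,.166],78,n=2,grip=.5)
```

```text
from [ 0.4465 -0.077   0.1819] [ 1.798e+02 -1.000e-01  7.810e+01] gap 0.502 t 59.05 dist 0.016 ang 0.2 rows 2
[[0.5,[-0.02,-0.03,0.26],[0.01,-0.01,0.01]],[0.5,[-0.03,-0.03,0.27],[0.02,0.0,0.0]]]
```

View pics/w45.png

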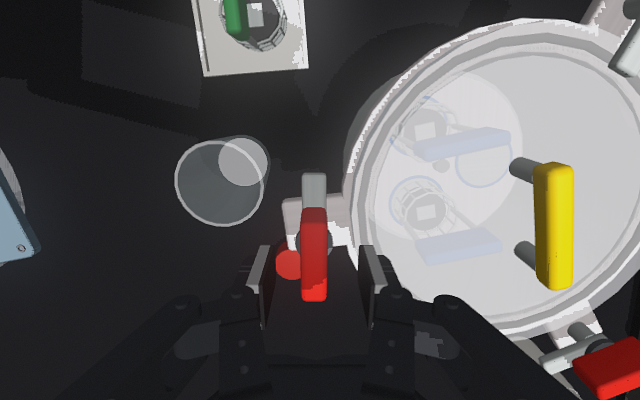

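Emit:
servo_tool --plan '[[0.5,[-0.02,-0.05,0.25],[0,0,0]],[0.5,[-0.02,-0.03,0.25],[0,0,0]],[0.5,[0,0,0.03],[0,0,0]],[0.9,[0,0,0],[0,0,0]],[1,[0,0,0],[0,0,0]],[1,[0,0,0],[0,0,0]],[1,[0,0,0],[0,0,0]],[1,[0,0,0],[0,0,0.5]]]'

```text
time_s: 59.85
tcp_pos: [0.4448, -0.0781, 0.1661]
tcp_rot: [3.136, -0.001, 1.31]
contact_force: [0.7, 0.0, -1.4]
finger_gap: 0.153
```

Emit:
servo_tool --plan '[[1,[0,0,0],[0,0,0.9]],[1,[0,0,0],[0,0,0.9]],[1,[0,0,0],[0,0,0.9]],[1,[0,0,0],[0,0,0.9]],[1,[0,0,0],[0,0,0.9]],[1,[0,0,0],[0,0,0.9]],[1,[0,0,0],[0,0,0.9]],[1,[0,0,0],[0,0,0.9]]]'

```text
time_s: 60.65
tcp_pos: [0.4442, -0.0777, 0.1661]
tcp_rot: [3.139, -0.003, 0.527]
contact_force: [0.1, 0.9, -1.0]
finger_gap: 0.148
```

```bash
python3 tq.py
```

```text
[0.11 0.13 0.06] [179.9  -0.2  30.2] [ 0.1  0.9 -1. ] j6 -1.22 [ 0.4442 -0.0777  0.1661]
```

Emit:
servo_tool --plan '[[1,[0,0,0],[0,0,0.9]],[1,[0,0,0],[0,0,0.9]],[1,[0,0,0],[0,0,0.9]],[1,[0,0,0],[0,0,0.7]],[1,[0,0,0],[0,0,0.5]]]'

```text
time_s: 61.15
tcp_pos: [0.4441, -0.0773, 0.1661]
tcp_rot: [3.141, -0.004, 0.101]
contact_force: [0.3, -0.3, -1.0]
finger_gap: 0.147
```

```bash
python3 tq.py
```

```text
[-0.07  0.1   0.06] [180.   -0.2   5.8] [ 0.3 -0.3 -1. ] j6 -0.47 [ 0.4441 -0.0773  0.1661]
```

Emit:
servo_tool --plan '[[1,[0,0,0],[0,0,0.5]],[1,[0,0,0],[0,0,0.5]],[1,[0,0,0],[0,0,0.5]],[1,[0,0,0],[0,0,0.4]]]'

```text
time_s: 61.55
tcp_pos: [0.4441, -0.0771, 0.1662]
tcp_rot: [-3.141, -0.004, -0.106]
contact_force: [-0.4, -0.0, -0.4]
finger_gap: 0.152
```

```bash
python3 tq.py
```

```text
[0.02 0.09 0.47] [-180.    -0.2   -6.1] [-0.4 -0.  -0.4] j6 -0.19 [ 0.4441 -0.0771  0.1662]
```

Emit:
servo_tool --plan '[[1,[0,0,0],[0,0,0.4]],[1,[0,0,0],[0,0,0.3]],[1,[0,0,0],[0,0,0]]]'

```text
time_s: 61.85
tcp_pos: [0.444, -0.0771, 0.1662]
tcp_rot: [3.14, -0.004, -0.173]
contact_force: [0.5, -0.5, -1.3]
finger_gap: 0.148
```

```bash
python3 tq.py
```

```text
[0.03 0.05 2.04] [179.9  -0.2  -9.9] [ 0.5 -0.5 -1.3] j6 2.33 [ 0.444  -0.0771  0.1662]
```

Emit:
servo_tool --plan '[[0.6,[0,0,0],[0,0,0]],[0.5,[0,0,0],[0,0,0]],[0.5,[0,0,0],[0,0,0]],[0.5,[0,0,-0.5],[0,0,0]],[0.5,[0,0,-1],[0,0,0]],[0.5,[0,0,-1],[0,0,0]],[0.5,[0,0,-0.3],[0,0,0]]]'

```text
time_s: 62.55
tcp_pos: [0.4429, -0.0767, 0.2513]
tcp_rot: [-3.141, -0.0, -0.177]
contact_force: [0.2, -0.1, 0.2]
finger_gap: 0.499
```

Run:
```python
from h import *
snap("wrist","w46")
plan([.6251,-.2067,.245],16.5,n=9,grip=.5)
```

```text
from [ 0.4429 -0.0768  0.2514] [-180.    -0.   -10.2] gap 0.5 t 62.6 dist 0.224 ang 26.7 rows 9
[[0.5,[0.75,0.35,0.02],[0.0,0.0,-0.49]],[0.5,[0.73,0.39,0.02],[0.0,0.0,-0.49]],[0.5,[0.71,0.43,0.03],[0.0,0.0,-0.49]],[0.5,[0.69,0.47,0.02],[0.0,0.0,-0.5]],[0.5,[0.66,0.5,0.03],[0.0,0.0,-0.49]],[0.5,[0.63,0.53,0.02],[0.0,0.0,-0.5]],[0.5,[0.6,0.57,0.03],[0.0,0.0,-0.49]],[0.5,[0.58,0.6,0.02],[0.0,0.0,-0.5]]]
[[0.5,[0.54,0.62,0.03],[0.0,-0.01,-0.49]]]
```

View pics/w46.png

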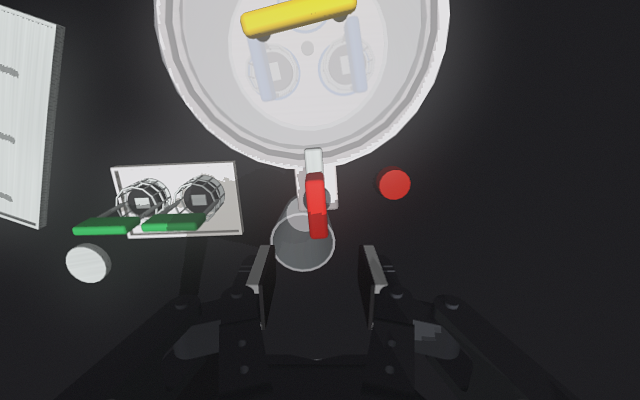

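Emit:
servo_tool --plan '[[0.5,[0.75,0.35,0],[0,0,-0.49]],[0.5,[0.73,0.39,0],[0,0,-0.49]],[0.5,[0.71,0.43,0],[0,0,-0.49]],[0.5,[0.69,0.47,0],[0,0,-0.49]],[0.5,[0.66,0.5,0],[0,0,-0.49]],[0.5,[0.63,0.53,0],[0,0,-0.49]],[0.5,[0.6,0.57,0],[0,0,-0.49]],[0.5,[0.45,0.45,0],[0,0,-0.4]]]'

```text
time_s: 63.4
tcp_pos: [0.6017, -0.1893, 0.2402]
tcp_rot: [-3.132, 0.007, 0.238]
contact_force: [0.6, 0.4, -0.1]
finger_gap: 0.5
```

Emit:
servo_tool --plan '[[0.5,[0.2,0.2,0],[0,0,0]],[0.5,[0,0,0],[0,0,0]],[0.5,[0,0,0],[0,0,0]]]'

```text
time_s: 63.7
tcp_pos: [0.6088, -0.1945, 0.2347]
tcp_rot: [-3.128, 0.012, 0.235]
contact_force: [0.4, 0.1, -1.3]
finger_gap: 0.498
```

Run:
```python
from h import *
np.set_printoptions(precision=4,suppress=True)
w=snap("wrist","w47")
print(fitcol({"w":w},"red",.6251,-.2067,.046,.014,.162,.188))
plan([.6251,-.2067,.20],16.5,n=3,grip=.5)
```

```text
[ 0.6258 -0.2057 16.3109  0.048   1.    ]
from [ 0.6086 -0.1944  0.2348] [-179.2    0.7   13.5] gap 0.494 t 63.75 dist 0.040 ang 3.2 rows 3
[[0.5,[0.15,0.18,0.38],[-0.04,0.04,-0.17]],[0.5,[0.15,0.18,0.38],[-0.05,0.04,-0.17]],[0.5,[0.14,0.19,0.39],[-0.04,0.03,-0.17]]]
```

View pics/w47.png

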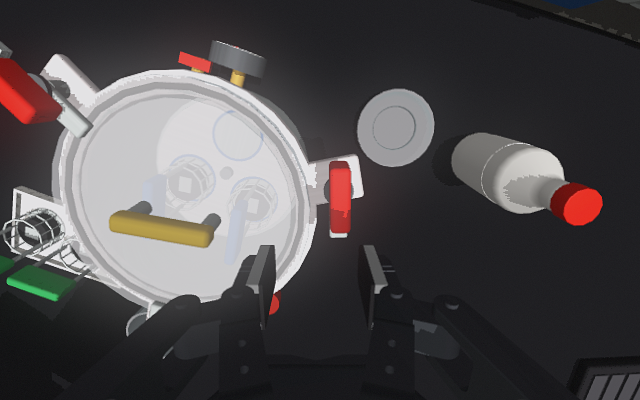

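Emit:
servo_tool --plan '[[0.5,[0.16,0.2,0.32],[-0.04,0.04,-0.17]],[0.5,[0.15,0.18,0.35],[-0.04,0.04,-0.17]],[0.5,[0.12,0.14,0.35],[-0.04,0.03,-0.12]],[0.5,[0.02,0,0.1],[0,0,0]],[0.5,[0,0,0],[0,0,0]],[0.5,[0,0,0],[0,0,0]]]'

```text
time_s: 64.35
tcp_pos: [0.625, -0.205, 0.1979]
tcp_rot: [-3.14, -0.0, 0.288]
contact_force: [-0.2, -0.0, -0.0]
finger_gap: 0.5
```

Run:
```python
from h import *
np.set_printoptions(precision=4,suppress=True)
w=snap("wrist","w48")
print(fitcol({"w":w},"red",.6251,-.2067,.046,.014,.162,.188))
plan([.6254,-.2062,.166],16.5,n=2,grip=.5)
```

```text
[ 0.6255 -0.2058 15.163   0.0434  1.    ]
from [ 0.625 -0.205  0.198] [-179.9   -0.    16.5] gap 0.501 t 64.4 dist 0.032 ang 0.1 rows 2
[[0.5,[0.0,0.02,0.53],[-0.01,0.0,0.0]],[0.5,[0.0,0.02,0.54],[0.0,0.0,0.0]]]
```

View pics/w48.png

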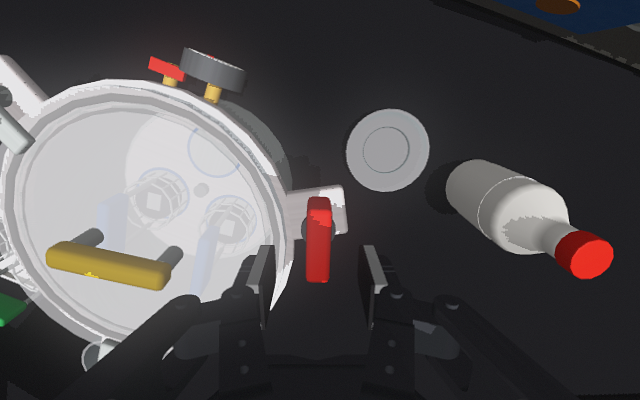

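Emit:
servo_tool --plan '[[0.5,[0,0.02,0.42],[0,0,0]],[0.5,[0,0.01,0.45],[0,0,0]],[0.5,[0,0,0.15],[0,0,0]],[0.5,[0,0,0],[0,0,0]],[0.9,[0,0,0],[0,0,0]],[1,[0,0,0],[0,0,0]],[1,[0,0,0],[0,0,0]],[1,[0,0,0],[0,0,0]]]'

```text
time_s: 65.2
tcp_pos: [0.6252, -0.2059, 0.1651]
tcp_rot: [-3.141, -0.0, 0.287]
contact_force: [0.4, -0.6, -2.5]
finger_gap: 0.146
```

Emit:
servo_tool --plan '[[1,[0,0,0],[0,0,0.5]],[1,[0,0,0],[0,0,0.9]],[1,[0,0,0],[0,0,0.9]],[1,[0,0,0],[0,0,0.9]],[1,[0,0,0],[0,0,0.9]],[1,[0,0,0],[0,0,0.9]],[1,[0,0,0],[0,0,0.9]],[1,[0,0,0],[0,0,0.9]]]'

```text
time_s: 66.0
tcp_pos: [0.6252, -0.2056, 0.1651]
tcp_rot: [-3.141, 0.0, -0.45]
contact_force: [0.0, 0.3, -1.7]
finger_gap: 0.15
```

```bash
python3 tq.py
```

```text
[ 0.01 -0.    0.03] [-180.     0.   -25.8] [ 0.   0.3 -1.7] j6 -1.22 [ 0.6252 -0.2056  0.1651]
```

Emit:
servo_tool --plan '[[1,[0,0,0],[0,0,0.9]],[1,[0,0,0],[0,0,0.9]],[1,[0,0,0],[0,0,0.9]],[1,[0,0,0],[0,0,0.9]],[1,[0,0,0],[0,0,0.8]],[1,[0,0,0],[0,0,0.5]]]'

```text
time_s: 66.6
tcp_pos: [0.6254, -0.2055, 0.1651]
tcp_rot: [-3.141, 0.0, -0.986]
contact_force: [0.5, 0.0, -1.6]
finger_gap: 0.148
```

```bash
python3 tq.py
```

```text
[-0.06 -0.03  0.13] [-180.     0.   -56.5] [ 0.5  0.  -1.6] j6 -0.38 [ 0.6254 -0.2055  0.1651]
```

Emit:
servo_tool --plan '[[1,[0,0,0],[0,0,0.5]],[1,[0,0,0],[0,0,0.5]],[1,[0,0,0],[0,0,0.4]],[1,[0,0,0],[0,0,0.4]]]'

```text
time_s: 67.0
tcp_pos: [0.6253, -0.2053, 0.1652]
tcp_rot: [-3.141, 0.0, -1.181]
contact_force: [0.2, 0.1, -1.8]
finger_gap: 0.15
```

```bash
python3 tq.py
```

```text
[0.03 0.07 1.21] [-180.     0.   -67.6] [ 0.2  0.1 -1.8] j6 0.61 [ 0.6253 -0.2053  0.1652]
```

Emit:
servo_tool --plan '[[1,[0,0,0],[0,0,0.4]],[1,[0,0,0],[0,0,0.2]],[1,[0,0,0],[0,0,0]]]'

```text
time_s: 67.3
tcp_pos: [0.6253, -0.2053, 0.1653]
tcp_rot: [3.14, -0.002, -1.236]
contact_force: [1.3, -0.9, -2.1]
finger_gap: 0.152
```

```bash
python3 tq.py
```

```text
[-0.11  0.02  2.23] [ 1.799e+02 -1.000e-01 -7.080e+01] [ 1.3 -0.9 -2.1] j6 2.49 [ 0.6253 -0.2053  0.1653]
```

Emit:
servo_tool --plan '[[0.6,[0,0,0],[0,0,0]],[0.5,[0,0,0],[0,0,0]],[0.5,[0,0,0],[0,0,0]],[0.5,[0,0,-0.5],[0,0,0]],[0.5,[0,0,-1],[0,0,0]],[0.5,[0,0,-1],[0,0,0]],[0.5,[0,0,-1],[0,0,0]],[0.5,[0,0,-1],[0,0,0]]]'

```text
time_s: 68.1
tcp_pos: [0.6236, -0.2049, 0.3001]
tcp_rot: [3.137, 0.006, -1.246]
contact_force: [0.4, -0.9, -0.3]
finger_gap: 0.5
```

Emit:
servo_tool --plan '[[0.3,[-0.6,0,-0.8],[0,0,0]],[0.3,[-0.9,0,-0.5],[0,0,0]],[0.3,[-0.6,0,-0.3],[0,0,0]],[0.3,[0,0,0],[0,0,0]],[0.3,[0,0,0],[0,0,0]]]'

```text
time_s: 68.6
tcp_pos: [0.605, -0.146, 0.357]
tcp_rot: [-3.137, -0.002, -1.251]
contact_force: [-0.9, 0.5, -0.2]
finger_gap: 0.701
```

Run:
```python
from h import *
np.set_printoptions(precision=4,suppress=True)
S={c:snap(c,c+"F") for c in("scene","side","wrist")};st()
for n,x,y,r in [("k1",.4444,-.078,175),("k2",.6463,.0166,54.9),("k3",.6251,-.2067,114.4)]:
    for cams in (["scene","side"],["wrist"]): print(n,cams,fitcol(S,"red",x,y,.046,.014,.162,.188,cams=cams),"radial",r)
print(fitcol(S,"yellow",.572,-.0895,.014,.072,.170,.186,cams=["scene","side"]))
```

```text
t 68.75 [ 0.6049 -0.1466  0.356 ] [-179.8   -0.1  -71.7] F [-0.   0.1  0.6] gap 0.699
k1 ['scene', 'side'] [  0.4429  -0.0777 174.1068   0.0942   2.    ] radial 175
k1 ['wrist'] [  0.4435  -0.0765 169.5867   0.1038   1.    ] radial 175
k2 ['scene', 'side'] [ 0.6465  0.0164 53.1884  0.1167  2.    ] radial 54.9
k2 ['wrist'] [0.6463 0.0166 0.     0.     0.    ] radial 54.9
k3 ['scene', 'side'] [  0.6256  -0.2075 112.5421   0.1193   2.    ] radial 114.4
k3 ['wrist'] [  0.6263  -0.2058 114.7096   0.0291   1.    ] radial 114.4
[ 0.5725 -0.0883  1.1641  0.6381  2.    ]
```

View pics/sceneF.png

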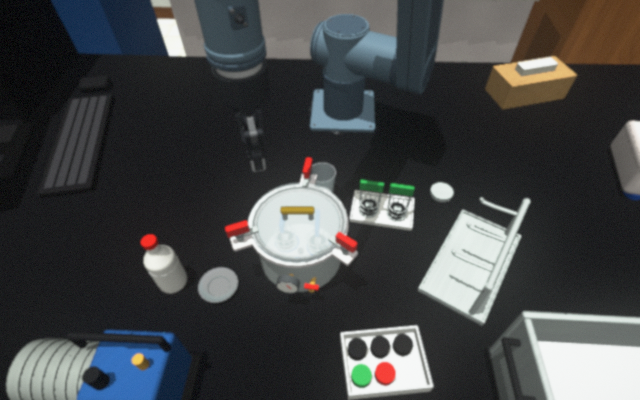

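View pics/sideF.png

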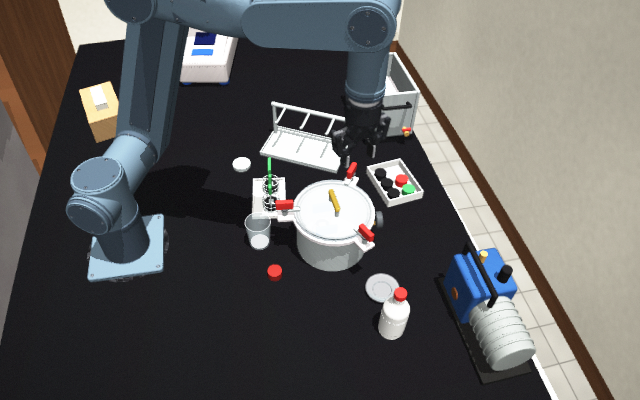

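View pics/wristF.png

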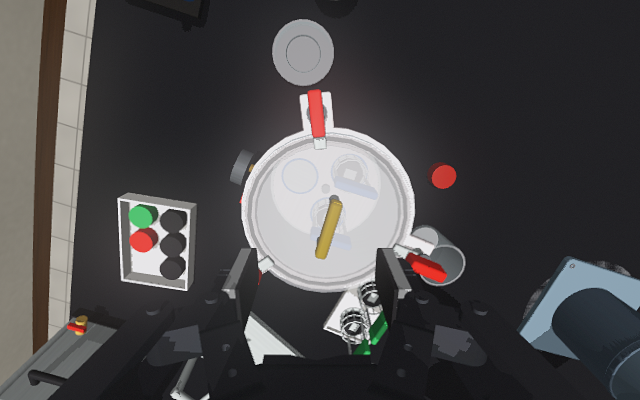

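Run:
```python
from h import *
st(); print(env.hand_in())
```

```text
t 68.75 [ 0.6049 -0.1466  0.356 ] [-1.798e+02 -1.000e-01 -7.170e+01] F [-0.   0.1  0.6] gap 0.699
the job is handed in; nothing more can be done
None
```

The job is done and handed in at about 69 s of robot time, in the order asked. The hand-in gives no verdict, so the results below are my own checks.

- **Dried baskets:** both green-grip baskets are standing in the white tray.
- **Drained baskets:** only two blue-grip baskets were present, on the middle and one end hook. Both are standing on turntable seats, measured within about 4 mm of the seat centres.
- **Lid:** it is seated. The gripper stopped at the calculated seating height, and the handle sits within about 1 mm of the chamber axis.
- **Clamps:** all three knobs were turned clockwise until the wrist torque rose from under 0.15 N m to between 1.2 and 2.2 N m. Afterwards each bar points towards the chamber axis.

In the last pictures the gripper was clear of everything and the bench items looked unmoved, judged by eye. I saw no knock to the lid.

- **Camera disagreement:** the wrist camera read clamp 1's bar about 4–5° away from the scene and side cameras. I trusted the torque as proof that it reached the stop.
- **Lid force reading:** while seating the lid, the wrist still read about the lid's weight even though the lid would go no lower. I judged it seated by height and by the pictures.

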